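# Set up the needle tester

### The arm

A 6-joint arm with a two-finger parallel gripper is mounted at the origin on the work surface. World frame = base frame: x ahead of the robot, y to its left, z up, the work surface at z = 0. Lengths are in m, angles in rad, forces in N, time in s.
With the tool pointing down it reaches from about 0.35 to 0.975 m from the base axis. Payload 4.9 kg.
Tool frame: the origin (TCP) lies midway between the tips of the shut fingers; the grasp point (between the pads) lies 19 mm behind it; z points along the fingers, y is the direction in which the jaws open and shut (so a half turn about z gives the same grasp; the last joint's range is limited). The gripper opens to 85 mm and grips with 20 to 120 N. Pads are 22 mm wide; open, the fingers measure 114 mm over their backs; the gripper's body (76 mm by 85 mm) begins 54 mm behind the grasp point. The pads swing forward as they close: fully open they stand 13 mm farther back than shut.
Start: joints at [-1.347, 0.053, 1.613, -0, 1.476, -0.119], TCP at [0.21, -0.589, 0.231] pointing down, gripper open.
Joint ranges: [-3.01, 3.01], [-1.01, 2.22], [0.06, 2.58], [-1.02, 4.17], [0.09, 2.62], [-3.14, 3.14]. Speed limits (rad/s): [2.57, 2.57, 3.14, 3.14, 3.14, 3.14].

### API

Orientations are given as a unit quaternion [w, x, y, z].
In Python, from plant import manip gives the robot as it stands. The module is installed in compiled form; this text tells all that it offers.
- The arm moves only by the tool move_arm, never from a script. Its argument "rows" is a list of rows, each an object of numbers: "tx", "ty", "tz": the shift along the tool's x, y, z in m; "ax", "ay", "az": the turn, a rotation vector about the tool's x, y, z in degrees; "jaw": the closure in counts, from 0 (fully open) to 255 (shut). In form: [{"tx": .., "ty": .., "tz": .., "ax": .., "ay": .., "az": .., "jaw": ..}, ...]. A call has 1 to 12 rows; each row shifts and turns the pose as measured when the row begins, along the tool's axes as they then stand; what a row does not reach is not made up. A row lasts 1/10 s, in which the tool goes at most 50 mm and 8.59 degrees, less where a joint would pass 70% of its speed; a pose out of reach is approached as far as the arm can. A call with a gripper value outside its range is refused whole. The fingers move at their own pace and stop on an object; the grip force is fixed at half the most. Time passes only in rows, so rows that do not move let the fingers close. It gives the time, the measured TCP pose, the force and the opening at its end, in the units of the state.
- manip.state(): the state, without advancing time (a new reading comes with each control period).
- manip.grab_frame(name): name is "scene" or "top" or "wrist"; returns a dict with "color" (480x640x3 uint8, red, green, blue), "intrinsics" (3x3 intrinsics, pixels), "R" (3x3) and "t" (3): a world point X has camera coordinates R X + t. Camera axes: x right, y down, z forward; pixel columns grow to the right and rows downward; lengths in m; the calibration is good to about 2 mm. A picture is of the moment at which its call begins. There is no depth.
- manip.job_done(): hands the job in, once; it reports no verdict.
The state is a dict: "time": time; "joint_pos": joint angles; "joint_vel": joint speeds; "joint_efforts": joint torques, N m; "tool_pos": TCP position; "tool_rot": TCP orientation; "contact_force": force on the tool from outside, world axes, zero at the start; "ft_torque": the same for the moment, N m; "gripper_width": opening from 0.0 (shut) to 1.0 (fully open).
Only numpy, scipy, OpenCV 4.12 (cv2) and the standard library are available. Lean on these libraries where they do the work, as an engineer would, in place of code of your own. Each camera call takes 0.05 s, during which the arm holds its last target.

### The job

Set up the needle tester: slide the sample carrier over the bench, without lifting it off, until its red dot is right under the needle, and add knobbed weights to the pan or take them off until the tester's red pointers rest within the green band. Put every weight that is not on the pan into the orange tray, and leave the wash bottle, beaker and mortar where they are.

Things in the scene. Friction and masses are not known exactly. Their poses are not given: they have to be found in the camera images.
- tester: fixed needle tester; origin on the bench straight below the needle, z up. Blue column (36 x 36, 186 mm high) centred 125 mm along its +y on a grey foot (120 x 55 x 12 mm, 97 to 153 mm along +y); guide arm at 95 to 115 mm height from column to needle spindle. White scales on the column's +x and -x faces, each with a green band 6 mm high. The column top is its highest fixed part.
- pan_in (a point): centre of the flat floor of the round aluminium weight pan (inside radius 66 mm, rim 8 mm above the floor) on top of the spindle; 194 mm above the bench when empty, sinks as weight is added. z up
- pan (a joint): how far the sprung pan has sunk, m: 0 empty, stop at 0.050; about 100 N/m, so a large weight sinks it about 15.7 mm and a small one about 4.0 mm (damped, settles within 1.5 s). Needle and two red pointers move with the pan. The pointers are within the green band from 0.036 to 0.042.
- needle_tip (a point): tip of the steel needle hanging under the guide arm, on the spindle axis; 72 mm above the bench with the pan empty, sinks with the pan; at the pan's stop it still clears the sample by 4 mm
- carrier: loose grey sample carrier lying flat on the bench, 0.4 kg: plate 210 (x) x 60 (y) x 12 mm, origin at the centre of its underside; round cork sample (48 mm across, top at 18 mm) at its +x end, black grip rib at its -x end
- mark (a point): the red dot, 10 mm across, in the middle of the sample: 77.5 mm along carrier +x from its origin, 18 mm above its underside
- rib (a point): top centre of the carrier's grip rib (44 mm along x, 16 mm thick along y, from 12 to 52 mm height), 77.5 mm along carrier -x from its origin
- tray_in (a point): centre of the inner floor of the fixed orange weight tray (outside 200 x 130 mm along its x and y, walls 4 mm thick and 20 mm high from the bench); floor about 4 mm above the bench
- mat: fixed green mat, 200 x 130 x 3 mm, on which the spare weights stand at the start; origin: centre of its underside
- big1: large steel knobbed weight: disc 36 mm across and 18 mm high, neck 10 mm across up to 28 mm, grip knob 16 mm across from 28 mm to the top at 42 mm; about 160 g (to within 8 %). Origin: centre of its underside, z up. Starts on the pan; may be absent.
- big2: large steel knobbed weight: disc 36 mm across and 18 mm high, neck 10 mm across up to 28 mm, grip knob 16 mm across from 28 mm to the top at 42 mm; about 160 g (to within 8 %). Origin: centre of its underside, z up. Starts on the pan; may be absent.
- big3: large steel knobbed weight: disc 36 mm across and 18 mm high, neck 10 mm across up to 28 mm, grip knob 16 mm across from 28 mm to the top at 42 mm; about 160 g (to within 8 %). Origin: centre of its underside, z up. Starts on the pan; may be absent.
- big4: large steel knobbed weight: disc 36 mm across and 18 mm high, neck 10 mm across up to 28 mm, grip knob 16 mm across from 28 mm to the top at 42 mm; about 160 g (to within 8 %). Origin: centre of its underside, z up. Starts on the pan; may be absent.
- big5: large steel knobbed weight: disc 36 mm across and 18 mm high, neck 10 mm across up to 28 mm, grip knob 16 mm across from 28 mm to the top at 42 mm; about 160 g (to within 8 %). Origin: centre of its underside, z up. Starts on the pan; may be absent.
- small1: small brass knobbed weight: disc 24 mm across and 9 mm high, neck 8 mm across up to 18 mm, grip knob 14 mm across from 18 mm to the top at 30 mm; about 41 g (to within 8 %). Origin: centre of its underside, z up. Starts on the green mat; may be absent.
- small2: small brass knobbed weight: disc 24 mm across and 9 mm high, neck 8 mm across up to 18 mm, grip knob 14 mm across from 18 mm to the top at 30 mm; about 41 g (to within 8 %). Origin: centre of its underside, z up. Starts on the green mat; may be absent.
- small3: small brass knobbed weight: disc 24 mm across and 9 mm high, neck 8 mm across up to 18 mm, grip knob 14 mm across from 18 mm to the top at 30 mm; about 41 g (to within 8 %). Origin: centre of its underside, z up. Starts on the green mat; may be absent.
- small4: small brass knobbed weight: disc 24 mm across and 9 mm high, neck 8 mm across up to 18 mm, grip knob 14 mm across from 18 mm to the top at 30 mm; about 41 g (to within 8 %). Origin: centre of its underside, z up. Starts on the green mat; may be absent.
- small5: small brass knobbed weight: disc 24 mm across and 9 mm high, neck 8 mm across up to 18 mm, grip knob 14 mm across from 18 mm to the top at 30 mm; about 41 g (to within 8 %). Origin: centre of its underside, z up. Starts on the green mat; may be absent.
- wash_bottle: bystander: white wash bottle with blue band, 66 mm across, 225 mm high; origin at centre of underside
- beaker: bystander: glass beaker, 70 mm across, 80 mm high; origin at centre of underside
- mortar: bystander: white ceramic mortar, 90 mm across, 50 mm high; origin at centre of underside
Things that resemble listed ones, but are neither listed nor needed, are in the scene too. Several things look just like the part that bears tray_in: the one meant starts farthest from the robot's base.

How it is judged:
By the outcome, as a careful person would: the job done as asked, in the order asked, and still so for the second after the job is handed in, with the robot touching nothing.
Of big1, big2, big3, big4, big5 only 4 to 5 are there at a start; the rules pass over those that are not, and their reading is None.
Of small1, small2, small3, small4, small5 only 3 to 5 are there at a start; the rules pass over those that are not, and their reading is None.
At some moment in a run one of carrier, small1, small2 may be knocked a few centimetres aside while the robot is not near it.
It also fails if it takes over 210 s, if anything falls off the work surface, if the arm or the gripper's body presses on something with over 40 N, if the wrist force passes 120 N, or if a joint passes its speed limit or range.

## Working session

There is one attempt and no reset: what is moved stays moved. The work goes in short steps, Python scripts to look and compute and a tool call to move; the robot and the scene stay as the last step left them, time stands still between calls to the robot, and variables do not carry over. Pictures are saved under pics/ and viewed, and the job is handed in when it is done.

Besides the shell and the picture viewer there is one more tool, called after "Call:" as name(argument=value, ...) on one line, values as JSON. move_arm: Moves the arm, as the interface text tells. Its arguments: {"type":"object","properties":{"rows":{"type":"array"}},"required":["rows"]}

```bash
mkdir -p pics; cat > h.py <<'E'
from plant import manip
import cv2,numpy as np,json,pickle
def snap(cam,tag):
    f=manip.grab_frame(cam); cv2.imwrite(f'pics/{tag}.png',f['color'][:,:,::-1]); pickle.dump(f,open(f'pics/{tag}.pkl','wb')); return f
def load(tag): return pickle.load(open(f'pics/{tag}.pkl','rb'))
def ray(f,u,v,z):
    K=np.array(f['intrinsics']);R=np.array(f['R']);t=np.array(f['t'])
    c=-R.T@t; d=R.T@np.linalg.inv(K)@np.array([u,v,1.]); s=(z-c[2])/d[2]; return c+s*d
def proj(f,X):
    K=np.array(f['intrinsics']);p=K@(np.array(f['R'])@np.array(X,float)+np.array(f['t'])); return p[:2]/p[2]
E
python3 - <<'E'
from h import *
for c in ['scene','top','wrist']:
    f=snap(c,c+'0'); R=np.array(f['R']); print(c,-R.T@np.array(f['t']),R[2],f['intrinsics'])
print(manip.state())
E
```

```text
scene [ 1.34204199 -0.21958284  0.67724361] [-0.83236627  0.1936937  -0.51927752] [[519.80121362   0.         325.102645  ]
 [  0.         519.80121362 245.3847823 ]
 [  0.           0.           1.        ]]
top [ 0.3945967  -0.02050664  1.37271704] [ 0.03872338  0.00444758 -0.99924007] [[495.98332428   0.         319.55198796]
 [  0.         495.98332428 246.76871844]
 [  0.           0.           1.        ]]
wrist [ 0.2767766 -0.5649005  0.3727561] [-0.26255232 -0.09079795 -0.96063625] [[431.69890443   0.         319.36249156]
 [  0.         431.69890443 244.7599031 ]
 [  0.           0.           1.        ]]
{'time': 0.15, 'joint_pos': array([-1.34700243e+00,  5.32202548e-02,  1.61398102e+00,  1.31094371e-05,
        1.47600305e+00, -1.18985452e-01]), 'joint_vel': array([-0.00042718, -0.00135214, -0.00480078, -0.00093452,  0.00040711,
        0.00038596]), 'joint_efforts': array([ 3.32387781e-04, -3.94244814e+01, -3.70722020e+01, -6.10663187e-05,
        4.68912127e-03, -8.94193988e-06]), 'tool_pos': array([ 0.2099697 , -0.58815678,  0.23033467]), 'tool_rot': array([-8.05069829e-04,  9.85348493e-01,  1.70551157e-01, -3.56939635e-05]), 'contact_force': array([ 0.23047725, -0.75029696,  0.28065847]), 'ft_torque': array([-0.03593943,  0.02674311,  0.0350256 ]), 'gripper_width': 0.9957616456687453}
```

View pics/scene0.png

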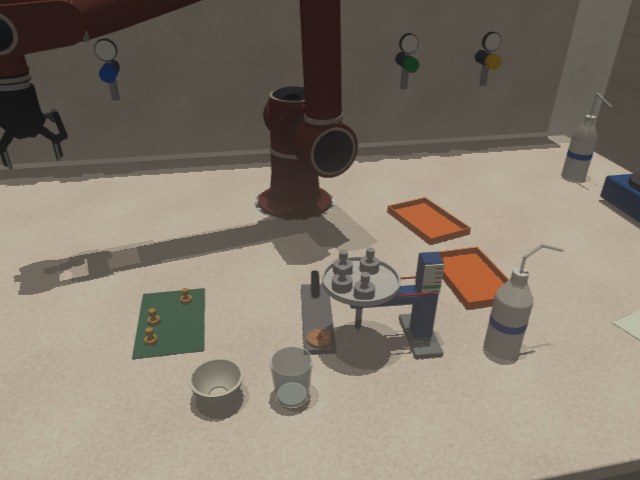

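View pics/top0.png

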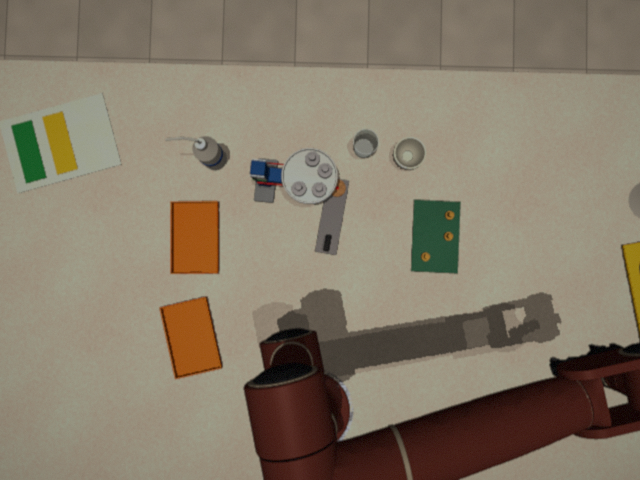

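View pics/wrist0.png

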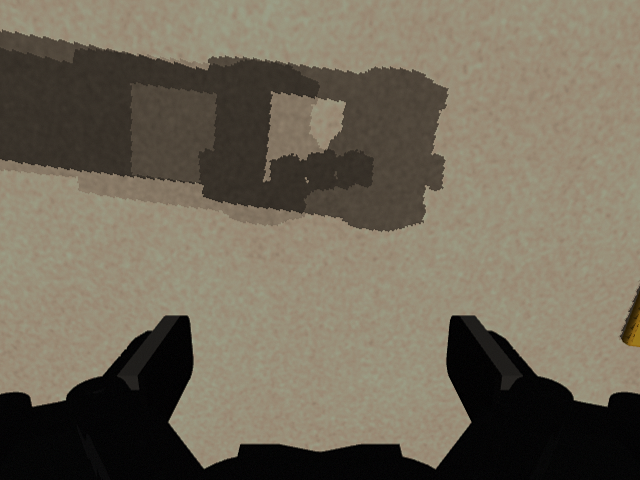

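```bash
python3 - <<'E'
from h import *
f=load('top0')
im=f['color'][:,:,::-1]
a=im[130:290,150:370]; b=im[180:290,390:480]
cv2.imwrite('pics/c1.png',cv2.resize(a,None,fx=3.6,fy=3.6,interpolation=cv2.INTER_CUBIC))
cv2.imwrite('pics/c2.png',cv2.resize(b,None,fx=5,fy=5,interpolation=cv2.INTER_CUBIC))
s=load('scene0')['color'][:,:,::-1][230:370,290:450]
cv2.imwrite('pics/c3.png',cv2.resize(s,None,fx=4,fy=4,interpolation=cv2.INTER_CUBIC))
E
```

```text
(no output)
```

View pics/c1.png

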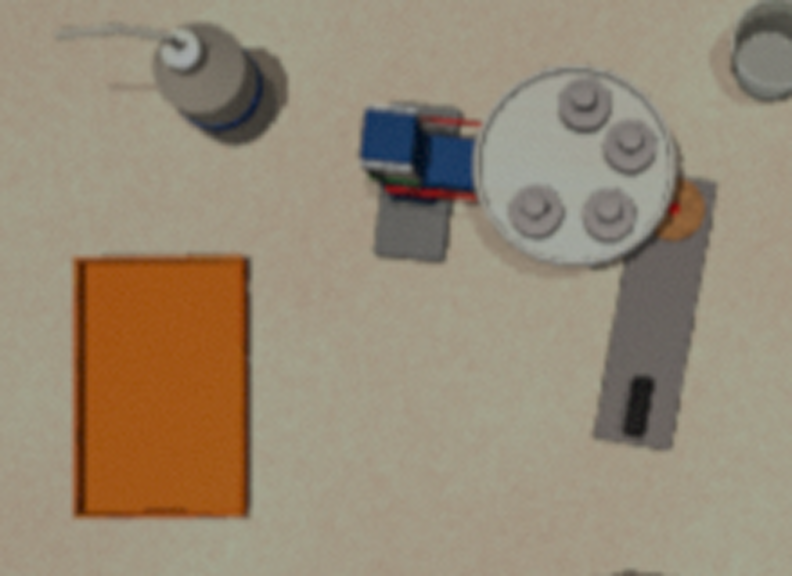

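View pics/c2.png

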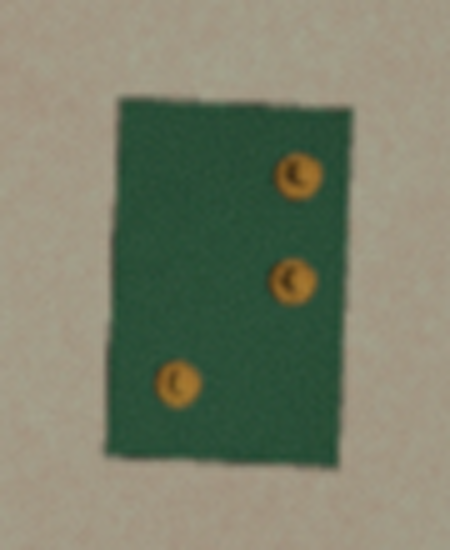

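View pics/c3.png

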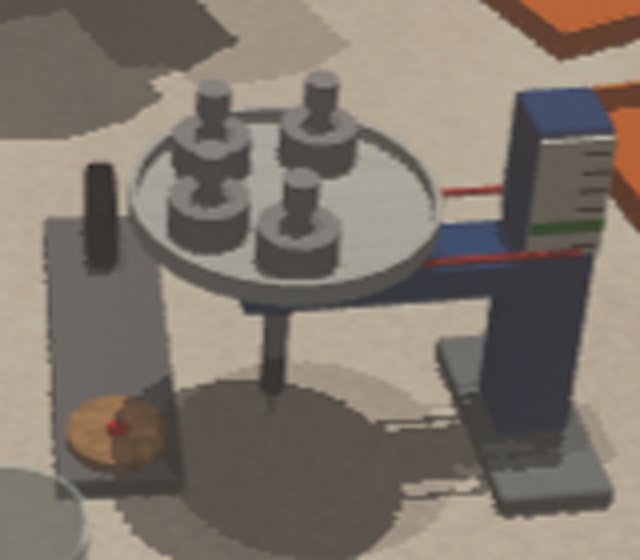

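```bash
python3 - <<'E'
from h import *
f=load('top0'); s=load('scene0')
def C(x,y,z): return ray(f,150+(x+.5)/3.6-.5,130+(y+.5)/3.6-.5,z).round(4)
def M(x,y,z): return ray(f,390+(x+.5)/5-.5,180+(y+.5)/5-.5,z).round(4)
def S(x,y,z): return ray(s,290+(x+.5)/4-.5,230+(y+.5)/4-.5,z).round(4)
print('pan',C(577,167,.152))
for n,p in dict(L=(474,162),R=(682,168),T=(577,68),B=(577,268)).items(): print(n,C(*p,.152))
print('dot',C(675,209,.018),'scene',S(117,428,.018))
print('rib top',C(640,405,.052)); print('riblong',C(646,377,.052),C(634,436,.052))
for p in [(716,184),(595,436),(672,448)]: print('corner',C(*p,.012))
print('foot',C(374,256,.012),C(444,262,.012),C(462,108,.012),C(390,102,.012))
print('coltop',C(365,108,.186),C(425,114,.186),C(412,180,.186),C(361,170,.186))
print('tray',[C(*p,.02) for p in[(75,258),(248,258),(75,516),(248,516)]])
print('bigs',[C(*p,.186) for p in [(584,100),(632,142),(537,208),(612,213)]])
print('smalls',[M(*p,.033) for p in [(296,175),(290,281),(178,383)]])
print('needle scene tip z.022',S(273,392,.022))
print('smalls disc',[M(*p,.012) for p in [(298,176),(293,282),(179,385)]])
print('bottle',C(205,80,.1),'beak',ray(f,365,145,.04),'mort',ray(f,408,153,.04))
E
```

```text
pan [0.6166 0.0131 0.152 ]
L [0.6184 0.0841 0.152 ]
R [ 0.6177 -0.0591  0.152 ]
T [0.6853 0.0149 0.152 ]
B [0.5469 0.0114 0.152 ]
dot [ 0.6106 -0.0587  0.018 ] scene [ 0.6082 -0.0568  0.018 ]
rib top [ 0.4586 -0.0353  0.052 ]
riblong [ 0.4795 -0.0392  0.052 ] [ 0.4356 -0.0314  0.052 ]
corner [ 0.6315 -0.0899  0.012 ]
corner [ 0.4361 -0.002   0.012 ]
corner [ 0.4284 -0.0609  0.012 ]
foot [0.5698 0.1707 0.012 ] [0.5665 0.1169 0.012 ] [0.6855 0.1065 0.012 ] [0.6888 0.1619 0.012 ]
coltop [0.6468 0.1552 0.186 ] [0.6437 0.1149 0.186 ] [0.599  0.1223 0.186 ] [0.6049 0.1566 0.186 ]
tray [array([0.5617, 0.3973, 0.02  ]), array([0.5649, 0.2654, 0.02  ]), array([0.3655, 0.3901, 0.02  ]), array([0.3688, 0.259 , 0.02  ])]
bigs [array([0.6557, 0.0087, 0.186 ]), array([ 0.6282, -0.0242,  0.186 ]), array([0.5822, 0.0382, 0.186 ]), array([ 0.5801, -0.012 ,  0.186 ])]
smalls [array([ 0.5423, -0.3622,  0.033 ]), array([ 0.4847, -0.3598,  0.033 ]), array([ 0.4281, -0.3003,  0.033 ])]
needle scene tip z.022 [0.6017 0.0214 0.022 ]
smalls disc [array([ 0.5441, -0.3687,  0.012 ]), array([ 0.4856, -0.3668,  0.012 ]), array([ 0.4275, -0.3052,  0.012 ])]
bottle [0.6826 0.2837 0.1   ] beak [ 0.72517547 -0.13085152  0.04      ] mort [ 0.70611679 -0.24765764  0.04      ]
```

```bash
cat >> h.py <<'E'
from scipy.spatial.transform import Rotation as Ro
import math,sys
def plan(tgt,yaw,n=None,jaw=0,show=True):
    s=manip.state(); p=np.array(s['tool_pos']); q=s['tool_rot']; R=Ro.from_quat([q[1],q[2],q[3],q[0]])
    T=Ro.from_matrix(np.array([[math.cos(yaw),math.sin(yaw),0],[math.sin(yaw),-math.cos(yaw),0],[0,0,-1]]))
    rv=np.degrees((R.inv()*T).as_rotvec())
    d=np.linalg.norm(np.array(tgt)-p); a=np.linalg.norm(rv)
    if n is None: n=max(1,math.ceil(max(d/.045,a/8.2)))
    rows=[]
    for k in range(n):
        rv=(R.inv()*T).as_rotvec(); sh=R.inv().apply(np.array(tgt)-p)/(n-k); w=rv/(n-k)
        r=dict(tx=round(sh[0],3),ty=round(sh[1],3),tz=round(sh[2],3),ax=round(math.degrees(w[0]),1),ay=round(math.degrees(w[1]),1),az=round(math.degrees(w[2]),1),jaw=jaw)
        p=p+R.apply([r['tx'],r['ty'],r['tz']]); R=R*Ro.from_rotvec(np.radians([r['ax'],r['ay'],r['az']]))
        rows.append({k2:v for k2,v in r.items() if v!=0 or k2=='jaw'})
    print(json.dumps(rows)); print('d',round(d,4),'rot',round(a,1))
def st():
    s=manip.state(); q=s['tool_rot']; R=Ro.from_quat([q[1],q[2],q[3],q[0]]).as_matrix()
    print('t',round(s['time'],2),'p',s['tool_pos'].round(4),'yaw',round(math.degrees(math.atan2(R[1,0],R[0,0])),1),'w',round(s['gripper_width'],3),'F',np.round(s['contact_force'],1),'q',np.round(s['joint_pos'],2))
E
python3 -c "
from h import *
st(); plan([.459,-.035,.2],math.radians(171.5))"
```

```text
t 0.15 p [ 0.21   -0.5882  0.2303] yaw 19.6 w 0.996 F [ 0.2 -0.8  0.3] q [-1.35  0.05  1.61  0.    1.48 -0.12]
[{"tx": 0.022, "ty": -0.023, "tz": 0.002, "az": -8.0, "jaw": 0}, {"tx": 0.025, "ty": -0.02, "tz": 0.002, "az": -8.0, "jaw": 0}, {"tx": 0.028, "ty": -0.016, "tz": 0.002, "az": -8.0, "jaw": 0}, {"tx": 0.03, "ty": -0.012, "tz": 0.002, "az": -8.0, "jaw": 0}, {"tx": 0.031, "ty": -0.008, "tz": 0.002, "az": -8.0, "jaw": 0}, {"tx": 0.032, "ty": -0.003, "tz": 0.002, "az": -8.0, "jaw": 0}, {"tx": 0.032, "ty": 0.001, "tz": 0.001, "az": -8.0, "jaw": 0}, {"tx": 0.031, "ty": 0.005, "tz": 0.002, "az": -8.0, "jaw": 0}, {"tx": 0.03, "ty": 0.01, "tz": 0.001, "az": -8.0, "jaw": 0}, {"tx": 0.029, "ty": 0.014, "tz": 0.002, "az": -8.0, "jaw": 0}, {"tx": 0.026, "ty": 0.018, "tz": 0.001, "az": -8.0, "jaw": 0}, {"tx": 0.024, "ty": 0.021, "tz": 0.002, "az": -8.0, "jaw": 0}, {"tx": 0.021, "ty": 0.024, "tz": 0.001, "az": -8.0, "jaw": 0}, {"tx": 0.017, "ty": 0.027, "tz": 0.002, "az": -8.0, "jaw": 0}, {"tx": 0.013, "ty": 0.029, "tz": 0.001, "az": -8.0, "jaw": 0}, {"tx": 0.009, "ty": 0.031, "tz": 0.002, "az": -8.0, "jaw": 0}, {"tx": 0.004, "ty": 0.032, "tz": 0.001, "az": -8.0, "jaw": 0}, {"ty": 0.032, "tz": 0.002, "az": -7.9, "jaw": 0}, {"tx": -0.004, "ty": 0.031, "tz": 0.001, "ax": 0.1, "az": -8.0, "jaw": 0}]
d 0.6074 rot 151.9
```

Call:
move_arm(rows=[{"tx": 0.022,"ty": -0.023,"tz": 0.002,"az": -8,"jaw": 0},{"tx": 0.025,"ty": -0.02,"tz": 0.002,"az": -8,"jaw": 0},{"tx": 0.028,"ty": -0.016,"tz": 0.002,"az": -8,"jaw": 0},{"tx": 0.03,"ty": -0.012,"tz": 0.002,"az": -8,"jaw": 0},{"tx": 0.031,"ty": -0.008,"tz": 0.002,"az": -8,"jaw": 0},{"tx": 0.032,"ty": -0.003,"tz": 0.002,"az": -8,"jaw": 0},{"tx": 0.032,"ty": 0.001,"tz": 0.001,"az": -8,"jaw": 0},{"tx": 0.031,"ty": 0.005,"tz": 0.002,"az": -8,"jaw": 0},{"tx": 0.03,"ty": 0.01,"tz": 0.001,"az": -8,"jaw": 0},{"tx": 0.029,"ty": 0.014,"tz": 0.002,"az": -8,"jaw": 0},{"tx": 0.026,"ty": 0.018,"tz": 0.001,"az": -8,"jaw": 0},{"tx": 0.024,"ty": 0.021,"tz": 0.002,"az": -8,"jaw": 0}])

```text
schema error: expected keys tx, ty, tz, ax, ay, az, jaw
```

```bash
python3 -c "
from h import *
st(); plan([.459,-.035,.2],math.radians(171.5))"
```

```text
t 0.15 p [ 0.21   -0.5882  0.2303] yaw 19.6 w 0.996 F [ 0.2 -0.8  0.3] q [-1.35  0.05  1.61  0.    1.48 -0.12]
[{"tx": 0.022, "ty": -0.023, "tz": 0.002, "az": -8.0, "jaw": 0}, {"tx": 0.025, "ty": -0.02, "tz": 0.002, "az": -8.0, "jaw": 0}, {"tx": 0.028, "ty": -0.016, "tz": 0.002, "az": -8.0, "jaw": 0}, {"tx": 0.03, "ty": -0.012, "tz": 0.002, "az": -8.0, "jaw": 0}, {"tx": 0.031, "ty": -0.008, "tz": 0.002, "az": -8.0, "jaw": 0}, {"tx": 0.032, "ty": -0.003, "tz": 0.002, "az": -8.0, "jaw": 0}, {"tx": 0.032, "ty": 0.001, "tz": 0.001, "az": -8.0, "jaw": 0}, {"tx": 0.031, "ty": 0.005, "tz": 0.002, "az": -8.0, "jaw": 0}, {"tx": 0.03, "ty": 0.01, "tz": 0.001, "az": -8.0, "jaw": 0}, {"tx": 0.029, "ty": 0.014, "tz": 0.002, "az": -8.0, "jaw": 0}, {"tx": 0.026, "ty": 0.018, "tz": 0.001, "az": -8.0, "jaw": 0}, {"tx": 0.024, "ty": 0.021, "tz": 0.002, "az": -8.0, "jaw": 0}, {"tx": 0.021, "ty": 0.024, "tz": 0.001, "az": -8.0, "jaw": 0}, {"tx": 0.017, "ty": 0.027, "tz": 0.002, "az": -8.0, "jaw": 0}, {"tx": 0.013, "ty": 0.029, "tz": 0.001, "az": -8.0, "jaw": 0}, {"tx": 0.009, "ty": 0.031, "tz": 0.002, "az": -8.0, "jaw": 0}, {"tx": 0.004, "ty": 0.032, "tz": 0.001, "az": -8.0, "jaw": 0}, {"ty": 0.032, "tz": 0.002, "az": -7.9, "jaw": 0}, {"tx": -0.004, "ty": 0.031, "tz": 0.001, "ax": 0.1, "az": -8.0, "jaw": 0}]
d 0.6074 rot 151.9
```

Call:
move_arm(rows=[{"tx": 0.022,"ty": -0.023,"tz": 0.002,"ax": 0,"ay": 0,"az": -8,"jaw": 0},{"tx": 0.025,"ty": -0.02,"tz": 0.002,"ax": 0,"ay": 0,"az": -8,"jaw": 0},{"tx": 0.028,"ty": -0.016,"tz": 0.002,"ax": 0,"ay": 0,"az": -8,"jaw": 0},{"tx": 0.03,"ty": -0.012,"tz": 0.002,"ax": 0,"ay": 0,"az": -8,"jaw": 0},{"tx": 0.031,"ty": -0.008,"tz": 0.002,"ax": 0,"ay": 0,"az": -8,"jaw": 0},{"tx": 0.032,"ty": -0.003,"tz": 0.002,"ax": 0,"ay": 0,"az": -8,"jaw": 0},{"tx": 0.032,"ty": 0.001,"tz": 0.001,"ax": 0,"ay": 0,"az": -8,"jaw": 0},{"tx": 0.031,"ty": 0.005,"tz": 0.002,"ax": 0,"ay": 0,"az": -8,"jaw": 0},{"tx": 0.03,"ty": 0.01,"tz": 0.001,"ax": 0,"ay": 0,"az": -8,"jaw": 0},{"tx": 0.029,"ty": 0.014,"tz": 0.002,"ax": 0,"ay": 0,"az": -8,"jaw": 0},{"tx": 0.026,"ty": 0.018,"tz": 0.001,"ax": 0,"ay": 0,"az": -8,"jaw": 0},{"tx": 0.024,"ty": 0.021,"tz": 0.002,"ax": 0,"ay": 0,"az": -8,"jaw": 0}])

```text
time: 1.35
tool_pos: [0.3591, -0.2219, 0.2047]
tool_rot: [-0.003, 0.506, 0.862, 0.002]
contact_force: [0.4, -0.2, 0.2]
gripper_width: 1.001
```

```bash
sed -i 's/rows.append.*/rows.append(r)/; s/print(json.dumps(rows))/print("\\n".join(json.dumps(list(x.values())) for x in rows))/' h.py; python3 -c "
from h import *
st(); plan([.459,-.035,.2],math.radians(171.5))"
```

```text
t 1.35 p [ 0.3591 -0.2219  0.2047] yaw 119.1 w 1.001 F [ 0.4 -0.2  0.2] q [-0.73 -0.45  2.09  0.    1.51 -1.24]
[0.016, 0.025, 0.001, 0.0, -0.1, -7.5, 0]
[0.013, 0.027, 0.001, 0.0, -0.0, -7.5, 0]
[0.009, 0.029, 0.001, 0.1, -0.0, -7.5, 0]
[0.005, 0.03, 0.001, 0.0, -0.1, -7.5, 0]
[0.002, 0.03, 0.0, 0.1, -0.0, -7.5, 0]
[-0.003, 0.031, 0.001, 0.0, -0.1, -7.4, 0]
[-0.006, 0.03, 0.0, 0.1, -0.0, -7.5, 0]
d 0.212 rot 52.4
```

Call:
move_arm(rows=[{"tx": 0.016,"ty": 0.025,"tz": 0.001,"ax": 0,"ay": 0,"az": -7.5,"jaw": 60},{"tx": 0.013,"ty": 0.027,"tz": 0.001,"ax": 0,"ay": 0,"az": -7.5,"jaw": 60},{"tx": 0.009,"ty": 0.029,"tz": 0.001,"ax": 0,"ay": 0,"az": -7.5,"jaw": 60},{"tx": 0.005,"ty": 0.03,"tz": 0.001,"ax": 0,"ay": 0,"az": -7.5,"jaw": 60},{"tx": 0.002,"ty": 0.03,"tz": 0,"ax": 0,"ay": 0,"az": -7.5,"jaw": 60},{"tx": -0.003,"ty": 0.031,"tz": 0.001,"ax": 0,"ay": 0,"az": -7.4,"jaw": 60},{"tx": -0.006,"ty": 0.03,"tz": 0,"ax": 0,"ay": 0,"az": -7.5,"jaw": 60},{"tx": 0,"ty": 0,"tz": 0,"ax": 0,"ay": 0,"az": 0,"jaw": 60}])

```text
time: 2.15
tool_pos: [0.4574, -0.0209, 0.1984]
tool_rot: [-0.002, 0.051, 0.999, 0.004]
contact_force: [-0.3, -0.8, 0.3]
gripper_width: 0.764
```

```bash
python3 -c "
from h import *
st(); snap('wrist','w1'); snap('top','t1'); plan([.459,-.035,.1],math.radians(171.5),jaw=60)"
```

```text
t 2.15 p [ 0.4574 -0.0209  0.1984] yaw 174.1 w 0.764 F [-0.3 -0.8  0.3] q [-0.21 -0.34  2.02  0.01  1.47 -1.68]
[-0.001, -0.004, 0.033, 0.1, -0.1, 0.8, 60]
[-0.002, -0.004, 0.033, 0.1, -0.1, 0.8, 60]
[-0.001, -0.004, 0.032, 0.2, -0.1, 0.7, 60]
d 0.099 rot 2.4
```

View pics/w1.png

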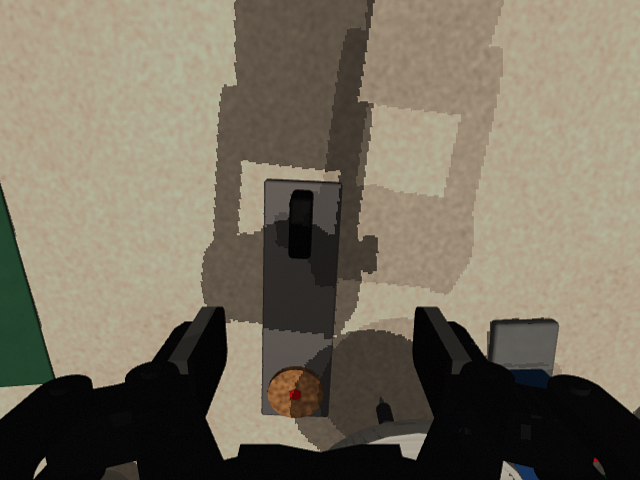

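View pics/t1.png

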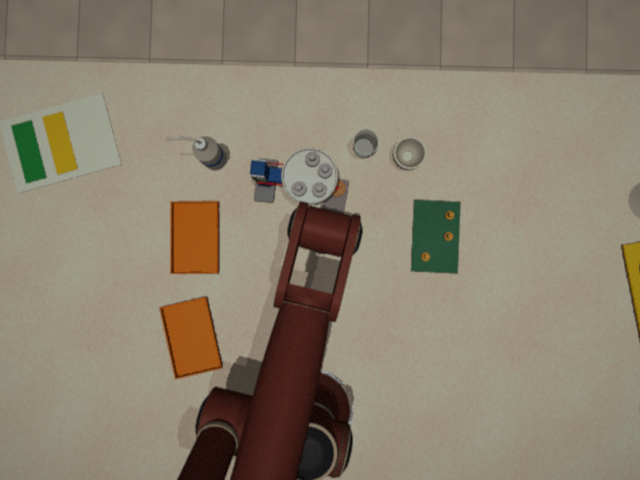

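```bash
python3 -c "
from h import *
st()
f=load('w1')
print('dot',ray(f,295,395,.018)); 
for u,v in [(265,179),(341,182),(329,416),(262,413)]: print(ray(f,u,v,.012))
print('rib',ray(f,301,195,.052),ray(f,300,225,.052),[ray(f,u,v,.052)for u,v in[(292,192),(311,192),(289,258),(311,258)]])
print('needle',ray(f,379,398,.022))
im=f['color'][:,:,::-1]; cv2.imwrite('pics/c4.png',cv2.resize(im[340:460,230:430],None,fx=4,fy=4,interpolation=cv2.INTER_CUBIC))
cv2.imwrite('pics/c5.png',cv2.resize(im[170:290,230:430],None,fx=4,fy=4,interpolation=cv2.INTER_CUBIC)*2)
"
```

```text
t 2.25 p [ 0.4566 -0.0229  0.1982] yaw 173.8 w 0.762 F [-0.2 -1.3  0.4] q [-0.22 -0.34  2.02  0.01  1.47 -1.68]
dot [ 0.61164401 -0.05672774  0.018     ]
[ 0.42542409 -0.05768863  0.012     ]
[ 0.43371511 -0.00047898  0.012     ]
[ 0.64061653 -0.02987227  0.012     ]
[ 0.63095578 -0.08889472  0.012     ]
rib [ 0.43406421 -0.02987234  0.052     ] [ 0.4546153  -0.03293972  0.052     ] [array([ 0.43141208, -0.03565967,  0.052     ]), array([ 0.43274887, -0.02294677,  0.052     ]), array([ 0.47743015, -0.0433661 ,  0.052     ]), array([ 0.47906642, -0.02800402,  0.052     ])]
needle [0.61966413 0.01490218 0.022     ]
```

View pics/c4.png

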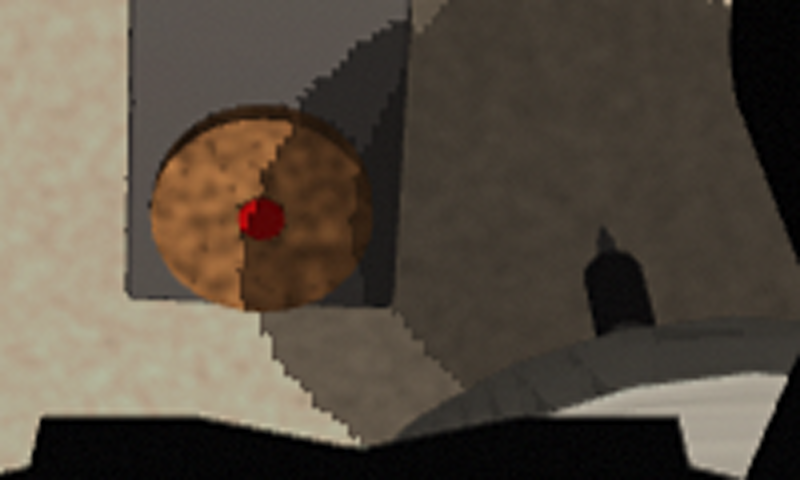

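View pics/c5.png

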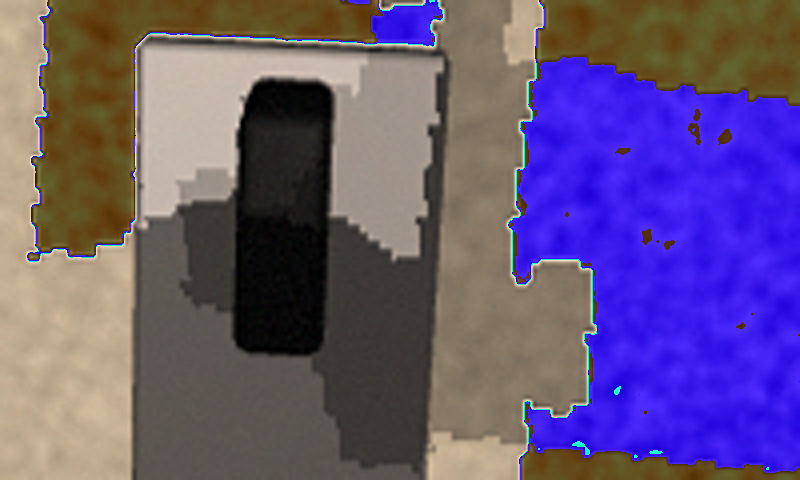

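```bash
python3 -c "
from h import *
plan([.458,-.035,.024],math.radians(171.6),n=6,jaw=60)"
```

```text
[-0.001, -0.002, 0.029, 0.1, -0.0, 0.4, 60]
[-0.001, -0.002, 0.029, 0.1, -0.1, 0.4, 60]
[-0.0, -0.002, 0.029, 0.0, -0.0, 0.4, 60]
[-0.0, -0.002, 0.029, 0.1, -0.1, 0.3, 60]
[-0.001, -0.002, 0.029, 0.0, -0.0, 0.4, 60]
[-0.0, -0.002, 0.029, 0.1, -0.1, 0.3, 60]
d 0.1747 rot 2.3
```

Call:
move_arm(rows=[{"tx": -0.002,"ty": -0.006,"tz": 0.02,"ax": 0.1,"ay": -0.1,"az": 1.1,"jaw": 60},{"tx": -0.001,"ty": -0.006,"tz": 0.025,"ax": 0.1,"ay": -0.1,"az": 1.1,"jaw": 60},{"tx": 0,"ty": 0,"tz": 0.03,"ax": 0.1,"ay": -0.1,"az": 0,"jaw": 60},{"tx": 0,"ty": 0,"tz": 0.03,"ax": 0,"ay": 0,"az": 0,"jaw": 60},{"tx": 0,"ty": 0,"tz": 0,"ax": 0,"ay": 0,"az": 0,"jaw": 60},{"tx": 0,"ty": 0,"tz": 0,"ax": 0,"ay": 0,"az": 0,"jaw": 60}])

```text
time: 2.85
tool_pos: [0.4575, -0.0416, 0.0923]
tool_rot: [0.002, 0.081, 0.997, -0.001]
contact_force: [-0.2, 0.3, 0.6]
gripper_width: 0.765
```

```bash
python3 -c "
from h import *
st();plan([.458,-.035,.024],math.radians(171.6),n=3,jaw=60)"
```

```text
t 2.85 p [ 0.4575 -0.0416  0.0923] yaw 170.7 w 0.765 F [-0.2  0.3  0.6] q [-0.25 -0.23  2.12 -0.    1.25 -1.66]
[0.0, 0.002, 0.023, -0.0, 0.1, -0.3, 60]
[0.0, 0.002, 0.023, -0.1, 0.1, -0.3, 60]
[0.001, 0.003, 0.022, -0.0, 0.1, -0.3, 60]
d 0.0686 rot 0.9
```

Call:
move_arm(rows=[{"tx": 0,"ty": 0.003,"tz": 0.02,"ax": 0,"ay": 0,"az": -0.4,"jaw": 60},{"tx": 0,"ty": 0.003,"tz": 0.02,"ax": 0,"ay": 0,"az": -0.4,"jaw": 60},{"tx": 0,"ty": 0,"tz": 0,"ax": 0,"ay": 0,"az": 0,"jaw": 60},{"tx": 0,"ty": 0,"tz": 0,"ax": 0,"ay": 0,"az": 0,"jaw": 60}])

```text
time: 3.25
tool_pos: [0.4634, -0.0388, 0.0594]
tool_rot: [0.008, 0.076, 0.997, -0.002]
contact_force: [0.3, -0.2, 0.8]
gripper_width: 0.764
```

```bash
python3 -c "
from h import *
st();plan([.458,-.035,.024],math.radians(171.6),n=2,jaw=60);snap('scene','s2')"
```

```text
t 3.25 p [ 0.4634 -0.0388  0.0594] yaw 171.3 w 0.764 F [ 0.3 -0.2  0.8] q [-0.24 -0.17  2.13 -0.    1.17 -1.66]
[0.003, 0.002, 0.018, -0.1, 0.5, -0.2, 60]
[0.003, 0.001, 0.017, -0.1, 0.4, -0.2, 60]
d 0.036 rot 1.0
```

View pics/s2.png

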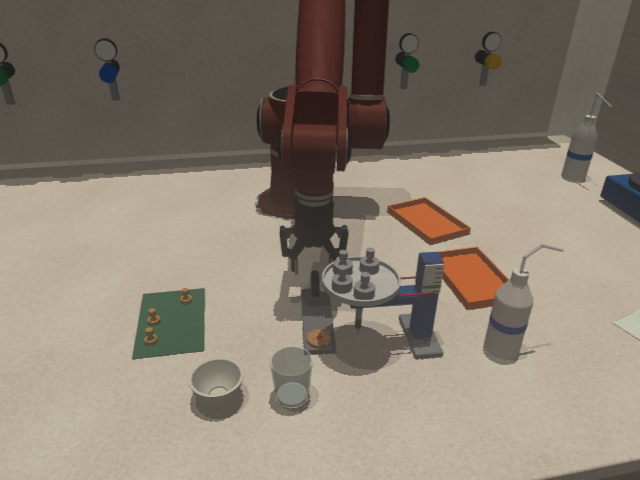

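Call:
move_arm(rows=[{"tx": 0.003,"ty": 0.002,"tz": 0.016,"ax": 0,"ay": 0.5,"az": -0.2,"jaw": 60},{"tx": 0.003,"ty": 0.001,"tz": 0.016,"ax": 0,"ay": 0.4,"az": 0,"jaw": 60},{"tx": 0,"ty": 0,"tz": 0,"ax": 0,"ay": 0,"az": 0,"jaw": 60},{"tx": 0,"ty": 0,"tz": 0,"ax": 0,"ay": 0,"az": 0,"jaw": 60}])

```text
time: 3.7
tool_pos: [0.46, -0.0356, 0.0279]
tool_rot: [0.002, 0.075, 0.997, -0.002]
contact_force: [0.7, -0.8, 0.0]
gripper_width: 0.765
```

```bash
python3 -c "
from h import *
st();plan([.458,-.035,.024],math.radians(171.6),n=2,jaw=60);snap('wrist','w2')"
```

```text
t 3.7 p [ 0.46   -0.0356  0.0279] yaw 171.4 w 0.765 F [ 0.7 -0.8  0. ] q [-0.24 -0.12  2.15 -0.    1.11 -1.66]
[0.001, 0.0, 0.002, -0.1, 0.1, -0.1, 60]
[0.001, 0.0, 0.002, -0.1, 0.1, -0.1, 60]
d 0.0044 rot 0.4
```

View pics/w2.png

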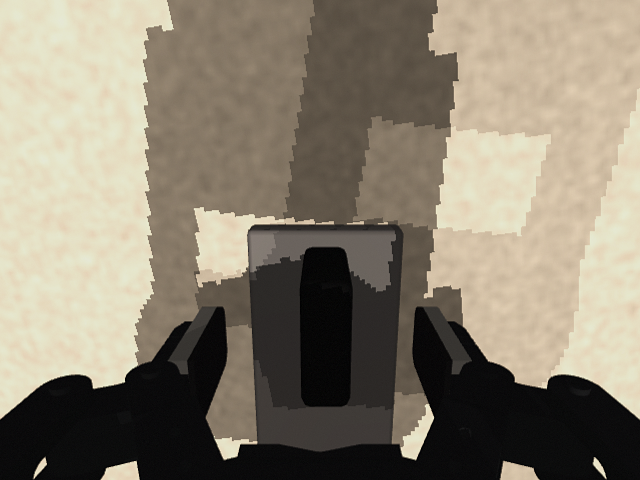

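The rib (cols 301–351) lies centred between the open fingers. Closing.

Call:
move_arm(rows=[{"tx": 0,"ty": 0,"tz": 0,"ax": 0,"ay": 0,"az": 0,"jaw": 255},{"tx": 0,"ty": 0,"tz": 0,"ax": 0,"ay": 0,"az": 0,"jaw": 255},{"tx": 0,"ty": 0,"tz": 0,"ax": 0,"ay": 0,"az": 0,"jaw": 255},{"tx": 0,"ty": 0,"tz": 0,"ax": 0,"ay": 0,"az": 0,"jaw": 255},{"tx": 0,"ty": 0,"tz": 0,"ax": 0,"ay": 0,"az": 0,"jaw": 255},{"tx": 0,"ty": 0,"tz": 0,"ax": 0,"ay": 0,"az": 0,"jaw": 255}])

```text
time: 4.35
tool_pos: [0.4603, -0.0357, 0.0285]
tool_rot: [0.003, 0.075, 0.997, -0.002]
contact_force: [-0.1, -0.3, -0.8]
gripper_width: 0.174
```

```bash
python3 -c "
from h import *
st();p=manip.state()['tool_pos'];plan(p+[.0075,.072,0],math.radians(171.6),n=6,jaw=255);snap('wrist','w3');snap('top','t3')
f=load('t3');im=f['color'][:,:,::-1]; cv2.imwrite('pics/c6.png',cv2.resize(im[130:290,260:400],None,fx=4,fy=4,interpolation=cv2.INTER_CUBIC))"
```

```text
t 4.35 p [ 0.4603 -0.0357  0.0285] yaw 171.4 w 0.174 F [-0.1 -0.3 -0.8] q [-0.24 -0.12  2.15 -0.    1.11 -1.66]
[0.001, 0.012, -0.0, -0.0, 0.1, -0.0, 255]
[0.0, 0.012, -0.0, -0.0, 0.0, -0.0, 255]
[0.001, 0.012, -0.0, -0.1, 0.1, -0.0, 255]
[0.0, 0.012, -0.0, -0.0, 0.0, -0.1, 255]
[0.001, 0.012, -0.0, -0.1, 0.1, -0.0, 255]
[0.0, 0.012, -0.0, -0.0, 0.0, -0.1, 255]
d 0.0724 rot 0.4
```

View pics/c6.png

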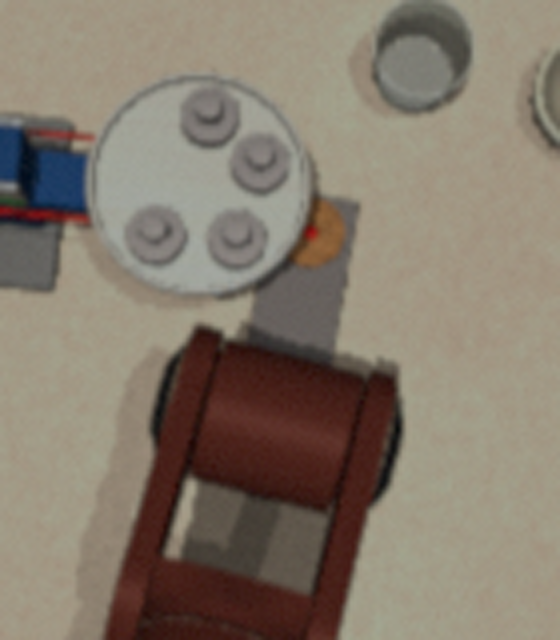

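Call:
move_arm(rows=[{"tx": 0.001,"ty": 0.008,"tz": 0,"ax": 0,"ay": 0,"az": 0,"jaw": 255},{"tx": 0.001,"ty": 0.009,"tz": 0,"ax": 0,"ay": 0,"az": 0,"jaw": 255},{"tx": 0,"ty": 0.009,"tz": 0,"ax": 0,"ay": 0,"az": 0,"jaw": 255},{"tx": 0,"ty": 0.009,"tz": 0,"ax": 0,"ay": 0,"az": 0,"jaw": 255},{"tx": 0,"ty": 0.009,"tz": 0,"ax": 0,"ay": 0,"az": 0,"jaw": 255},{"tx": 0,"ty": 0.008,"tz": 0,"ax": 0,"ay": 0,"az": 0,"jaw": 255},{"tx": 0,"ty": 0,"tz": 0,"ax": 0,"ay": 0,"az": 0,"jaw": 255},{"tx": 0,"ty": 0,"tz": 0,"ax": 0,"ay": 0,"az": 0,"jaw": 255}])

```text
time: 5.25
tool_pos: [0.4667, 0.0208, 0.0286]
tool_rot: [0.003, 0.074, 0.997, -0.003]
contact_force: [-0.2, -1.8, 0.2]
gripper_width: 0.176
```

```bash
python3 -c "
from h import *
st();plan([.4678,.0363,.0285],math.radians(171.6),n=2,jaw=255);snap('scene','s4');snap('wrist','w4')
f=load('s4');im=f['color'][:,:,::-1]; cv2.imwrite('pics/c7.png',cv2.resize(im[250:380,280:420],None,fx=4.5,fy=4.5,interpolation=cv2.INTER_CUBIC))"
```

```text
t 5.25 p [0.4667 0.0208 0.0286] yaw 171.5 w 0.176 F [-0.2 -1.8  0.2] q [-0.11 -0.11  2.13 -0.01  1.11 -1.53]
[0.001, 0.008, -0.0, -0.2, 0.2, -0.1, 255]
[0.0, 0.007, 0.0, -0.1, 0.1, -0.0, 255]
d 0.0155 rot 0.5
```

View pics/c7.png

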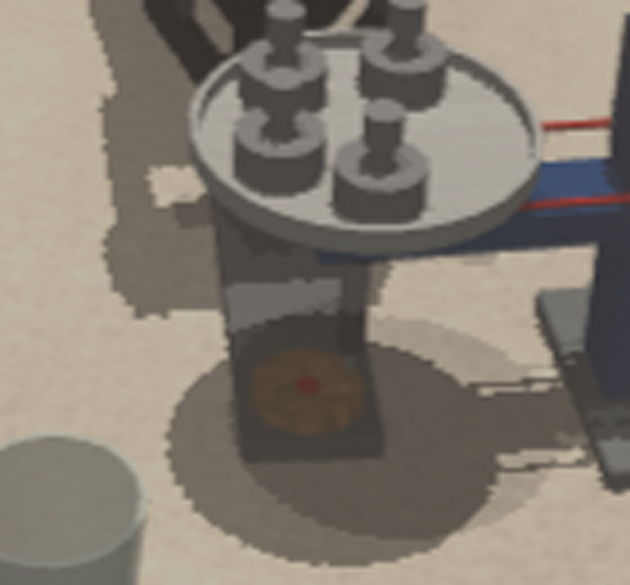

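Call:
move_arm(rows=[{"tx": 0.001,"ty": 0.007,"tz": 0,"ax": 0,"ay": 0,"az": 0,"jaw": 255},{"tx": 0,"ty": 0.008,"tz": 0,"ax": 0,"ay": 0,"az": 0,"jaw": 255},{"tx": 0,"ty": 0,"tz": 0,"ax": 0,"ay": 0,"az": 0,"jaw": 255},{"tx": 0,"ty": 0,"tz": 0,"ax": 0,"ay": 0,"az": 0,"jaw": 255}])

```text
time: 5.75
tool_pos: [0.4682, 0.0366, 0.0285]
tool_rot: [0.003, 0.075, 0.997, -0.003]
contact_force: [0.0, -3.4, 1.0]
gripper_width: 0.175
```

```bash
python3 -c "
from h import *
st();plan([.4678,.0363,.0285],math.radians(171.6),n=2,jaw=255);snap('scene','s5')
f=load('s5');im=f['color'][:,:,::-1]; cv2.imwrite('pics/c8.png',cv2.resize(im[250:380,280:420],None,fx=4.5,fy=4.5,interpolation=cv2.INTER_CUBIC))
n=np.array([.618,.014,.018])
print(proj(f,n),(proj(f,n)-[280,250])*4.5)"
```

```text
t 5.75 p [0.4682 0.0366 0.0285] yaw 171.4 w 0.175 F [ 0.  -3.4  1. ] q [-0.08 -0.1   2.13 -0.01  1.11 -1.5 ]
[0.0, -0.0, 0.0, -0.1, 0.2, -0.1, 255]
[0.0, -0.0, 0.0, -0.2, 0.1, -0.1, 255]
d 0.0005 rot 0.5
[356.30794892 335.21663665] [343.38577014 383.47486495]
```

View pics/c8.png

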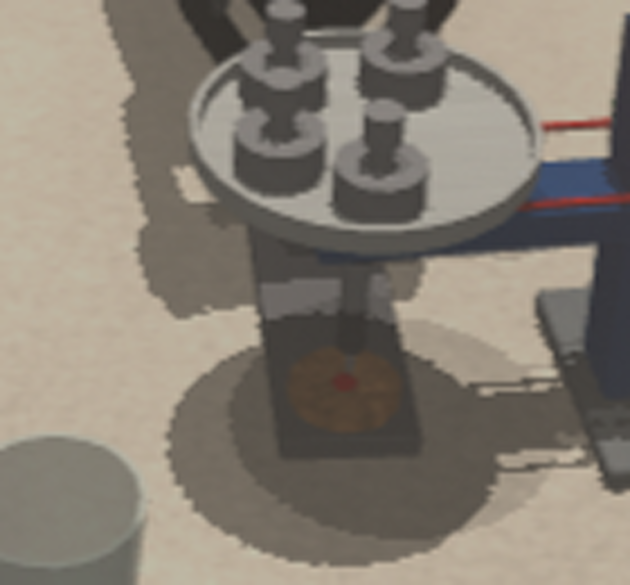

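```bash
python3 -c "
from h import *
f=load('s5');im=f['color'][:,:,::-1]; c=cv2.resize(im[305:355,330:385],None,fx=12,fy=12,interpolation=cv2.INTER_CUBIC)
cv2.imwrite('pics/c9.png',cv2.convertScaleAbs(c,alpha=2))
for z in (.018,.022,.05): print((proj(f,[.618,.014,z])+.5-[330,305])*12)
print((proj(f,[.628,.014,.018])+.5-[330,305])*12,(proj(f,[.618,.024,.018])+.5-[330,305])*12)"
```

```text
[321.69538703 368.59963986]
[322.98322421 349.29317278]
[332.15194127 211.8413761 ]
[338.51796743 410.191644  ] [382.35139074 360.51898693]
```

View pics/c9.png

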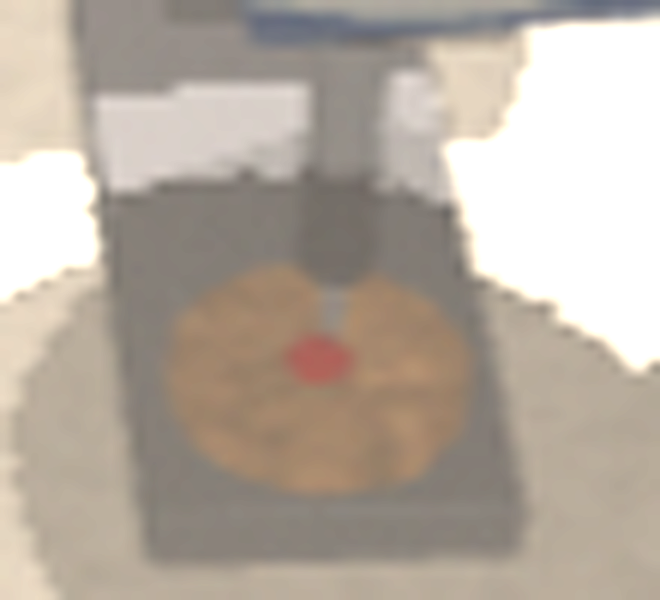

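Call:
move_arm(rows=[{"tx": 0.001,"ty": 0.002,"tz": 0,"ax": 0,"ay": 0,"az": 0,"jaw": 255},{"tx": 0,"ty": 0,"tz": 0,"ax": 0,"ay": 0,"az": 0,"jaw": 255},{"tx": 0,"ty": 0,"tz": 0,"ax": 0,"ay": 0,"az": 0,"jaw": 255}])

```text
time: 6.1
tool_pos: [0.4675, 0.0388, 0.0285]
tool_rot: [0.003, 0.076, 0.997, -0.002]
contact_force: [0.6, -1.0, -0.7]
gripper_width: 0.174
```

```bash
python3 -c "
from h import *
st();snap('scene','s6')
f=load('s6');im=f['color'][:,:,::-1]; c=cv2.resize(im[305:355,330:385],None,fx=12,fy=12,interpolation=cv2.INTER_CUBIC)
cv2.imwrite('pics/c10.png',cv2.convertScaleAbs(c,alpha=2))"
```

```text
t 6.1 p [0.4675 0.0388 0.0285] yaw 171.3 w 0.174 F [ 0.6 -1.  -0.7] q [-0.07 -0.1   2.13 -0.01  1.11 -1.49]
```

View pics/c10.png

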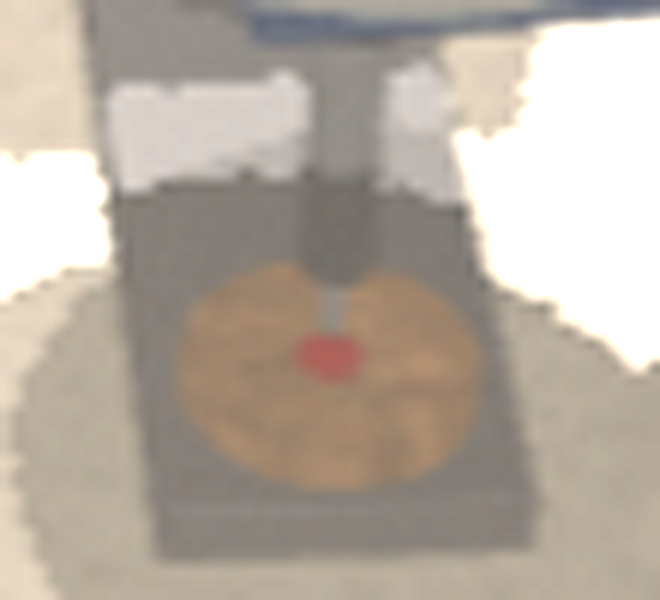

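Call:
move_arm(rows=[{"tx": 0,"ty": 0,"tz": 0,"ax": 0,"ay": 0,"az": 0,"jaw": 100},{"tx": 0,"ty": 0,"tz": 0,"ax": 0,"ay": 0,"az": 0,"jaw": 100},{"tx": 0,"ty": 0,"tz": 0,"ax": 0,"ay": 0,"az": 0,"jaw": 100},{"tx": 0,"ty": 0,"tz": -0.02,"ax": 0,"ay": 0,"az": 0,"jaw": 100},{"tx": 0,"ty": 0,"tz": -0.04,"ax": 0,"ay": 0,"az": 0,"jaw": 100},{"tx": 0,"ty": 0,"tz": -0.045,"ax": 0,"ay": 0,"az": 0,"jaw": 100},{"tx": 0,"ty": 0,"tz": -0.045,"ax": 0,"ay": 0,"az": 0,"jaw": 100},{"tx": 0,"ty": 0,"tz": -0.045,"ax": 0,"ay": 0,"az": 0,"jaw": 100},{"tx": 0,"ty": 0,"tz": -0.03,"ax": 0,"ay": 0,"az": 0,"jaw": 100},{"tx": 0,"ty": 0,"tz": 0,"ax": 0,"ay": 0,"az": 0,"jaw": 100}])

```text
time: 7.15
tool_pos: [0.464, 0.0403, 0.26]
tool_rot: [-0.0, 0.075, 0.997, -0.002]
contact_force: [-0.1, -1.1, 0.0]
gripper_width: 0.612
```

```bash
python3 -c "
from h import *
st();plan([.582,.038,.26],math.radians(180),jaw=100);
snap('scene','s7')
f=load('s7');im=f['color'][:,:,::-1]; c=cv2.resize(im[305:355,330:385],None,fx=12,fy=12,interpolation=cv2.INTER_CUBIC)
cv2.imwrite('pics/c11.png',cv2.convertScaleAbs(c,alpha=1.5))"
```

```text
t 7.15 p [0.464  0.0403 0.26  ] yaw 171.4 w 0.612 F [-0.1 -1.1  0. ] q [-0.07 -0.36  1.93 -0.    1.57 -1.49]
[-0.039, 0.005, -0.0, -0.1, -0.0, -2.9, 100]
[-0.039, 0.003, -0.0, -0.0, -0.0, -2.9, 100]
[-0.04, 0.001, -0.0, -0.1, -0.0, -2.8, 100]
d 0.118 rot 8.6
```

View pics/c11.png

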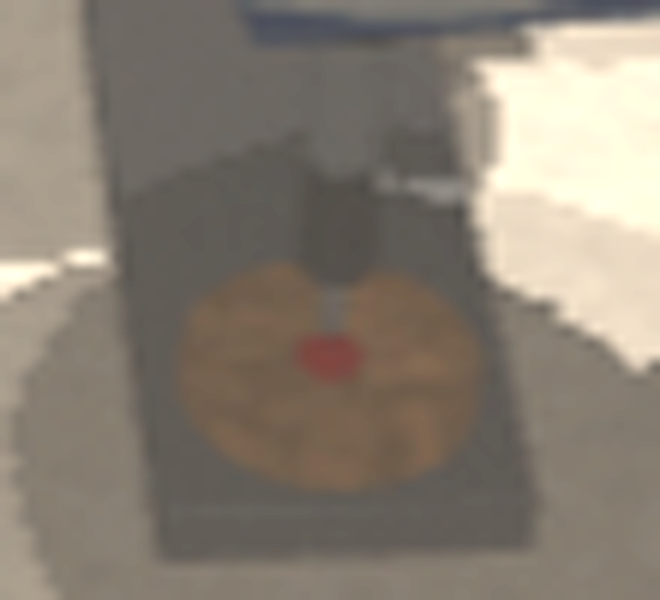

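View pics/s7.png

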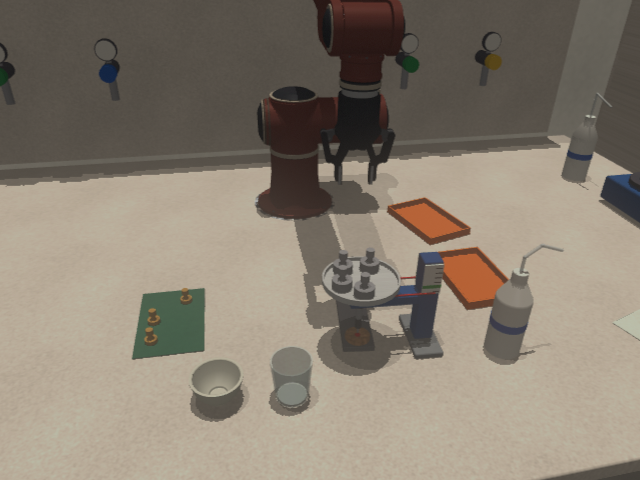

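Call:
move_arm(rows=[{"tx": -0.036,"ty": 0.004,"tz": 0,"ax": 0,"ay": 0,"az": -2.7,"jaw": 140},{"tx": -0.036,"ty": 0.003,"tz": 0,"ax": 0,"ay": 0,"az": -2.7,"jaw": 140},{"tx": -0.036,"ty": 0.001,"tz": 0,"ax": 0,"ay": 0,"az": -2.7,"jaw": 140},{"tx": 0,"ty": 0,"tz": 0,"ax": 0,"ay": 0,"az": 0,"jaw": 140},{"tx": 0,"ty": 0,"tz": 0,"ax": 0,"ay": 0,"az": 0,"jaw": 140}])

```text
time: 7.7
tool_pos: [0.5699, 0.0377, 0.2454]
tool_rot: [-0.01, 0.002, 1.0, -0.001]
contact_force: [0.5, 0.4, 0.1]
gripper_width: 0.45
```

```bash
python3 -c "
from h import *
st();snap('wrist','w8')"
```

```text
t 7.7 p [0.5699 0.0377 0.2454] yaw 179.8 w 0.45 F [0.5 0.4 0.1] q [-0.06 -0.07  1.71 -0.    1.52 -1.63]
```

View pics/w8.png

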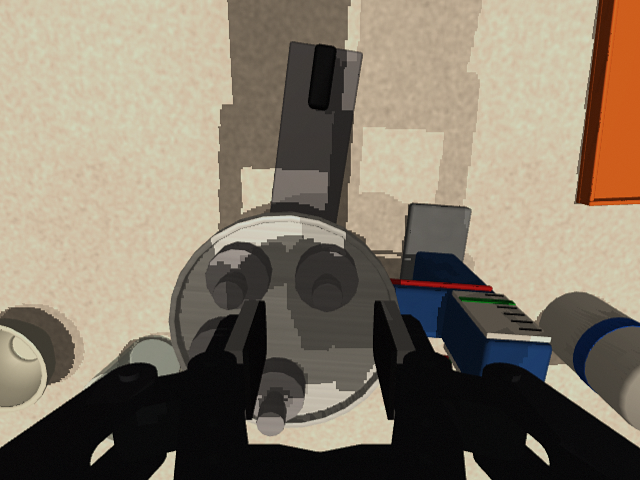

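```bash
python3 -c "
from h import *
f=load('w8')
print('A',ray(f,327,298,.186),ray(f,326,268,.162)); print('B',ray(f,230,297,.186),ray(f,239,266,.162)); print('D',ray(f,271,426,.186),'pan',[ray(f,u,v,.152) for u,v in[(172,310),(397,310),(290,218)]])
im=f['color'][:,:,::-1]; cv2.imwrite('pics/c12.png',cv2.convertScaleAbs(cv2.resize(im[210:330,180:400],None,fx=3.6,fy=3.6,interpolation=cv2.INTER_CUBIC),alpha=1.5))
"
```

```text
A [0.58472133 0.04111895 0.186     ] [0.57665812 0.04094769 0.162     ]
B [ 0.58396593 -0.00777329  0.186     ] [ 0.57528033 -0.00712289  0.162     ]
D [0.65986472 0.01032631 0.186     ] pan [array([ 0.60568279, -0.05032552,  0.152     ]), array([0.60626635, 0.08315363, 0.152     ]), array([0.55042523, 0.02095272, 0.152     ])]
```

View pics/c12.png

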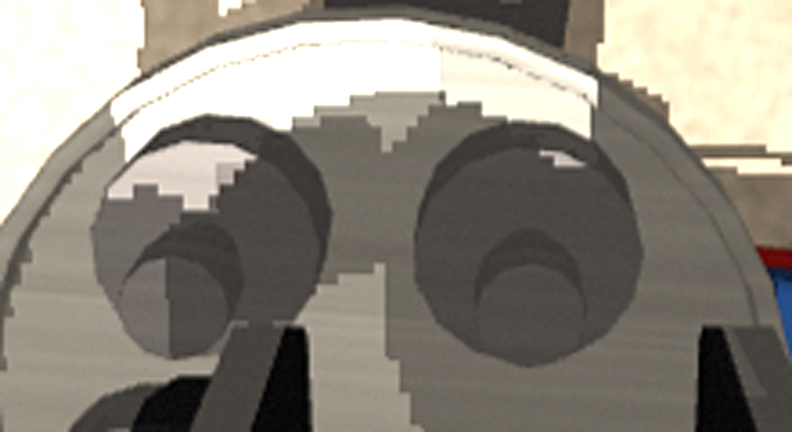

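```bash
python3 -c "
from h import *
st();plan([.583,.0395,.169],math.radians(180),n=4,jaw=140)"
```

```text
t 7.75 p [0.5695 0.0377 0.245 ] yaw 179.8 w 0.454 F [ 0.4  0.  -0.6] q [-0.06 -0.07  1.71 -0.    1.52 -1.63]
[-0.004, 0.001, 0.019, -0.0, -0.3, -0.1, 140]
[-0.004, 0.0, 0.019, -0.0, -0.3, -0.0, 140]
[-0.003, 0.001, 0.019, -0.1, -0.3, -0.1, 140]
[-0.003, -0.0, 0.019, -0.0, -0.3, -0.0, 140]
d 0.0773 rot 1.2
```

Call:
move_arm(rows=[{"tx": -0.006,"ty": 0.001,"tz": 0.005,"ax": 0,"ay": -0.5,"az": 0,"jaw": 140},{"tx": -0.006,"ty": 0.001,"tz": 0.015,"ax": 0,"ay": -0.5,"az": 0,"jaw": 140},{"tx": 0,"ty": 0,"tz": 0.015,"ax": 0,"ay": 0,"az": 0,"jaw": 140},{"tx": 0,"ty": 0,"tz": 0,"ax": 0,"ay": 0,"az": 0,"jaw": 140},{"tx": 0,"ty": 0,"tz": 0,"ax": 0,"ay": 0,"az": 0,"jaw": 140}])

```text
time: 8.25
tool_pos: [0.5779, 0.0401, 0.2069]
tool_rot: [-0.001, 0.002, 1.0, -0.001]
contact_force: [0.1, -0.1, 1.2]
gripper_width: 0.452
```

```bash
python3 -c "
from h import *
st();plan([.583,.0395,.169],math.radians(180),n=2,jaw=140)"
```

```text
t 8.25 p [0.5779 0.0401 0.2069] yaw 179.7 w 0.452 F [ 0.1 -0.1  1.2] q [-0.06 -0.04  1.74 -0.    1.44 -1.62]
[-0.003, -0.0, 0.019, -0.1, -0.1, -0.1, 140]
[-0.002, -0.001, 0.019, -0.0, -0.1, -0.2, 140]
d 0.0383 rot 0.3
```

Call:
move_arm(rows=[{"tx": -0.004,"ty": 0,"tz": 0.01,"ax": 0,"ay": 0,"az": 0,"jaw": 140},{"tx": -0.002,"ty": 0,"tz": 0.014,"ax": 0,"ay": 0,"az": 0,"jaw": 140},{"tx": 0,"ty": 0,"tz": 0.008,"ax": 0,"ay": 0,"az": 0,"jaw": 140},{"tx": 0,"ty": 0,"tz": 0,"ax": 0,"ay": 0,"az": 0,"jaw": 140},{"tx": 0,"ty": 0,"tz": 0,"ax": 0,"ay": 0,"az": 0,"jaw": 140}])

```text
time: 8.75
tool_pos: [0.5844, 0.04, 0.1731]
tool_rot: [-0.001, 0.002, 1.0, -0.001]
contact_force: [-1.3, 0.1, -0.3]
gripper_width: 0.451
```

```bash
python3 -c "
from h import *
st();snap('wrist','w9');snap('scene','s9')"
```

```text
t 8.75 p [0.5844 0.04   0.1731] yaw 179.7 w 0.451 F [-1.3  0.1 -0.3] q [-0.06  0.    1.76 -0.    1.38 -1.62]
```

View pics/w9.png

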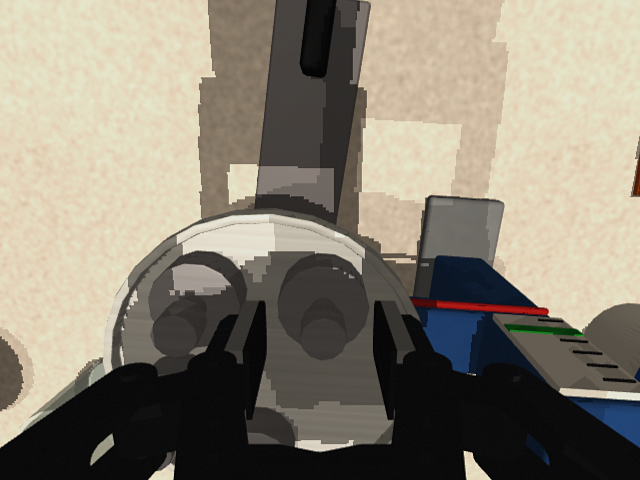

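View pics/s9.png

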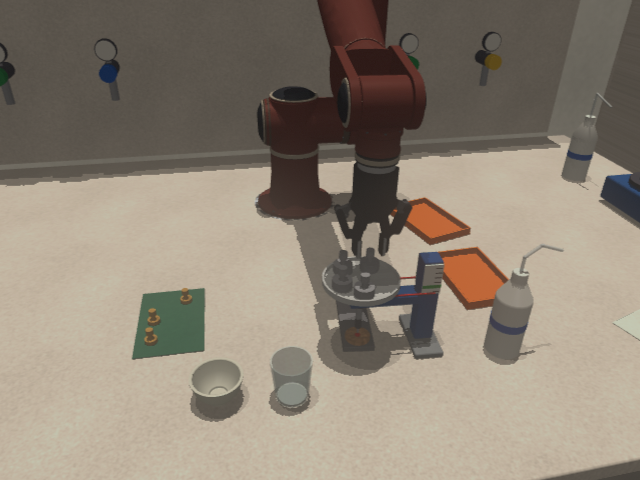

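```bash
python3 -c "
from h import *
f=load('w9')
print(proj(f,[.5844,.04,.173]),proj(f,[.5844,.04,.186]),ray(f,323,335,.186))"
```

```text
[320.12780772 321.72514335] [320.14445275 339.1686377 ] [0.5828649  0.04095804 0.186     ]
```

Call:
move_arm(rows=[{"tx": 0.001,"ty": 0.001,"tz": 0.005,"ax": 0,"ay": 0,"az": 0,"jaw": 140},{"tx": 0,"ty": 0,"tz": 0,"ax": 0,"ay": 0,"az": 0,"jaw": 140},{"tx": 0,"ty": 0,"tz": 0,"ax": 0,"ay": 0,"az": 0,"jaw": 255},{"tx": 0,"ty": 0,"tz": 0,"ax": 0,"ay": 0,"az": 0,"jaw": 255},{"tx": 0,"ty": 0,"tz": 0,"ax": 0,"ay": 0,"az": 0,"jaw": 255},{"tx": 0,"ty": 0,"tz": 0,"ax": 0,"ay": 0,"az": 0,"jaw": 255},{"tx": 0,"ty": 0,"tz": -0.015,"ax": 0,"ay": 0,"az": 0,"jaw": 255},{"tx": 0,"ty": 0,"tz": -0.02,"ax": 0,"ay": 0,"az": 0,"jaw": 255},{"tx": 0,"ty": 0,"tz": -0.03,"ax": 0,"ay": 0,"az": 0,"jaw": 255},{"tx": 0,"ty": 0,"tz": -0.03,"ax": 0,"ay": 0,"az": 0,"jaw": 255},{"tx": 0,"ty": 0,"tz": 0,"ax": 0,"ay": 0,"az": 0,"jaw": 255}])

```text
time: 9.95
tool_pos: [0.5829, 0.0413, 0.269]
tool_rot: [-0.001, 0.002, 1.0, -0.001]
contact_force: [-0.2, -0.2, -0.5]
gripper_width: 0.154
```

```bash
python3 -c "
from h import *
st();plan([.515,.328,.27],math.radians(180),jaw=255);snap('scene','s10');snap('wrist','w10')"
```

```text
t 9.95 p [0.5829 0.0413 0.269 ] yaw 179.7 w 0.154 F [-0.2 -0.2 -0.5] q [-0.06 -0.06  1.66 -0.    1.54 -1.62]
[0.01, 0.041, -0.0, -0.0, -0.0, -0.0, 255]
[0.01, 0.041, -0.0, -0.0, -0.0, -0.0, 255]
[0.01, 0.041, -0.0, -0.0, -0.0, -0.1, 255]
[0.01, 0.041, -0.0, -0.0, -0.0, -0.0, 255]
[0.01, 0.041, -0.0, -0.0, -0.0, -0.1, 255]
[0.009, 0.041, -0.001, -0.1, -0.0, -0.0, 255]
[0.01, 0.04, -0.0, -0.0, -0.1, -0.1, 255]
d 0.2946 rot 0.3
```

View pics/s10.png

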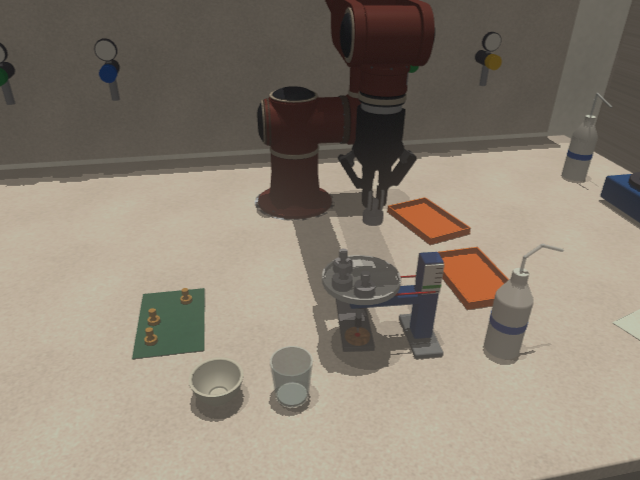

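View pics/w10.png

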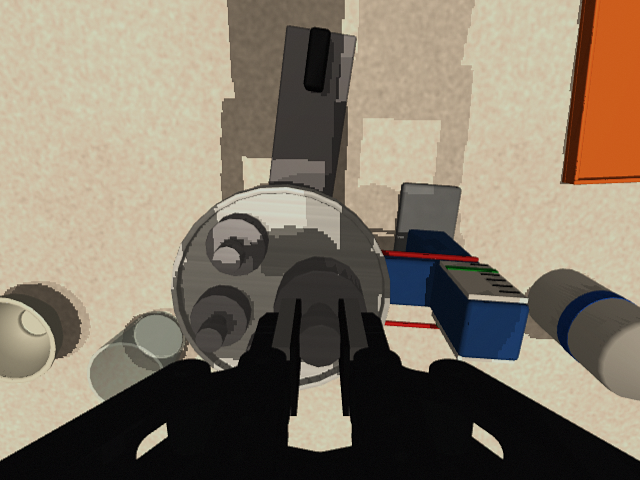

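Call:
move_arm(rows=[{"tx": 0.009,"ty": 0.035,"tz": 0,"ax": 0,"ay": 0,"az": 0,"jaw": 255},{"tx": 0.009,"ty": 0.04,"tz": 0,"ax": 0,"ay": 0,"az": 0,"jaw": 255},{"tx": 0.009,"ty": 0.04,"tz": 0,"ax": 0,"ay": 0,"az": 0,"jaw": 255},{"tx": 0.009,"ty": 0.04,"tz": 0,"ax": 0,"ay": 0,"az": 0,"jaw": 255},{"tx": 0.009,"ty": 0.04,"tz": 0,"ax": 0,"ay": 0,"az": 0,"jaw": 255},{"tx": 0.009,"ty": 0.04,"tz": 0,"ax": 0,"ay": 0,"az": 0,"jaw": 255},{"tx": 0.009,"ty": 0.03,"tz": 0,"ax": 0,"ay": 0,"az": 0,"jaw": 255},{"tx": 0,"ty": 0,"tz": 0,"ax": 0,"ay": 0,"az": 0,"jaw": 255},{"tx": 0,"ty": 0,"tz": 0,"ax": 0,"ay": 0,"az": 0,"jaw": 255}])

```text
time: 10.95
tool_pos: [0.5086, 0.313, 0.2418]
tool_rot: [-0.02, 0.004, 1.0, -0.006]
contact_force: [-0.4, 0.9, -1.4]
gripper_width: 0.154
```

```bash
python3 -c "
from h import *
st();plan([.515,.328,.15],math.radians(180),jaw=255)"
```

```text
t 10.95 p [0.5086 0.313  0.2418] yaw 179.5 w 0.154 F [-0.4  0.9 -1.4] q [ 0.42  0.01  1.64  0.01  1.53 -1.14]
[-0.003, 0.005, 0.03, -0.2, -0.8, -0.2, 255]
[-0.003, 0.005, 0.031, -0.2, -0.8, -0.1, 255]
[-0.003, 0.006, 0.03, -0.3, -0.7, -0.2, 255]
d 0.0932 rot 2.4
```

Call:
move_arm(rows=[{"tx": -0.003,"ty": 0.007,"tz": 0.03,"ax": -0.2,"ay": -0.8,"az": -0.2,"jaw": 255},{"tx": -0.003,"ty": 0.005,"tz": 0.035,"ax": -0.2,"ay": -0.8,"az": -0.2,"jaw": 255},{"tx": 0,"ty": 0,"tz": 0.035,"ax": -0.2,"ay": -0.8,"az": 0,"jaw": 255},{"tx": 0,"ty": 0,"tz": 0.035,"ax": 0,"ay": 0,"az": 0,"jaw": 255},{"tx": 0,"ty": 0,"tz": 0.025,"ax": 0,"ay": 0,"az": 0,"jaw": 255},{"tx": 0,"ty": 0,"tz": 0,"ax": 0,"ay": 0,"az": 0,"jaw": 255},{"tx": 0,"ty": 0,"tz": 0,"ax": 0,"ay": 0,"az": 0,"jaw": 255}])

```text
time: 11.65
tool_pos: [0.512, 0.3157, 0.071]
tool_rot: [-0.002, 0.005, 1.0, -0.003]
contact_force: [0.3, 0.7, -1.5]
gripper_width: 0.157
```

```bash
python3 -c "
from h import *
st();plan([.515,.328,.032],math.radians(180),n=3,jaw=255)"
```

```text
t 11.65 p [0.512  0.3157 0.071 ] yaw 179.4 w 0.157 F [ 0.3  0.7 -1.5] q [ 0.43  0.15  1.79 -0.    1.21 -1.13]
[-0.001, 0.004, 0.013, -0.1, -0.1, -0.2, 255]
[-0.001, 0.004, 0.013, -0.1, -0.0, -0.2, 255]
[-0.001, 0.005, 0.013, -0.1, -0.1, -0.2, 255]
d 0.041 rot 0.7
```

Call:
move_arm(rows=[{"tx": 0,"ty": 0.005,"tz": 0.01,"ax": 0,"ay": 0,"az": 0,"jaw": 255},{"tx": 0,"ty": 0.005,"tz": 0.013,"ax": 0,"ay": 0,"az": 0,"jaw": 255},{"tx": 0,"ty": 0,"tz": 0.013,"ax": 0,"ay": 0,"az": 0,"jaw": 255},{"tx": 0,"ty": 0,"tz": 0,"ax": 0,"ay": 0,"az": 0,"jaw": 255},{"tx": 0,"ty": 0,"tz": 0,"ax": 0,"ay": 0,"az": 0,"jaw": 255}])

```text
time: 12.15
tool_pos: [0.5155, 0.3271, 0.0369]
tool_rot: [0.002, 0.005, 1.0, -0.001]
contact_force: [0.1, -0.2, -1.2]
gripper_width: 0.155
```

```bash
python3 -c "
from h import *
st();snap('wrist','w11')"
```

```text
t 12.15 p [0.5155 0.3271 0.0369] yaw 179.4 w 0.155 F [ 0.1 -0.2 -1.2] q [ 0.45  0.21  1.78 -0.    1.14 -1.11]
```

View pics/w11.png

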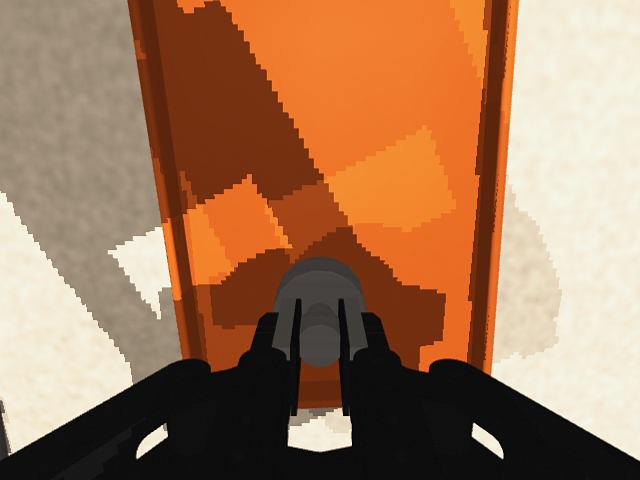

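Underside should be ~9 mm above floor; lower until contact, release, lift.

Call:
move_arm(rows=[{"tx": 0,"ty": 0,"tz": 0.006,"ax": 0,"ay": 0,"az": 0,"jaw": 255},{"tx": 0,"ty": 0,"tz": 0.002,"ax": 0,"ay": 0,"az": 0,"jaw": 255},{"tx": 0,"ty": 0,"tz": 0,"ax": 0,"ay": 0,"az": 0,"jaw": 255}])

```text
time: 12.5
tool_pos: [0.5162, 0.3273, 0.0295]
tool_rot: [0.003, 0.005, 1.0, -0.001]
contact_force: [0.2, 1.0, -1.0]
gripper_width: 0.156
```

```bash
python3 -c "
from h import *
st()"
```

```text
t 12.5 p [0.5162 0.3273 0.0295] yaw 179.4 w 0.156 F [ 0.2  1.  -1. ] q [ 0.45  0.22  1.79 -0.    1.13 -1.11]
```

Call:
move_arm(rows=[{"tx": 0,"ty": 0,"tz": 0,"ax": 0,"ay": 0,"az": 0,"jaw": 140},{"tx": 0,"ty": 0,"tz": 0,"ax": 0,"ay": 0,"az": 0,"jaw": 140},{"tx": 0,"ty": 0,"tz": 0,"ax": 0,"ay": 0,"az": 0,"jaw": 140},{"tx": 0,"ty": 0,"tz": -0.02,"ax": 0,"ay": 0,"az": 0,"jaw": 140},{"tx": 0,"ty": 0,"tz": -0.045,"ax": 0,"ay": 0,"az": 0,"jaw": 140},{"tx": 0,"ty": 0,"tz": -0.045,"ax": 0,"ay": 0,"az": 0,"jaw": 140},{"tx": 0,"ty": 0,"tz": -0.045,"ax": 0,"ay": 0,"az": 0,"jaw": 140},{"tx": 0,"ty": 0,"tz": -0.045,"ax": 0,"ay": 0,"az": 0,"jaw": 140},{"tx": 0,"ty": 0,"tz": -0.04,"ax": 0,"ay": 0,"az": 0,"jaw": 140},{"tx": 0,"ty": 0,"tz": 0,"ax": 0,"ay": 0,"az": 0,"jaw": 140}])

```text
time: 13.5
tool_pos: [0.5146, 0.3276, 0.2802]
tool_rot: [0.003, 0.005, 1.0, -0.001]
contact_force: [0.7, -0.5, 0.9]
gripper_width: 0.451
```

```bash
python3 -c "
from h import *
st();plan([.582,-.0095,.26],math.radians(180),jaw=140);snap('wrist','w12');snap('top','t12')
f=load('t12');im=f['color'][:,:,::-1]; cv2.imwrite('pics/c13.png',cv2.resize(im[120:300,140:480],None,fx=2.3,fy=2.3,interpolation=cv2.INTER_CUBIC))"
```

```text
t 13.5 p [0.5146 0.3276 0.2802] yaw 179.4 w 0.451 F [ 0.7 -0.5  0.9] q [ 0.45 -0.01  1.6  -0.    1.55 -1.11]
[-0.009, -0.042, 0.003, -0.0, 0.0, -0.1, 140]
[-0.009, -0.042, 0.003, -0.0, 0.1, -0.1, 140]
[-0.009, -0.042, 0.003, -0.0, 0.0, -0.1, 140]
[-0.009, -0.042, 0.002, -0.0, 0.1, -0.1, 140]
[-0.008, -0.042, 0.002, -0.0, 0.0, -0.1, 140]
[-0.008, -0.042, 0.003, -0.0, 0.1, -0.0, 140]
[-0.009, -0.042, 0.002, -0.0, 0.0, -0.1, 140]
[-0.008, -0.043, 0.003, -0.1, 0.1, -0.0, 140]
d 0.3443 rot 0.7
```

View pics/w12.png

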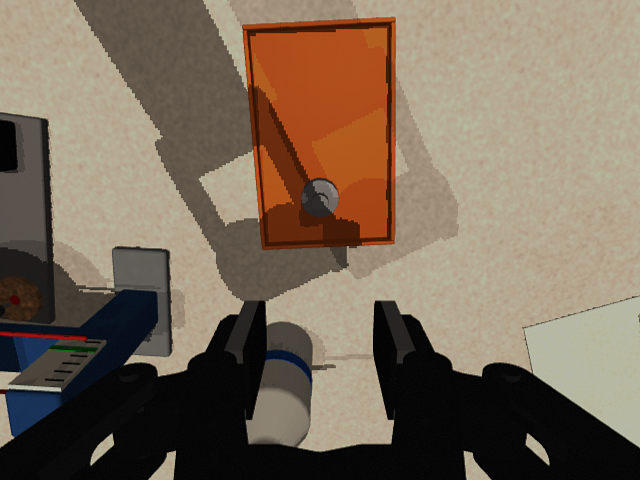

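View pics/c13.png

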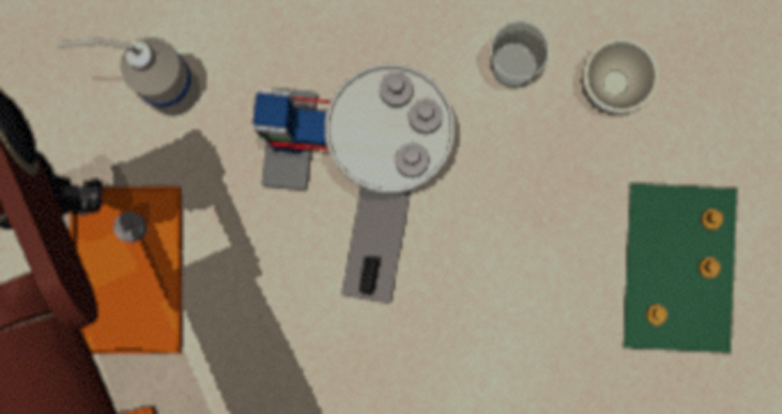

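Call:
move_arm(rows=[{"tx": -0.009,"ty": -0.035,"tz": 0,"ax": 0,"ay": 0,"az": 0,"jaw": 140},{"tx": -0.009,"ty": -0.04,"tz": 0,"ax": 0,"ay": 0,"az": 0,"jaw": 140},{"tx": -0.009,"ty": -0.04,"tz": 0,"ax": 0,"ay": 0,"az": 0,"jaw": 140},{"tx": -0.009,"ty": -0.04,"tz": 0,"ax": 0,"ay": 0,"az": 0,"jaw": 140},{"tx": -0.009,"ty": -0.04,"tz": 0,"ax": 0,"ay": 0,"az": 0,"jaw": 140},{"tx": -0.009,"ty": -0.04,"tz": 0,"ax": 0,"ay": 0,"az": 0,"jaw": 140},{"tx": -0.009,"ty": -0.04,"tz": 0,"ax": 0,"ay": 0,"az": 0,"jaw": 140},{"tx": -0.005,"ty": -0.035,"tz": 0,"ax": 0,"ay": 0,"az": 0,"jaw": 140},{"tx": 0,"ty": -0.008,"tz": 0,"ax": 0,"ay": 0,"az": 0,"jaw": 140},{"tx": 0,"ty": 0,"tz": 0,"ax": 0,"ay": 0,"az": 0,"jaw": 140},{"tx": 0,"ty": 0,"tz": 0,"ax": 0,"ay": 0,"az": 0,"jaw": 140}])

```text
time: 14.7
tool_pos: [0.5686, -0.003, 0.2468]
tool_rot: [-0.022, 0.004, 1.0, -0.003]
contact_force: [-0.1, 0.5, 0.3]
gripper_width: 0.453
```

```bash
python3 -c "
from h import *
st();plan([.582,-.0095,.21],math.radians(180),n=3,jaw=140);snap('wrist','w13')"
```

```text
t 14.7 p [ 0.5686 -0.003   0.2468] yaw 179.6 w 0.453 F [-0.1  0.5  0.3] q [-0.13 -0.06  1.7  -0.01  1.54 -1.69]
[-0.005, -0.002, 0.012, -0.1, -0.8, -0.1, 140]
[-0.005, -0.002, 0.012, -0.1, -0.8, -0.2, 140]
[-0.004, -0.002, 0.012, -0.2, -0.9, -0.1, 140]
d 0.0397 rot 2.6
```

View pics/w13.png

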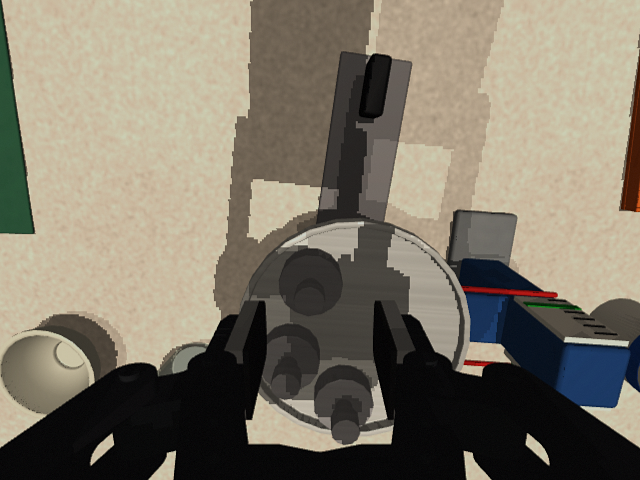

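```bash
python3 -c "
from h import *
f=load('w13')
print(ray(f,310.5,301,.189),ray(f,311,283,.165));plan([.582,-.0095,.21],math.radians(180),n=2,jaw=140)"
```

```text
[ 0.58283443 -0.00812458  0.189     ] [ 0.5814797  -0.00845062  0.165     ]
[-0.008, -0.003, 0.018, -0.2, -1.3, -0.2, 140]
[-0.007, -0.004, 0.018, -0.2, -1.2, -0.2, 140]
d 0.0397 rot 2.6
```

Call:
move_arm(rows=[{"tx": -0.006,"ty": -0.003,"tz": 0.01,"ax": -0.2,"ay": -1.2,"az": -0.2,"jaw": 140},{"tx": -0.006,"ty": -0.003,"tz": 0.015,"ax": -0.2,"ay": -1.2,"az": -0.2,"jaw": 140},{"tx": 0,"ty": 0,"tz": 0.01,"ax": 0,"ay": 0,"az": 0,"jaw": 140},{"tx": 0,"ty": 0,"tz": 0,"ax": 0,"ay": 0,"az": 0,"jaw": 140},{"tx": 0,"ty": 0,"tz": 0,"ax": 0,"ay": 0,"az": 0,"jaw": 140}])

```text
time: 15.25
tool_pos: [0.5793, -0.0022, 0.2099]
tool_rot: [-0.001, -0.005, 1.0, 0.001]
contact_force: [-0.1, -1.0, 0.7]
gripper_width: 0.453
```

```bash
python3 -c "
from h import *
st();plan([.582,-.0085,.173],math.radians(180),n=3,jaw=140);snap('scene','s14')
im=load('s14')['color'][:,:,::-1][230:310,300:450]
cv2.imwrite('pics/c14.png',cv2.resize(im,None,fx=5,fy=5,interpolation=cv2.INTER_CUBIC))"
```

```text
t 15.25 p [ 0.5793 -0.0022  0.2099] yaw -179.5 w 0.453 F [-0.1 -1.   0.7] q [-0.13 -0.04  1.74  0.    1.44 -1.71]
[-0.001, -0.002, 0.012, 0.0, -0.0, 0.2, 140]
[-0.001, -0.002, 0.012, 0.1, -0.0, 0.2, 140]
[-0.001, -0.002, 0.013, 0.0, -0.1, 0.1, 140]
d 0.0376 rot 0.6
```

View pics/c14.png

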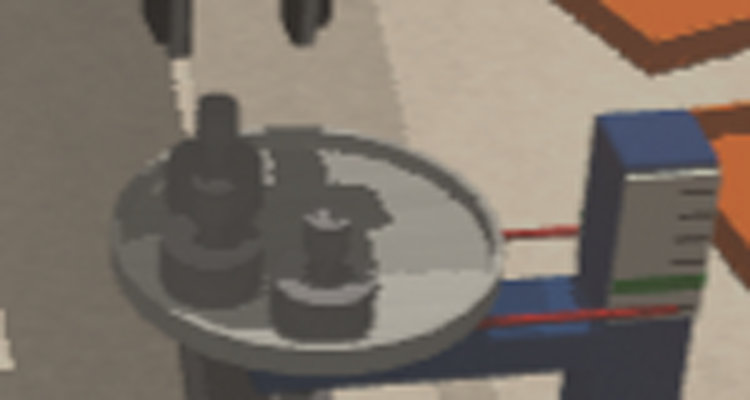

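Call:
move_arm(rows=[{"tx": -0.002,"ty": -0.004,"tz": 0.008,"ax": 0,"ay": 0,"az": 0.3,"jaw": 140},{"tx": 0,"ty": -0.003,"tz": 0.012,"ax": 0,"ay": 0,"az": 0.3,"jaw": 140},{"tx": 0,"ty": 0,"tz": 0.009,"ax": 0,"ay": 0,"az": 0,"jaw": 140},{"tx": 0,"ty": 0,"tz": 0,"ax": 0,"ay": 0,"az": 0,"jaw": 140},{"tx": 0,"ty": 0,"tz": 0,"ax": 0,"ay": 0,"az": 0,"jaw": 140}])

```text
time: 15.8
tool_pos: [0.582, -0.0095, 0.1795]
tool_rot: [-0.0, 0.001, 1.0, 0.001]
contact_force: [0.2, 0.1, -0.0]
gripper_width: 0.451
```

```bash
python3 -c "
from h import *
st();p=manip.state()['tool_pos'];f=snap('wrist','w15');print(proj(f,[p[0],p[1],.187]))"
```

```text
t 15.8 p [ 0.582  -0.0095  0.1795] yaw 179.9 w 0.451 F [ 0.2  0.1 -0. ] q [-0.15 -0.01  1.77  0.    1.39 -1.71]
[320.18355765 331.48420896]
```

View pics/w15.png

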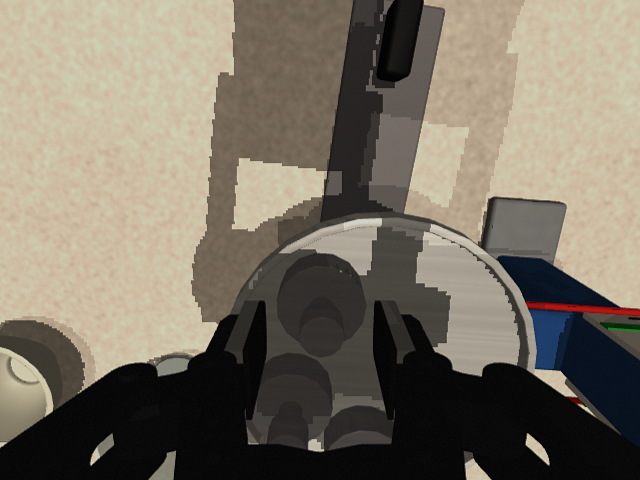

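Call:
move_arm(rows=[{"tx": 0,"ty": 0,"tz": 0.007,"ax": 0,"ay": 0,"az": 0,"jaw": 140},{"tx": 0,"ty": 0,"tz": 0,"ax": 0,"ay": 0,"az": 0,"jaw": 140},{"tx": 0,"ty": 0,"tz": 0,"ax": 0,"ay": 0,"az": 0,"jaw": 255},{"tx": 0,"ty": 0,"tz": 0,"ax": 0,"ay": 0,"az": 0,"jaw": 255},{"tx": 0,"ty": 0,"tz": 0,"ax": 0,"ay": 0,"az": 0,"jaw": 255},{"tx": 0,"ty": 0,"tz": 0,"ax": 0,"ay": 0,"az": 0,"jaw": 255}])

```text
time: 16.45
tool_pos: [0.5823, -0.0094, 0.1729]
tool_rot: [0.0, 0.001, 1.0, 0.001]
contact_force: [-0.1, 0.2, -0.2]
gripper_width: 0.153
```

Call:
move_arm(rows=[{"tx": 0,"ty": 0,"tz": -0.01,"ax": 0,"ay": 0,"az": 0,"jaw": 255},{"tx": 0,"ty": 0,"tz": -0.02,"ax": 0,"ay": 0,"az": 0,"jaw": 255},{"tx": 0,"ty": 0,"tz": -0.03,"ax": 0,"ay": 0,"az": 0,"jaw": 255},{"tx": 0,"ty": 0,"tz": -0.03,"ax": 0,"ay": 0,"az": 0,"jaw": 255},{"tx": 0,"ty": 0,"tz": -0.025,"ax": 0,"ay": 0,"az": 0,"jaw": 255},{"tx": 0,"ty": 0,"tz": 0,"ax": 0,"ay": 0,"az": 0,"jaw": 255}])

```text
time: 17.05
tool_pos: [0.5811, -0.0094, 0.2923]
tool_rot: [-0.001, 0.001, 1.0, 0.001]
contact_force: [-0.5, 0.5, -0.3]
gripper_width: 0.158
```

```bash
python3 -c "
from h import *
st();plan([.46,.328,.27],math.radians(180),jaw=255);snap('scene','s16')"
```

```text
t 17.05 p [ 0.5811 -0.0094  0.2923] yaw 179.9 w 0.158 F [-0.5  0.5 -0.3] q [-0.15 -0.08  1.64  0.    1.58 -1.71]
[0.015, 0.042, 0.003, 0.0, -0.0, -0.0, 255]
[0.015, 0.042, 0.003, 0.0, -0.0, -0.0, 255]
[0.015, 0.042, 0.003, 0.0, -0.0, -0.0, 255]
[0.015, 0.042, 0.003, 0.0, -0.0, -0.0, 255]
[0.015, 0.042, 0.003, 0.0, -0.0, -0.0, 255]
[0.016, 0.042, 0.003, 0.0, -0.0, -0.0, 255]
[0.015, 0.043, 0.003, 0.1, -0.1, -0.0, 255]
[0.016, 0.042, 0.002, 0.0, -0.0, -0.1, 255]
d 0.3592 rot 0.2
```

View pics/s16.png

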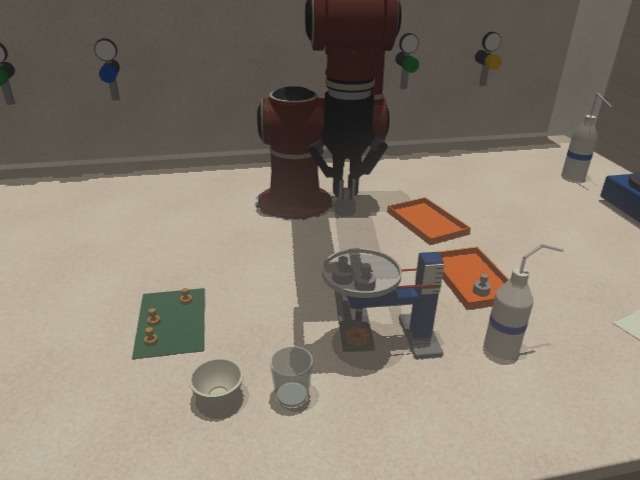

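Call:
move_arm(rows=[{"tx": 0.012,"ty": 0.035,"tz": 0,"ax": 0,"ay": 0,"az": 0,"jaw": 255},{"tx": 0.014,"ty": 0.04,"tz": 0,"ax": 0,"ay": 0,"az": 0,"jaw": 255},{"tx": 0.014,"ty": 0.04,"tz": 0,"ax": 0,"ay": 0,"az": 0,"jaw": 255},{"tx": 0.014,"ty": 0.04,"tz": 0,"ax": 0,"ay": 0,"az": 0,"jaw": 255},{"tx": 0.014,"ty": 0.04,"tz": 0,"ax": 0,"ay": 0,"az": 0,"jaw": 255},{"tx": 0.014,"ty": 0.04,"tz": 0,"ax": 0,"ay": 0,"az": 0,"jaw": 255},{"tx": 0.014,"ty": 0.04,"tz": 0,"ax": 0,"ay": 0,"az": 0,"jaw": 255},{"tx": 0.014,"ty": 0.035,"tz": 0,"ax": 0,"ay": 0,"az": 0,"jaw": 255},{"tx": 0.008,"ty": 0.02,"tz": 0,"ax": 0,"ay": 0,"az": 0,"jaw": 255},{"tx": 0,"ty": 0,"tz": 0,"ax": 0,"ay": 0,"az": 0,"jaw": 255},{"tx": 0,"ty": 0,"tz": 0,"ax": 0,"ay": 0,"az": 0,"jaw": 255}])

```text
time: 18.2
tool_pos: [0.4503, 0.3298, 0.2665]
tool_rot: [-0.019, 0.003, 1.0, -0.004]
contact_force: [0.2, 0.4, -1.6]
gripper_width: 0.155
```

```bash
python3 -c "
from h import *
st();plan([.455,.328,.09],math.radians(180),n=5,jaw=255);snap('scene','s17')
im=load('s17')['color'][:,:,::-1][230:310,300:450]
cv2.imwrite('pics/c17.png',cv2.resize(im,None,fx=5,fy=5,interpolation=cv2.INTER_CUBIC))"
```

```text
t 18.2 p [0.4503 0.3298 0.2665] yaw 179.7 w 0.155 F [ 0.2  0.4 -1.6] q [ 0.49 -0.1   1.71  0.01  1.57 -1.07]
[-0.002, -0.0, 0.035, -0.1, -0.4, -0.1, 255]
[-0.002, -0.0, 0.035, -0.1, -0.4, -0.0, 255]
[-0.002, -0.0, 0.035, -0.1, -0.4, -0.1, 255]
[-0.002, -0.001, 0.036, -0.1, -0.5, -0.0, 255]
[-0.001, -0.0, 0.035, -0.0, -0.4, -0.1, 255]
d 0.1766 rot 2.2
```

View pics/c17.png

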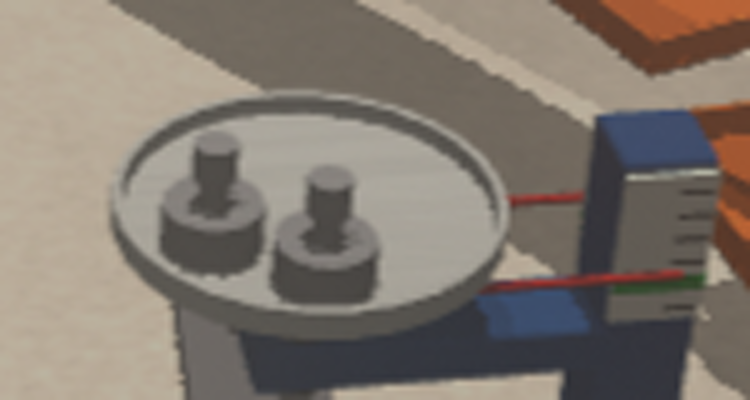

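Call:
move_arm(rows=[{"tx": -0.002,"ty": 0,"tz": 0.03,"ax": 0,"ay": -0.5,"az": 0,"jaw": 255},{"tx": -0.002,"ty": 0,"tz": 0.04,"ax": 0,"ay": -0.5,"az": 0,"jaw": 255},{"tx": 0,"ty": 0,"tz": 0.04,"ax": 0,"ay": -0.5,"az": 0,"jaw": 255},{"tx": 0,"ty": 0,"tz": 0.04,"ax": 0,"ay": 0,"az": 0,"jaw": 255},{"tx": 0,"ty": 0,"tz": 0.025,"ax": 0,"ay": 0,"az": 0,"jaw": 255},{"tx": 0,"ty": 0,"tz": 0,"ax": 0,"ay": 0,"az": 0,"jaw": 255},{"tx": 0,"ty": 0,"tz": 0,"ax": 0,"ay": 0,"az": 0,"jaw": 255}])

```text
time: 18.95
tool_pos: [0.4551, 0.32, 0.0852]
tool_rot: [-0.004, 0.009, 1.0, -0.004]
contact_force: [0.4, 1.3, -1.5]
gripper_width: 0.157
```

```bash
python3 -c "
from h import *
st();plan([.455,.328,.03],math.radians(180),n=3,jaw=255)"
```

```text
t 18.95 p [0.4551 0.32   0.0852] yaw 179.0 w 0.157 F [ 0.4  1.3 -1.5] q [ 0.48  0.03  1.89 -0.    1.23 -1.07]
[-0.0, 0.003, 0.018, -0.2, -0.2, -0.3, 255]
[-0.0, 0.003, 0.019, -0.1, -0.1, -0.4, 255]
[-0.0, 0.002, 0.018, -0.2, -0.2, -0.3, 255]
d 0.0558 rot 1.2
```

Call:
move_arm(rows=[{"tx": 0,"ty": 0.003,"tz": 0.014,"ax": -0.2,"ay": -0.2,"az": -0.3,"jaw": 255},{"tx": 0,"ty": 0.003,"tz": 0.016,"ax": -0.2,"ay": -0.2,"az": -0.3,"jaw": 255},{"tx": 0,"ty": 0,"tz": 0.014,"ax": 0,"ay": 0,"az": 0,"jaw": 255},{"tx": 0,"ty": 0,"tz": 0,"ax": 0,"ay": 0,"az": 0,"jaw": 255},{"tx": 0,"ty": 0,"tz": 0,"ax": 0,"ay": 0,"az": 0,"jaw": 255}])

```text
time: 19.45
tool_pos: [0.4607, 0.3275, 0.0454]
tool_rot: [0.005, 0.004, 1.0, 0.002]
contact_force: [-0.1, -0.3, -1.0]
gripper_width: 0.156
```

Call:
move_arm(rows=[{"tx": 0.002,"ty": 0,"tz": 0.01,"ax": 0,"ay": 0.3,"az": 0,"jaw": 255},{"tx": 0.001,"ty": 0,"tz": 0.005,"ax": 0,"ay": 0.3,"az": 0,"jaw": 255},{"tx": 0,"ty": 0,"tz": 0,"ax": 0,"ay": 0,"az": 0,"jaw": 255},{"tx": 0,"ty": 0,"tz": 0,"ax": 0,"ay": 0,"az": 0,"jaw": 255}])

```text
time: 19.85
tool_pos: [0.4589, 0.3283, 0.0312]
tool_rot: [0.001, 0.004, 1.0, 0.003]
contact_force: [-0.2, 0.1, -2.6]
gripper_width: 0.156
```

```bash
python3 -c "
from h import *
st();snap('wrist','w18')"
```

```text
t 19.85 p [0.4589 0.3283 0.0312] yaw 179.5 w 0.156 F [-0.2  0.1 -2.6] q [ 0.49  0.12  1.9   0.01  1.12 -1.08]
```

View pics/w18.png

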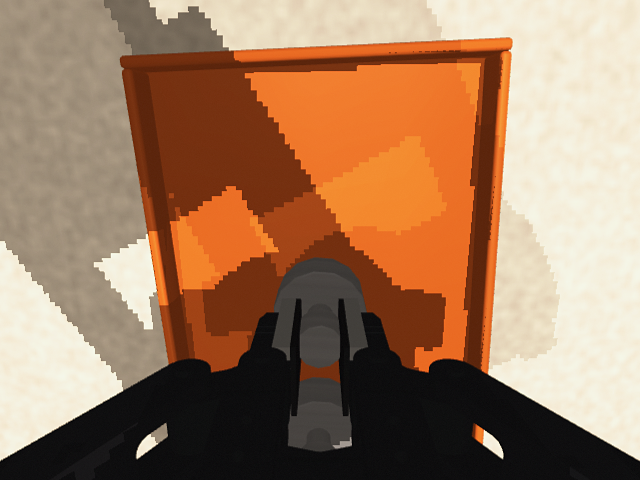

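Call:
move_arm(rows=[{"tx": 0,"ty": 0,"tz": 0.002,"ax": 0,"ay": 0,"az": 0,"jaw": 255},{"tx": 0,"ty": 0,"tz": 0,"ax": 0,"ay": 0,"az": 0,"jaw": 140},{"tx": 0,"ty": 0,"tz": 0,"ax": 0,"ay": 0,"az": 0,"jaw": 140},{"tx": 0,"ty": 0,"tz": 0,"ax": 0,"ay": 0,"az": 0,"jaw": 140},{"tx": 0,"ty": 0,"tz": -0.02,"ax": 0,"ay": 0,"az": 0,"jaw": 140},{"tx": 0,"ty": 0,"tz": -0.045,"ax": 0,"ay": 0,"az": 0,"jaw": 140},{"tx": 0,"ty": 0,"tz": -0.045,"ax": 0,"ay": 0,"az": 0,"jaw": 140},{"tx": 0,"ty": 0,"tz": -0.045,"ax": 0,"ay": 0,"az": 0,"jaw": 140},{"tx": 0,"ty": 0,"tz": -0.04,"ax": 0,"ay": 0,"az": 0,"jaw": 140},{"tx": 0,"ty": 0,"tz": 0,"ax": 0,"ay": 0,"az": 0,"jaw": 140}])

```text
time: 20.9
tool_pos: [0.4582, 0.3268, 0.232]
tool_rot: [0.001, 0.004, 1.0, 0.003]
contact_force: [0.2, -0.1, 1.2]
gripper_width: 0.444
```

```bash
python3 -c "
from h import *
st();plan([.426,-.304,.2],math.radians(180),jaw=140);snap('wrist','w19');snap('top','t19');f=load('t19');im=f['color'][:,:,::-1]; cv2.imwrite('pics/c19.png',cv2.resize(im[120:300,140:480],None,fx=2.3,fy=2.3,interpolation=cv2.INTER_CUBIC))"
```

```text
t 20.9 p [0.4582 0.3268 0.232 ] yaw 179.5 w 0.444 F [ 0.2 -0.1  1.2] q [ 0.48 -0.1   1.76  0.    1.48 -1.08]
[0.002, -0.042, 0.002, 0.0, 0.0, -0.0, 140]
[0.002, -0.042, 0.002, 0.0, 0.0, -0.0, 140]
[0.002, -0.042, 0.002, 0.0, 0.0, -0.0, 140]
[0.002, -0.042, 0.002, 0.0, 0.0, -0.0, 140]
[0.002, -0.042, 0.002, 0.0, 0.0, -0.0, 140]
[0.002, -0.042, 0.002, 0.0, 0.0, -0.0, 140]
[0.002, -0.042, 0.002, 0.0, 0.0, -0.1, 140]
[0.002, -0.042, 0.002, 0.0, 0.0, -0.0, 140]
[0.002, -0.042, 0.002, 0.1, 0.0, -0.1, 140]
[0.002, -0.042, 0.002, 0.0, 0.0, -0.0, 140]
[0.002, -0.042, 0.002, 0.1, 0.0, -0.1, 140]
[0.002, -0.042, 0.002, 0.0, 0.0, -0.0, 140]
[0.001, -0.042, 0.002, 0.1, 0.0, -0.1, 140]
[0.002, -0.043, 0.001, 0.0, 0.0, -0.0, 140]
[0.001, -0.042, 0.002, 0.1, 0.1, -0.1, 140]
d 0.6324 rot 0.6
```

View pics/c19.png

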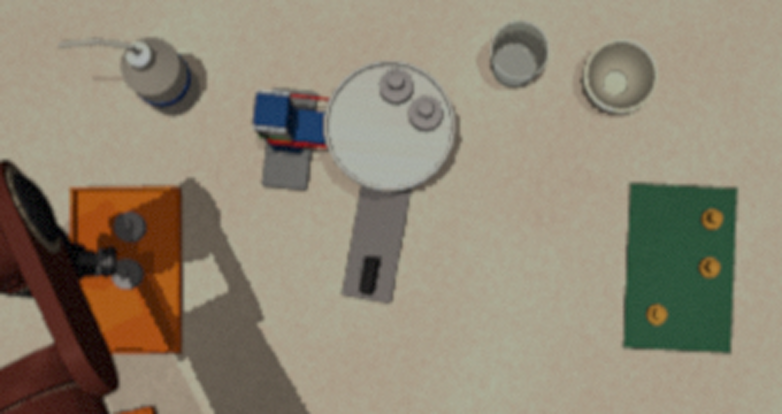

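View pics/w19.png

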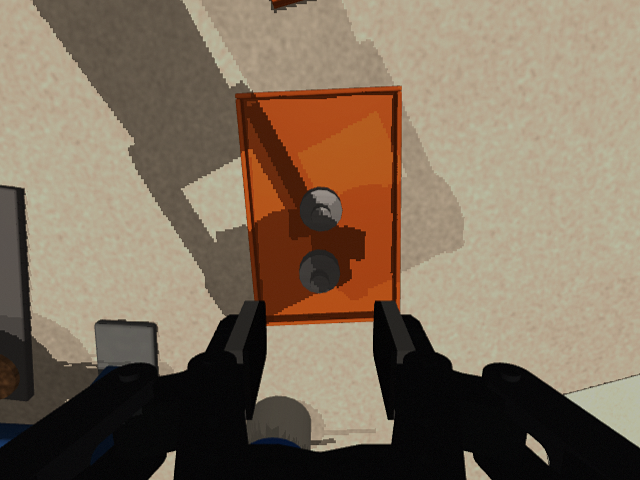

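Call:
move_arm(rows=[{"tx": 0.002,"ty": -0.035,"tz": -0.002,"ax": 0,"ay": 0,"az": 0,"jaw": 140},{"tx": 0.002,"ty": -0.042,"tz": -0.002,"ax": 0,"ay": 0,"az": 0,"jaw": 140},{"tx": 0.002,"ty": -0.042,"tz": -0.002,"ax": 0,"ay": 0,"az": 0,"jaw": 140},{"tx": 0.002,"ty": -0.042,"tz": -0.002,"ax": 0,"ay": 0,"az": 0,"jaw": 140},{"tx": 0.002,"ty": -0.042,"tz": -0.002,"ax": 0,"ay": 0,"az": 0,"jaw": 140},{"tx": 0.002,"ty": -0.042,"tz": -0.002,"ax": 0,"ay": 0,"az": 0,"jaw": 140},{"tx": 0.002,"ty": -0.042,"tz": -0.002,"ax": 0,"ay": 0,"az": 0,"jaw": 140},{"tx": 0.002,"ty": -0.042,"tz": -0.002,"ax": 0,"ay": 0,"az": 0,"jaw": 140},{"tx": 0.002,"ty": -0.042,"tz": -0.002,"ax": 0,"ay": 0,"az": 0,"jaw": 140},{"tx": 0.002,"ty": -0.042,"tz": -0.002,"ax": 0,"ay": 0,"az": 0,"jaw": 140},{"tx": 0.002,"ty": -0.042,"tz": -0.002,"ax": 0,"ay": 0,"az": 0,"jaw": 140},{"tx": 0,"ty": -0.03,"tz": 0,"ax": 0,"ay": 0,"az": 0,"jaw": 140}])

```text
time: 22.2
tool_pos: [0.4172, -0.173, 0.2198]
tool_rot: [-0.024, -0.0, 1.0, 0.002]
contact_force: [0.5, -0.3, -0.3]
gripper_width: 0.449
```

```bash
python3 -c "
from h import *
st();plan([.426,-.304,.2],math.radians(180),jaw=140)"
```

```text
t 22.2 p [ 0.4172 -0.173   0.2198] yaw -180.0 w 0.449 F [ 0.5 -0.3 -0.3] q [-0.54 -0.34  1.99 -0.02  1.54 -2.11]
[-0.003, -0.044, 0.006, 0.1, -0.9, 0.0, 140]
[-0.003, -0.044, 0.006, 0.1, -1.0, 0.0, 140]
[-0.003, -0.043, 0.007, 0.0, -0.9, 0.0, 140]
d 0.1328 rot 2.8
```

Call:
move_arm(rows=[{"tx": -0.003,"ty": -0.04,"tz": 0,"ax": 0,"ay": -0.9,"az": 0,"jaw": 140},{"tx": -0.003,"ty": -0.038,"tz": 0,"ax": 0,"ay": -0.9,"az": 0,"jaw": 140},{"tx": -0.003,"ty": -0.03,"tz": 0,"ax": 0,"ay": -0.9,"az": 0,"jaw": 140},{"tx": 0,"ty": 0,"tz": 0,"ax": 0,"ay": 0,"az": 0,"jaw": 140},{"tx": 0,"ty": 0,"tz": 0,"ax": 0,"ay": 0,"az": 0,"jaw": 140}])

```text
time: 22.7
tool_pos: [0.4202, -0.2855, 0.2055]
tool_rot: [-0.008, 0.003, 1.0, 0.009]
contact_force: [0.1, 0.3, 0.5]
gripper_width: 0.449
```

```bash
python3 -c "
from h import *
st();snap('wrist','w20')"
```

```text
t 22.7 p [ 0.4202 -0.2855  0.2055] yaw 179.6 w 0.449 F [0.1 0.3 0.5] q [-0.74 -0.2   1.89  0.    1.47 -2.31]
```

View pics/w20.png

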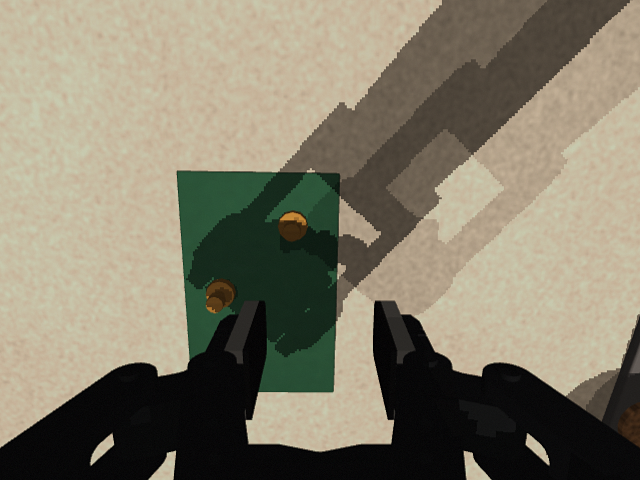

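```bash
python3 -c "
from h import *
f=load('w20');im=f['color'][:,:,::-1]; cv2.imwrite('pics/c20.png',cv2.convertScaleAbs(cv2.resize(im[200:320,190:330],None,fx=5,fy=5,interpolation=cv2.INTER_CUBIC),alpha=1.5))"
```

```text
(no output)
```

View pics/c20.png

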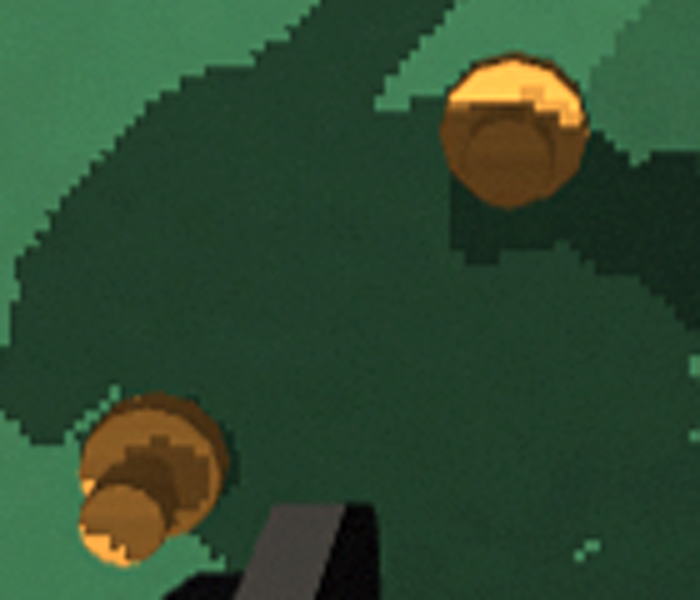

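```bash
python3 -c "
from h import *
f=load('w20')
print(ray(f,291.5,231.5,.033),ray(f,292.2,225.6,.012)); print(ray(f,214.2,304.5,.033),ray(f,220.5,293.5,.012))
plan([.425,-.304,.08],math.radians(180),n=5,jaw=140)"
```

```text
[ 0.42761154 -0.30362579  0.033     ] [ 0.42778548 -0.3039949   0.012     ]
[ 0.4857628  -0.36569273  0.033     ] [ 0.48487764 -0.36494605  0.012     ]
[-0.001, -0.004, 0.025, 0.2, -0.2, -0.1, 140]
[-0.001, -0.004, 0.025, 0.2, -0.2, -0.1, 140]
[-0.001, -0.004, 0.025, 0.2, -0.2, -0.0, 140]
[-0.002, -0.004, 0.025, 0.2, -0.2, -0.1, 140]
[-0.001, -0.004, 0.025, 0.2, -0.1, -0.0, 140]
d 0.1269 rot 1.4
```

Call:
move_arm(rows=[{"tx": -0.003,"ty": -0.008,"tz": 0.02,"ax": 0.3,"ay": -0.4,"az": 0,"jaw": 140},{"tx": -0.003,"ty": -0.008,"tz": 0.03,"ax": 0.3,"ay": -0.4,"az": 0,"jaw": 140},{"tx": -0.001,"ty": -0.002,"tz": 0.03,"ax": 0.2,"ay": 0,"az": 0,"jaw": 140},{"tx": 0,"ty": 0,"tz": 0.03,"ax": 0,"ay": 0,"az": 0,"jaw": 140},{"tx": 0,"ty": 0,"tz": 0,"ax": 0,"ay": 0,"az": 0,"jaw": 140},{"tx": 0,"ty": 0,"tz": 0,"ax": 0,"ay": 0,"az": 0,"jaw": 140}])

```text
time: 23.35
tool_pos: [0.4273, -0.2951, 0.0904]
tool_rot: [-0.002, -0.002, 1.0, 0.003]
contact_force: [0.1, -0.6, 0.7]
gripper_width: 0.451
```

```bash
python3 -c "
from h import *
st()
plan([.4277,-.3038,.04],math.radians(180),n=3,jaw=140)"
```

```text
t 23.35 p [ 0.4273 -0.2951  0.0904] yaw -179.8 w 0.451 F [ 0.1 -0.6  0.7] q [-0.75 -0.06  1.98  0.    1.24 -2.32]
[-0.0, -0.003, 0.017, 0.1, -0.1, 0.1, 140]
[-0.0, -0.003, 0.017, 0.1, -0.0, 0.0, 140]
[-0.0, -0.003, 0.016, 0.1, -0.1, 0.1, 140]
d 0.0512 rot 0.4
```

Call:
move_arm(rows=[{"tx": 0,"ty": -0.004,"tz": 0.015,"ax": 0,"ay": 0,"az": 0,"jaw": 140},{"tx": 0,"ty": -0.004,"tz": 0.017,"ax": 0,"ay": 0,"az": 0,"jaw": 140},{"tx": 0,"ty": 0,"tz": 0.014,"ax": 0,"ay": 0,"az": 0,"jaw": 140},{"tx": 0,"ty": 0,"tz": 0,"ax": 0,"ay": 0,"az": 0,"jaw": 140},{"tx": 0,"ty": 0,"tz": 0,"ax": 0,"ay": 0,"az": 0,"jaw": 140}])

```text
time: 23.85
tool_pos: [0.4308, -0.3048, 0.0474]
tool_rot: [0.002, -0.003, 1.0, -0.001]
contact_force: [0.5, -0.0, 0.7]
gripper_width: 0.455
```

```bash
python3 -c "
from h import *
st()
plan([.4277,-.3038,.018],math.radians(180),n=3,jaw=140)
p=manip.state()['tool_pos'];f=snap('wrist','w21');print(proj(f,[p[0],p[1],.033]))"
```

```text
t 23.85 p [ 0.4308 -0.3048  0.0474] yaw -179.7 w 0.455 F [ 0.5 -0.   0.7] q [-0.76  0.01  1.98  0.    1.14 -2.34]
[0.001, 0.0, 0.01, -0.0, 0.1, 0.1, 140]
[0.001, 0.001, 0.01, -0.0, 0.1, 0.1, 140]
[0.001, 0.0, 0.009, -0.1, 0.0, 0.1, 140]
d 0.0295 rot 0.4
[320.13306027 305.32203269]
```

View pics/w21.png

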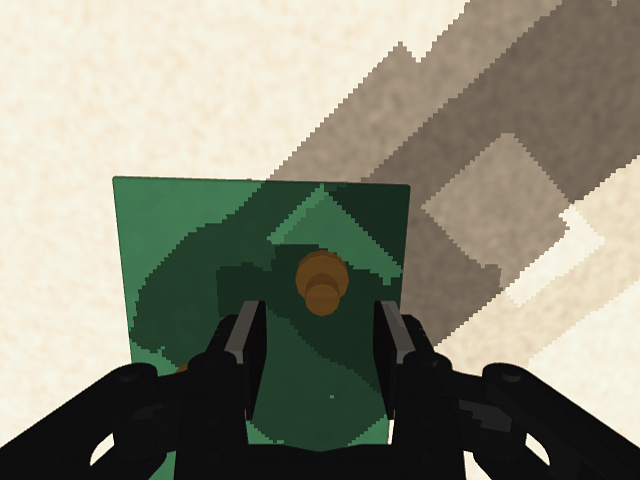

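Call:
move_arm(rows=[{"tx": 0.002,"ty": 0,"tz": 0.01,"ax": 0,"ay": 0,"az": 0,"jaw": 140},{"tx": 0.001,"ty": 0.001,"tz": 0.01,"ax": 0,"ay": 0,"az": 0,"jaw": 140},{"tx": 0.001,"ty": 0,"tz": 0.006,"ax": 0,"ay": 0,"az": 0,"jaw": 140},{"tx": 0,"ty": 0,"tz": 0,"ax": 0,"ay": 0,"az": 0,"jaw": 140},{"tx": 0,"ty": 0,"tz": 0,"ax": 0,"ay": 0,"az": 0,"jaw": 140}])

```text
time: 24.4
tool_pos: [0.4271, -0.3043, 0.0205]
tool_rot: [0.003, -0.003, 1.0, -0.001]
contact_force: [0.0, 0.3, 0.6]
gripper_width: 0.452
```

```bash
python3 -c "
from h import *
st()
p=manip.state()['tool_pos'];f=snap('wrist','w22');print(proj(f,[p[0],p[1],.033]))"
```

```text
t 24.4 p [ 0.4271 -0.3043  0.0205] yaw -179.7 w 0.452 F [0.  0.3 0.6] q [-0.76  0.04  2.    0.    1.09 -2.34]
[320.09116594 338.81522572]
```

View pics/w22.png

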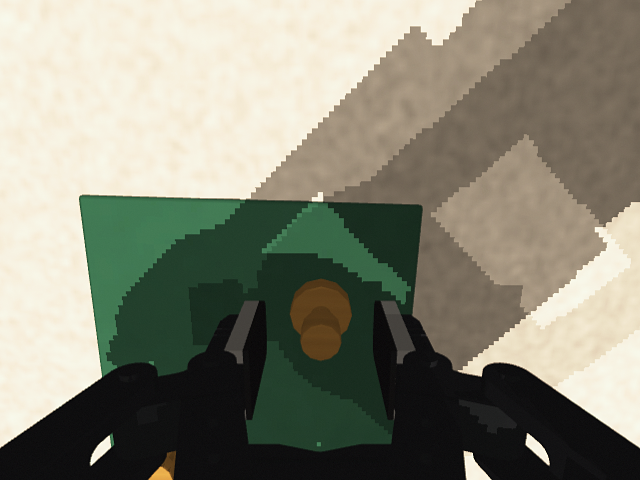

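Knob at (320,341) coincides with the TCP projection. Lower 3 mm, grip, lift.

Call:
move_arm(rows=[{"tx": 0,"ty": 0,"tz": 0.003,"ax": 0,"ay": 0,"az": 0,"jaw": 140},{"tx": 0,"ty": 0,"tz": 0,"ax": 0,"ay": 0,"az": 0,"jaw": 255},{"tx": 0,"ty": 0,"tz": 0,"ax": 0,"ay": 0,"az": 0,"jaw": 255},{"tx": 0,"ty": 0,"tz": 0,"ax": 0,"ay": 0,"az": 0,"jaw": 255},{"tx": 0,"ty": 0,"tz": 0,"ax": 0,"ay": 0,"az": 0,"jaw": 255},{"tx": 0,"ty": 0,"tz": -0.015,"ax": 0,"ay": 0,"az": 0,"jaw": 255},{"tx": 0,"ty": 0,"tz": -0.045,"ax": 0,"ay": 0,"az": 0,"jaw": 255},{"tx": 0,"ty": 0,"tz": -0.045,"ax": 0,"ay": 0,"az": 0,"jaw": 255},{"tx": 0,"ty": 0,"tz": -0.045,"ax": 0,"ay": 0,"az": 0,"jaw": 255},{"tx": 0,"ty": 0,"tz": -0.045,"ax": 0,"ay": 0,"az": 0,"jaw": 255},{"tx": 0,"ty": 0,"tz": -0.045,"ax": 0,"ay": 0,"az": 0,"jaw": 255},{"tx": 0,"ty": 0,"tz": -0.02,"ax": 0,"ay": 0,"az": 0,"jaw": 255}])

```text
time: 25.65
tool_pos: [0.4232, -0.3012, 0.2897]
tool_rot: [0.001, -0.003, 1.0, 0.0]
contact_force: [0.4, -0.3, 0.1]
gripper_width: 0.13
```

```bash
python3 -c "
from h import *
st()
plan([.583,.035,.27],math.radians(180),jaw=255)
f=snap('scene','s23')
s=f['color'][:,:,::-1]
cv2.imwrite('pics/c23.png',cv2.resize(s[230:310,300:450],None,fx=5,fy=5,interpolation=cv2.INTER_CUBIC))"
```

```text
t 25.65 p [ 0.4232 -0.3012  0.2897] yaw -179.7 w 0.13 F [ 0.4 -0.3  0.1] q [-0.76 -0.23  1.78  0.    1.59 -2.34]
[-0.018, 0.037, 0.002, 0.0, 0.0, 0.0, 255]
[-0.018, 0.037, 0.002, 0.0, 0.0, 0.0, 255]
[-0.018, 0.037, 0.002, 0.0, 0.0, 0.0, 255]
[-0.018, 0.037, 0.002, 0.0, 0.0, 0.1, 255]
[-0.018, 0.037, 0.002, 0.0, 0.0, 0.0, 255]
[-0.018, 0.038, 0.003, 0.0, 0.0, 0.1, 255]
[-0.018, 0.037, 0.002, 0.0, 0.0, 0.0, 255]
[-0.018, 0.038, 0.003, 0.0, 0.1, 0.1, 255]
[-0.017, 0.037, 0.002, 0.0, 0.0, 0.0, 255]
d 0.3727 rot 0.4
```

View pics/s23.png

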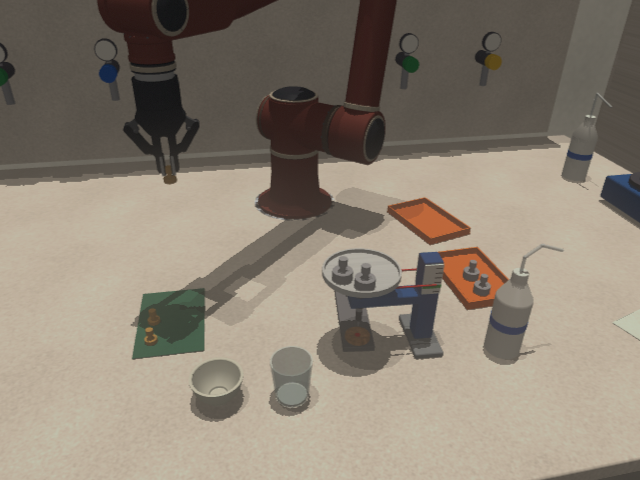

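View pics/c23.png

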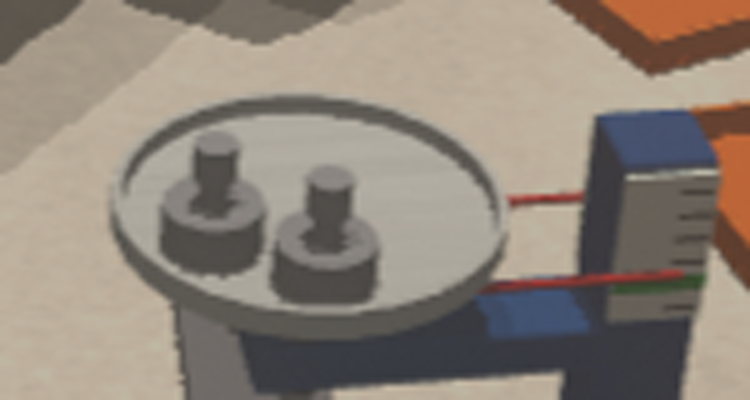

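Call:
move_arm(rows=[{"tx": -0.016,"ty": 0.033,"tz": 0,"ax": 0,"ay": 0,"az": 0,"jaw": 255},{"tx": -0.018,"ty": 0.037,"tz": 0,"ax": 0,"ay": 0,"az": 0,"jaw": 255},{"tx": -0.018,"ty": 0.037,"tz": 0,"ax": 0,"ay": 0,"az": 0,"jaw": 255},{"tx": -0.018,"ty": 0.037,"tz": 0,"ax": 0,"ay": 0,"az": 0,"jaw": 255},{"tx": -0.018,"ty": 0.037,"tz": 0,"ax": 0,"ay": 0,"az": 0,"jaw": 255},{"tx": -0.018,"ty": 0.037,"tz": 0,"ax": 0,"ay": 0,"az": 0,"jaw": 255},{"tx": -0.018,"ty": 0.037,"tz": 0,"ax": 0,"ay": 0,"az": 0,"jaw": 255},{"tx": -0.016,"ty": 0.037,"tz": 0,"ax": 0,"ay": 0,"az": 0,"jaw": 255},{"tx": -0.012,"ty": 0.025,"tz": 0,"ax": 0,"ay": 0,"az": 0,"jaw": 255},{"tx": 0,"ty": 0,"tz": 0,"ax": 0,"ay": 0,"az": 0,"jaw": 255},{"tx": 0,"ty": 0,"tz": 0,"ax": 0,"ay": 0,"az": 0,"jaw": 255}])

```text
time: 26.8
tool_pos: [0.5772, 0.0277, 0.2982]
tool_rot: [0.006, -0.001, 1.0, -0.005]
contact_force: [0.0, -1.3, -0.5]
gripper_width: 0.13
```

```bash
python3 -c "
from h import *
st()
plan([.58,.035,.2],math.radians(180),n=3,jaw=255)"
```

```text
t 26.8 p [0.5772 0.0277 0.2982] yaw -179.9 w 0.13 F [ 0.  -1.3 -0.5] q [-0.08 -0.1   1.65 -0.01  1.58 -1.65]
[-0.001, 0.003, 0.033, -0.2, 0.2, 0.0, 255]
[-0.0, 0.002, 0.033, -0.2, 0.2, 0.1, 255]
[-0.001, 0.003, 0.032, -0.1, 0.3, 0.0, 255]
d 0.0985 rot 0.9
```

Call:
move_arm(rows=[{"tx": -0.001,"ty": 0.003,"tz": 0.02,"ax": -0.2,"ay": 0.2,"az": 0,"jaw": 255},{"tx": -0.001,"ty": 0.002,"tz": 0.03,"ax": -0.2,"ay": 0.2,"az": 0,"jaw": 255},{"tx": 0,"ty": 0,"tz": 0.03,"ax": 0,"ay": 0,"az": 0,"jaw": 255},{"tx": 0,"ty": 0,"tz": 0.01,"ax": 0,"ay": 0,"az": 0,"jaw": 255},{"tx": 0,"ty": 0,"tz": 0,"ax": 0,"ay": 0,"az": 0,"jaw": 255},{"tx": 0,"ty": 0,"tz": 0,"ax": 0,"ay": 0,"az": 0,"jaw": 255}])

```text
time: 27.4
tool_pos: [0.5773, 0.0272, 0.2018]
tool_rot: [0.001, 0.003, 1.0, -0.001]
contact_force: [0.1, 0.1, 0.5]
gripper_width: 0.13
```

```bash
python3 -c "
from h import *
st()
plan([.58,.035,.18],math.radians(180),n=3,jaw=255)
f=snap('scene','s24')
s=f['color'][:,:,::-1]
cv2.imwrite('pics/c24.png',cv2.resize(s[230:310,300:450],None,fx=5,fy=5,interpolation=cv2.INTER_CUBIC))"
```

```text
t 27.4 p [0.5773 0.0272 0.2018] yaw 179.7 w 0.13 F [0.1 0.1 0.5] q [-0.08 -0.04  1.76 -0.    1.42 -1.65]
[-0.001, 0.003, 0.007, -0.0, 0.0, -0.1, 255]
[-0.001, 0.002, 0.007, -0.1, 0.1, -0.1, 255]
[-0.001, 0.003, 0.008, -0.0, 0.0, -0.1, 255]
d 0.0233 rot 0.4
```

View pics/c24.png

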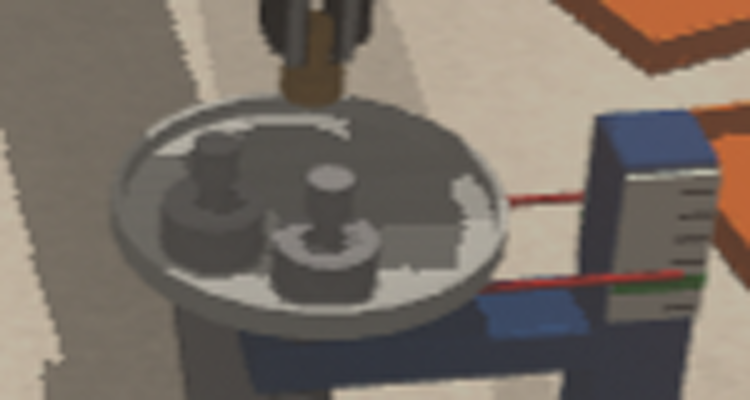

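Call:
move_arm(rows=[{"tx": -0.005,"ty": 0.006,"tz": 0.003,"ax": 0,"ay": 0,"az": 0,"jaw": 255},{"tx": -0.005,"ty": 0.006,"tz": 0.008,"ax": 0,"ay": 0,"az": 0,"jaw": 255},{"tx": 0,"ty": 0,"tz": 0.007,"ax": 0,"ay": 0,"az": 0,"jaw": 255},{"tx": 0,"ty": 0,"tz": 0,"ax": 0,"ay": 0,"az": 0,"jaw": 255},{"tx": 0,"ty": 0,"tz": 0,"ax": 0,"ay": 0,"az": 0,"jaw": 255}])

```text
time: 27.95
tool_pos: [0.5912, 0.0402, 0.1873]
tool_rot: [0.005, 0.003, 1.0, -0.001]
contact_force: [0.7, -0.5, 0.4]
gripper_width: 0.124
```

```bash
python3 -c "
from h import *
st()
f=snap('wrist','w25')"
```

```text
t 27.95 p [0.5912 0.0402 0.1873] yaw 179.7 w 0.124 F [ 0.7 -0.5  0.4] q [-0.06  0.    1.74 -0.    1.39 -1.62]
```

View pics/w25.png

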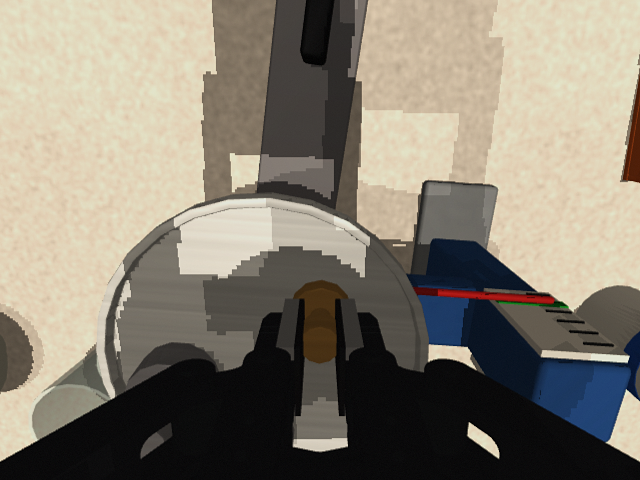

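Call:
move_arm(rows=[{"tx": 0,"ty": 0,"tz": 0.005,"ax": 0,"ay": 0,"az": 0,"jaw": 255},{"tx": 0,"ty": 0,"tz": 0.004,"ax": 0,"ay": 0,"az": 0,"jaw": 255},{"tx": 0,"ty": 0,"tz": 0,"ax": 0,"ay": 0,"az": 0,"jaw": 255},{"tx": 0,"ty": 0,"tz": 0,"ax": 0,"ay": 0,"az": 0,"jaw": 255}])

```text
time: 28.4
tool_pos: [0.5911, 0.04, 0.1776]
tool_rot: [0.005, 0.003, 1.0, -0.001]
contact_force: [0.1, 0.7, -0.5]
gripper_width: 0.13
```

```bash
python3 -c "
from h import *
st()
f=snap('scene','s26')
s=f['color'][:,:,::-1]
cv2.imwrite('pics/c26.png',cv2.resize(s[230:310,300:450],None,fx=5,fy=5,interpolation=cv2.INTER_CUBIC))"
```

```text
t 28.4 p [0.5911 0.04   0.1776] yaw 179.7 w 0.13 F [ 0.1  0.7 -0.5] q [-0.06  0.01  1.75 -0.    1.37 -1.62]
```

View pics/c26.png

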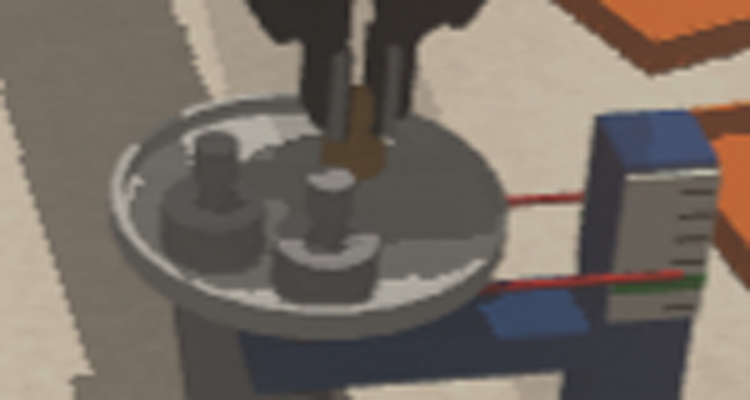

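Lower 2 mm more, release, lift.

Call:
move_arm(rows=[{"tx": 0,"ty": 0,"tz": 0.002,"ax": 0,"ay": 0,"az": 0,"jaw": 255},{"tx": 0,"ty": 0,"tz": 0,"ax": 0,"ay": 0,"az": 0,"jaw": 170},{"tx": 0,"ty": 0,"tz": 0,"ax": 0,"ay": 0,"az": 0,"jaw": 150},{"tx": 0,"ty": 0,"tz": 0,"ax": 0,"ay": 0,"az": 0,"jaw": 150},{"tx": 0,"ty": 0,"tz": 0,"ax": 0,"ay": 0,"az": 0,"jaw": 150},{"tx": 0,"ty": 0,"tz": -0.015,"ax": 0,"ay": 0,"az": 0,"jaw": 150},{"tx": 0,"ty": 0,"tz": -0.03,"ax": 0,"ay": 0,"az": 0,"jaw": 150},{"tx": 0,"ty": 0,"tz": -0.04,"ax": 0,"ay": 0,"az": 0,"jaw": 150},{"tx": 0,"ty": 0,"tz": -0.02,"ax": 0,"ay": 0,"az": 0,"jaw": 150},{"tx": 0,"ty": 0,"tz": 0,"ax": 0,"ay": 0,"az": 0,"jaw": 150}])

```text
time: 29.45
tool_pos: [0.5899, 0.0402, 0.2883]
tool_rot: [0.006, 0.003, 1.0, -0.001]
contact_force: [0.3, 0.4, -0.3]
gripper_width: 0.413
```

```bash
python3 -c "
from h import *
st()
plan([.4853,-.3653,.2],math.radians(180),jaw=140)
f=snap('scene','s27')
s=f['color'][:,:,::-1]
cv2.imwrite('pics/c27.png',cv2.resize(s[230:360,300:450],None,fx=4.5,fy=4.5,interpolation=cv2.INTER_CUBIC))"
```

```text
t 29.45 p [0.5899 0.0402 0.2883] yaw 179.7 w 0.413 F [ 0.3  0.4 -0.3] q [-0.06 -0.06  1.63 -0.    1.56 -1.62]
[0.01, -0.041, 0.009, -0.0, 0.1, -0.0, 140]
[0.01, -0.041, 0.009, -0.0, 0.1, -0.0, 140]
[0.01, -0.04, 0.009, -0.0, 0.1, -0.0, 140]
[0.01, -0.041, 0.009, -0.0, 0.1, -0.0, 140]
[0.01, -0.04, 0.009, -0.0, 0.1, -0.1, 140]
[0.011, -0.041, 0.009, -0.0, 0.0, -0.0, 140]
[0.011, -0.04, 0.009, -0.0, 0.1, -0.1, 140]
[0.01, -0.041, 0.009, -0.1, 0.0, -0.0, 140]
[0.011, -0.04, 0.008, -0.0, 0.1, -0.1, 140]
[0.01, -0.041, 0.009, -0.1, 0.0, -0.0, 140]
d 0.428 rot 0.8
```

View pics/c27.png

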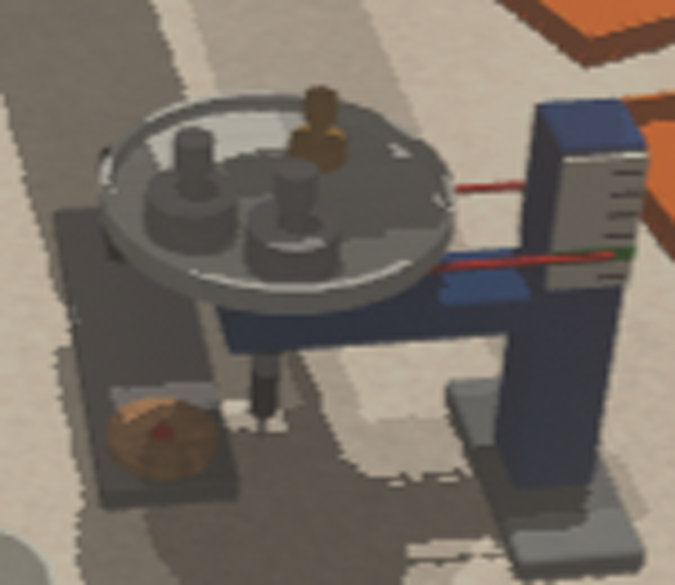

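```bash
python3 -c "
from h import *
f=snap('wrist','w28');t=snap('top','t28')
s=t['color'][:,:,::-1]
cv2.imwrite('pics/c28.png',cv2.resize(s[130:290,240:400],None,fx=3.7,fy=3.7,interpolation=cv2.INTER_CUBIC))"
```

```text
(no output)
```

View pics/w28.png

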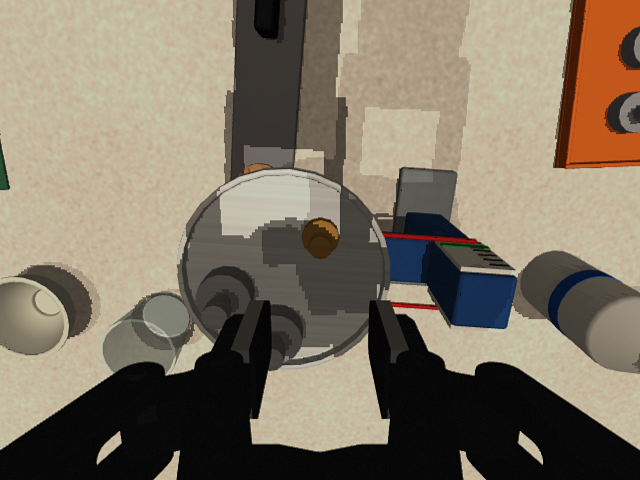

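View pics/c28.png

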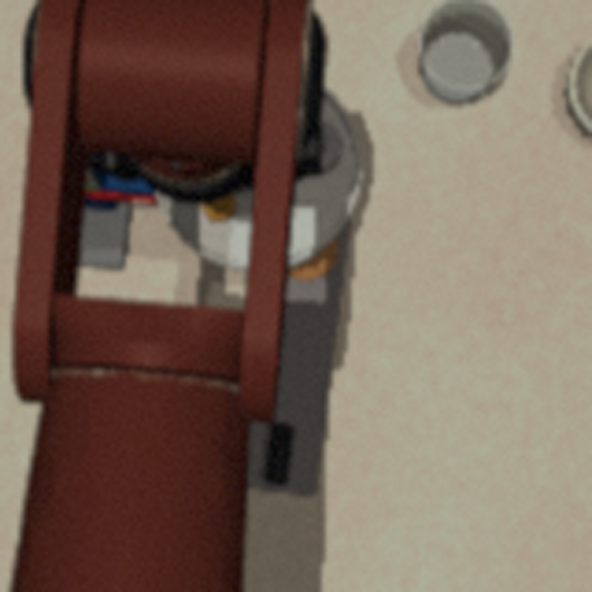

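```bash
python3 -c "
from h import *
s=load('s27');t=load('t28');w=load('w28')
print('dot',ray(s,300+163.5/4.5-.5,230+432.5/4.5-.5,.018))
print('rib',ray(t,240+278.5/3.7-.5,130+453.5/3.7-.5,.052), 'ribends',ray(t,240+283/3.7-.5,130+425/3.7-.5,.052),ray(t,240+274/3.7-.5,130+485/3.7-.5,.052))
print('edge',[ray(w,u,v,.012) for u,v in [(233,60),(231,170),(306,30),(299,150)]])
plan([.425,-.02,.25],math.radians(176),jaw=60)
st()"
```

```text
dot [ 0.58316454 -0.01779812  0.018     ]
rib [ 0.43134262 -0.00224444  0.052     ] ribends [ 0.45195406 -0.00496849  0.052     ] [0.40859848 0.00042187 0.052     ]
edge [array([ 0.47029945, -0.0370174 ,  0.012     ]), array([ 0.56781563, -0.04520449,  0.012     ]), array([0.44640373, 0.0285939 , 0.012     ]), array([0.54945019, 0.02037619, 0.012     ])]
[0.041, -0.015, 0.008, -0.0, 0.1, 0.9, 60]
[0.04, -0.016, 0.008, -0.0, 0.1, 0.9, 60]
[0.04, -0.017, 0.008, -0.1, 0.0, 0.9, 60]
[0.04, -0.017, 0.009, -0.0, 0.1, 1.0, 60]
d 0.1768 rot 3.7
t 29.6 p [0.588  0.0403 0.2828] yaw 179.7 w 0.412 F [ 0.3 -0.4 -0.6] q [-0.06 -0.06  1.64 -0.    1.56 -1.62]
```

Call:
move_arm(rows=[{"tx": 0.035,"ty": -0.01,"tz": 0,"ax": 0,"ay": 0,"az": 1.2,"jaw": 60},{"tx": 0.038,"ty": -0.011,"tz": 0,"ax": 0,"ay": 0,"az": 1.2,"jaw": 60},{"tx": 0.038,"ty": -0.011,"tz": 0.008,"ax": 0,"ay": 0,"az": 1.2,"jaw": 60},{"tx": 0.034,"ty": -0.011,"tz": 0.02,"ax": 0,"ay": 0,"az": 1.2,"jaw": 60},{"tx": 0,"ty": 0,"tz": 0.03,"ax": 0,"ay": 0,"az": 0,"jaw": 60},{"tx": 0,"ty": 0,"tz": 0,"ax": 0,"ay": 0,"az": 0,"jaw": 60},{"tx": 0,"ty": 0,"tz": 0,"ax": 0,"ay": 0,"az": 0,"jaw": 60}])

```text
time: 30.3
tool_pos: [0.4302, 0.0024, 0.2085]
tool_rot: [-0.01, 0.046, 0.999, -0.0]
contact_force: [0.4, -0.6, 0.4]
gripper_width: 0.766
```

```bash
python3 -c "
from h import *
st();f=snap('wrist','w29'); s=snap('scene','s29')
plan([.4307,-.0035,.1],math.radians(174.7),n=4,jaw=60)
cv2.imwrite('pics/c29.png',cv2.resize(s['color'][230:370,300:450,::-1],None,fx=4.2,fy=4.2,interpolation=cv2.INTER_CUBIC))"
```

```text
t 30.3 p [0.4302 0.0024 0.2085] yaw 174.7 w 0.766 F [ 0.4 -0.6  0.4] q [-0.17 -0.42  2.06 -0.    1.52 -1.64]
[-0.001, -0.001, 0.027, -0.0, -0.3, 0.0, 60]
[-0.0, -0.002, 0.027, -0.0, -0.3, 0.0, 60]
[-0.0, -0.001, 0.028, -0.0, -0.2, 0.0, 60]
[-0.001, -0.002, 0.027, -0.1, -0.3, 0.0, 60]
d 0.1092 rot 1.1
```

View pics/w29.png

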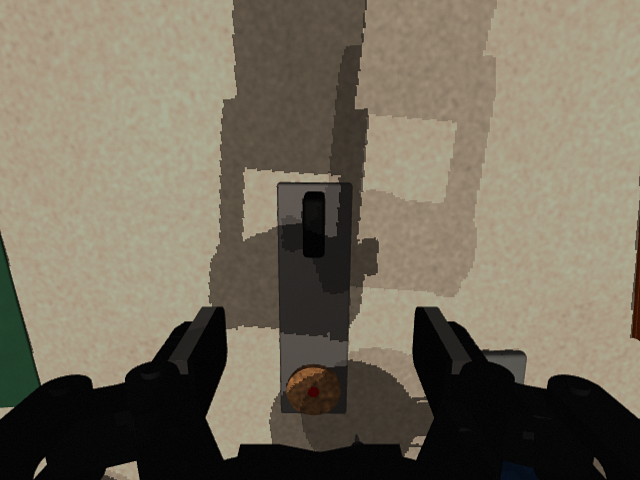

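View pics/c29.png

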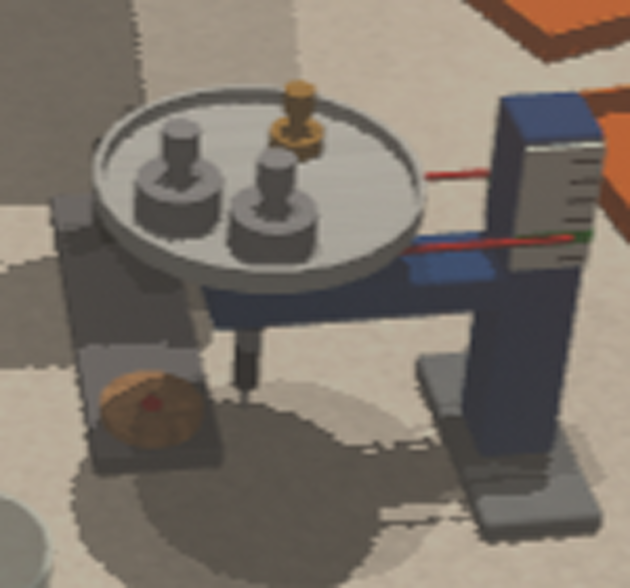

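```bash
python3 -c "
from h import *
f=load('w29')
d=ray(f,313.5,392.5,.018);print('dot',d)
E=[ray(f,u,v,.012) for u,v in[(278,183),(351,184),(347,413),(281,412)]];print(E)
v=(E[3]-E[0]+E[2]-E[1]);a=math.degrees(math.atan2(v[1],v[0]));print(a, d-.155*np.array([math.cos(math.radians(a)),math.sin(math.radians(a)),0]))
print(ray(load('s29'),300+152.5/4.2-.5,230+405/4.2-.5,.018))"
```

```text
dot [ 0.58640321 -0.01791605  0.018     ]
[array([ 0.40087022, -0.02799939,  0.012     ]), array([0.40700162, 0.02908977, 0.012     ]), array([0.61445619, 0.00996076, 0.012     ]), array([ 0.60783696, -0.04984547,  0.012     ])]
-5.646653883181113 [ 0.43215533 -0.00266509  0.018     ]
[ 0.58407951 -0.01806411  0.018     ]
```

Call:
move_arm(rows=[{"tx": -0.001,"ty": -0.002,"tz": 0.02,"ax": 0,"ay": -0.5,"az": 0.1,"jaw": 60},{"tx": -0.001,"ty": -0.002,"tz": 0.03,"ax": 0,"ay": -0.5,"az": 0.1,"jaw": 60},{"tx": 0,"ty": 0,"tz": 0.035,"ax": 0,"ay": 0,"az": 0,"jaw": 60},{"tx": 0,"ty": 0,"tz": 0.03,"ax": 0,"ay": 0,"az": 0,"jaw": 60},{"tx": 0,"ty": 0,"tz": 0,"ax": 0,"ay": 0,"az": 0,"jaw": 60},{"tx": 0,"ty": 0,"tz": 0,"ax": 0,"ay": 0,"az": 0,"jaw": 60}])

```text
time: 31.0
tool_pos: [0.442, -0.0026, 0.1009]
tool_rot: [0.007, 0.047, 0.999, -0.002]
contact_force: [0.8, 0.9, 1.0]
gripper_width: 0.762
```

```bash
python3 -c "
from h import *
st();
plan([.432,-.0027,.05],math.radians(174.5),n=3,jaw=60)"
```

```text
t 31.0 p [ 0.442  -0.0026  0.1009] yaw 174.7 w 0.762 F [0.8 0.9 1. ] q [-0.17 -0.3   2.16 -0.    1.27 -1.65]
[0.004, -0.0, 0.017, -0.0, 0.3, 0.1, 60]
[0.003, -0.0, 0.017, -0.1, 0.3, 0.0, 60]
[0.003, -0.001, 0.017, -0.0, 0.2, 0.1, 60]
d 0.0519 rot 0.8
```

Call:
move_arm(rows=[{"tx": 0.005,"ty": 0,"tz": 0.015,"ax": 0,"ay": 0.4,"az": 0,"jaw": 60},{"tx": 0.005,"ty": 0,"tz": 0.02,"ax": 0,"ay": 0.4,"az": 0,"jaw": 60},{"tx": 0.001,"ty": 0,"tz": 0.018,"ax": 0,"ay": 0,"az": 0,"jaw": 60},{"tx": 0,"ty": 0,"tz": 0,"ax": 0,"ay": 0,"az": 0,"jaw": 60},{"tx": 0,"ty": 0,"tz": 0,"ax": 0,"ay": 0,"az": 0,"jaw": 60}])

```text
time: 31.5
tool_pos: [0.4377, -0.0025, 0.0537]
tool_rot: [0.007, 0.046, 0.999, -0.002]
contact_force: [1.1, -0.5, 0.0]
gripper_width: 0.766
```

```bash
python3 -c "
from h import *
st();
plan([.432,-.0027,.027],math.radians(174.5),n=3,jaw=60);snap('wrist','w30')"
```

```text
t 31.5 p [ 0.4377 -0.0025  0.0537] yaw 174.7 w 0.766 F [ 1.1 -0.5  0. ] q [-0.17 -0.24  2.2  -0.    1.17 -1.65]
[0.002, -0.0, 0.009, -0.1, 0.3, 0.1, 60]
[0.002, -0.0, 0.009, -0.1, 0.2, 0.1, 60]
[0.002, -0.001, 0.009, -0.0, 0.3, 0.0, 60]
d 0.0273 rot 0.8
```

View pics/w30.png

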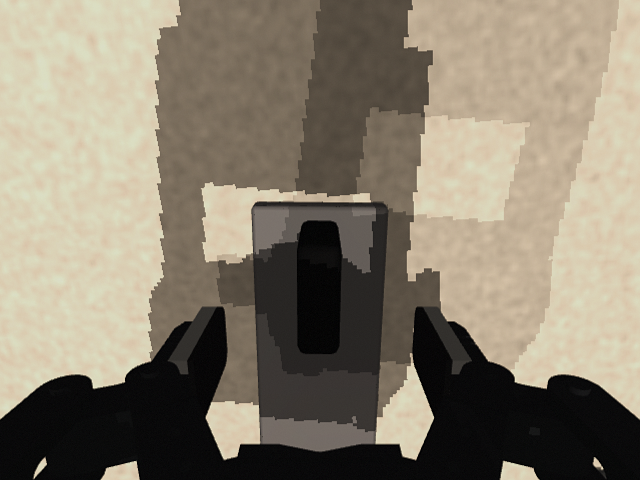

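Call:
move_arm(rows=[{"tx": 0.003,"ty": 0,"tz": 0.01,"ax": 0,"ay": 0.4,"az": 0.1,"jaw": 60},{"tx": 0.003,"ty": 0,"tz": 0.01,"ax": 0,"ay": 0.4,"az": 0.1,"jaw": 60},{"tx": 0,"ty": 0,"tz": 0.004,"ax": 0,"ay": 0,"az": 0,"jaw": 60},{"tx": 0,"ty": 0,"tz": 0,"ax": 0,"ay": 0,"az": 0,"jaw": 60},{"tx": 0,"ty": 0,"tz": 0,"ax": 0,"ay": 0,"az": 0,"jaw": 255},{"tx": 0,"ty": 0,"tz": 0,"ax": 0,"ay": 0,"az": 0,"jaw": 255},{"tx": 0,"ty": 0,"tz": 0,"ax": 0,"ay": 0,"az": 0,"jaw": 255},{"tx": 0,"ty": 0,"tz": 0,"ax": 0,"ay": 0,"az": 0,"jaw": 255},{"tx": 0,"ty": 0,"tz": 0,"ax": 0,"ay": 0,"az": 0,"jaw": 255}])

```text
time: 32.45
tool_pos: [0.4338, -0.0025, 0.0308]
tool_rot: [0.002, 0.048, 0.999, -0.002]
contact_force: [0.7, -0.7, -2.2]
gripper_width: 0.172
```

```bash
python3 -c "
from h import *
st();p=manip.state()['tool_pos']
plan(p+[.032,.0357,0],math.radians(174.5),n=5,jaw=255);s=snap('scene','s31')
cv2.imwrite('pics/c31.png',cv2.resize(s['color'][230:370,300:450,::-1],None,fx=4.2,fy=4.2,interpolation=cv2.INTER_CUBIC))"
```

```text
t 32.45 p [ 0.4338 -0.0025  0.0308] yaw 174.5 w 0.172 F [ 0.7 -0.7 -2.2] q [-0.18 -0.2   2.21 -0.    1.13 -1.65]
[-0.006, 0.008, -0.0, -0.1, 0.0, -0.0, 255]
[-0.006, 0.008, -0.0, -0.0, 0.1, -0.0, 255]
[-0.005, 0.008, -0.0, -0.1, 0.0, -0.0, 255]
[-0.006, 0.007, -0.0, -0.0, 0.1, -0.0, 255]
[-0.005, 0.008, -0.0, -0.1, 0.0, -0.0, 255]
d 0.0479 rot 0.3
```

View pics/c31.png

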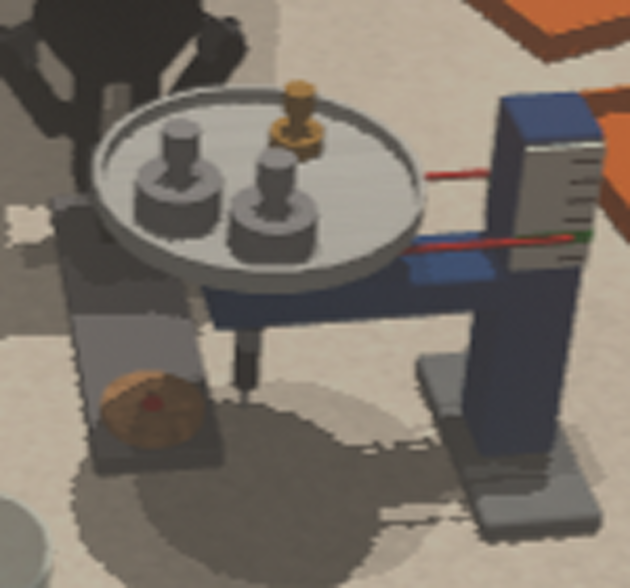

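Call:
move_arm(rows=[{"tx": 0,"ty": 0,"tz": 0.001,"ax": 0,"ay": 0,"az": 0,"jaw": 255},{"tx": -0.005,"ty": 0.006,"tz": 0,"ax": 0,"ay": 0,"az": 0,"jaw": 255},{"tx": -0.006,"ty": 0.008,"tz": 0,"ax": 0,"ay": 0,"az": 0,"jaw": 255},{"tx": -0.006,"ty": 0.008,"tz": 0,"ax": 0,"ay": 0,"az": 0,"jaw": 255},{"tx": -0.005,"ty": 0.007,"tz": 0,"ax": 0,"ay": 0,"az": 0,"jaw": 255},{"tx": -0.003,"ty": 0.004,"tz": 0,"ax": 0,"ay": 0,"az": 0,"jaw": 255},{"tx": 0,"ty": 0,"tz": 0,"ax": 0,"ay": 0,"az": 0,"jaw": 255},{"tx": 0,"ty": 0,"tz": 0,"ax": 0,"ay": 0,"az": 0,"jaw": 255}])

```text
time: 33.3
tool_pos: [0.4638, 0.0296, 0.0309]
tool_rot: [0.0, 0.048, 0.999, -0.004]
contact_force: [-2.8, -3.8, 2.7]
gripper_width: 0.176
```

```bash
python3 -c "
from h import *
st()
plan([.4658,.0332,.0300],math.radians(174.5),n=2,jaw=255)"
```

```text
t 33.3 p [0.4638 0.0296 0.0309] yaw 174.5 w 0.176 F [-2.8 -3.8  2.7] q [-0.09 -0.11  2.14 -0.01  1.12 -1.56]
[-0.001, 0.002, 0.0, -0.2, 0.0, 0.0, 255]
[-0.001, 0.002, 0.001, -0.2, 0.1, 0.0, 255]
d 0.0042 rot 0.4
```

Call:
move_arm(rows=[{"tx": -0.001,"ty": 0.002,"tz": 0,"ax": 0,"ay": 0,"az": 0,"jaw": 255},{"tx": -0.001,"ty": 0.002,"tz": 0,"ax": 0,"ay": 0,"az": 0,"jaw": 255},{"tx": 0,"ty": 0,"tz": 0,"ax": 0,"ay": 0,"az": 0,"jaw": 255},{"tx": 0,"ty": 0,"tz": 0,"ax": 0,"ay": 0,"az": 0,"jaw": 255}])

```text
time: 33.7
tool_pos: [0.4664, 0.0333, 0.0309]
tool_rot: [0.001, 0.048, 0.999, -0.004]
contact_force: [-1.5, -1.5, 1.3]
gripper_width: 0.173
```

```bash
python3 -c "
from h import *
st();f=snap('scene','s32')
im=f['color'][:,:,::-1]; c=cv2.resize(im[305:355,330:385],None,fx=12,fy=12,interpolation=cv2.INTER_CUBIC)
cv2.imwrite('pics/c32.png',cv2.convertScaleAbs(c,alpha=2))
cv2.imwrite('pics/c33.png',cv2.resize(im[245:305,395:450],None,fx=10,fy=10,interpolation=cv2.INTER_CUBIC))
print(proj(f,[.618,.014,.022])-proj(f,[.618,.014,.018]),proj(f,[.618,.014,.0365])-proj(f,[.618,.014,.018]))"
```

```text
t 33.7 p [0.4664 0.0333 0.0309] yaw 174.5 w 0.173 F [-1.5 -1.5  1.3] q [-0.08 -0.11  2.13 -0.01  1.12 -1.55]
[ 0.10731976 -1.60887226] [ 0.50016502 -7.49816801]
```

View pics/c32.png

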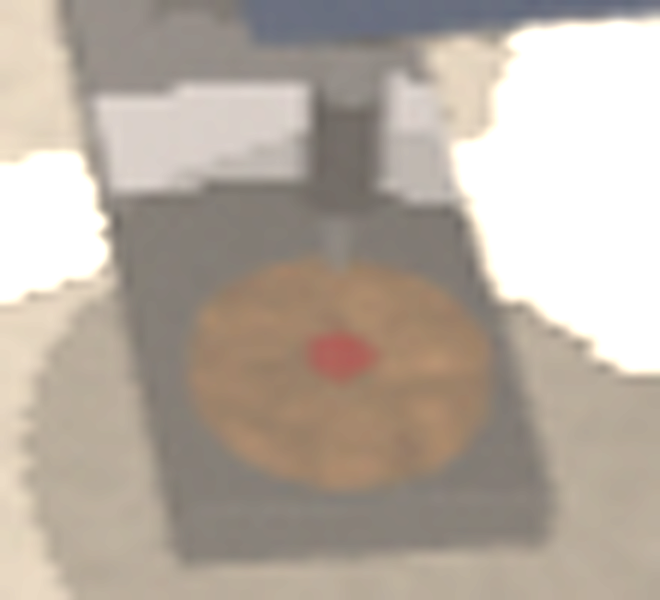

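View pics/c33.png

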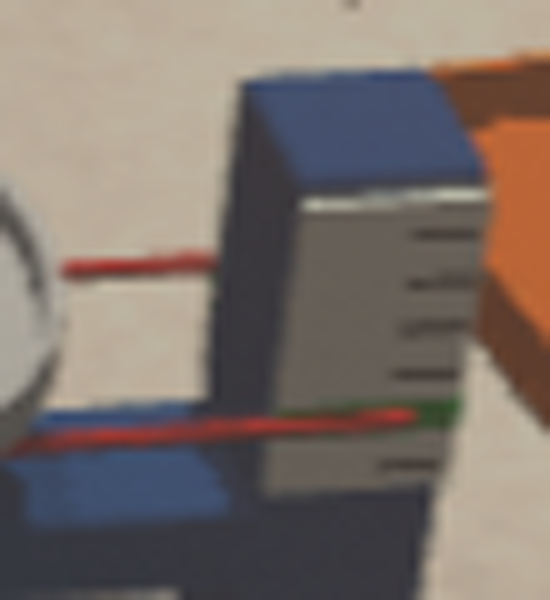

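Call:
move_arm(rows=[{"tx": 0,"ty": -0.002,"tz": 0,"ax": 0,"ay": 0,"az": 0,"jaw": 255},{"tx": 0,"ty": 0,"tz": 0,"ax": 0,"ay": 0,"az": 0,"jaw": 255},{"tx": 0,"ty": 0,"tz": 0,"ax": 0,"ay": 0,"az": 0,"jaw": 255}])

```text
time: 34.05
tool_pos: [0.4662, 0.0319, 0.0308]
tool_rot: [0.001, 0.048, 0.999, -0.003]
contact_force: [-1.1, 0.0, 0.5]
gripper_width: 0.175
```

```bash
cat >> h.py <<'E'
def ptr(f):
    c=f['color'].astype(int); out=[]
    for u in range(425,437):
        col=c[255:310,u]; red=np.clip(col[:,0]-np.maximum(col[:,1],col[:,2])-20,0,None).astype(float)
        r=np.arange(255,310)
        m=(r>270); 
        out.append(round(float((red*r*m).sum()/max(1e-9,(red*m).sum())),2) if (red*m).sum()>30 else None)
    return out
E
python3 -c "
from h import *
st();f=snap('scene','s33')
im=f['color'][:,:,::-1]; c=cv2.resize(im[305:355,330:385],None,fx=12,fy=12,interpolation=cv2.INTER_CUBIC)
cv2.imwrite('pics/c34.png',cv2.convertScaleAbs(c,alpha=2))
for t in ['scene0','s14','s23','s33']: print(t,ptr(load(t)))
X=np.array([.649,.135,.14]);print(proj(f,X),proj(f,X+[0,0,.01])-proj(f,X))
"
```

```text
t 34.05 p [0.4662 0.0319 0.0308] yaw 174.5 w 0.175 F [-1.1  0.   0.5] q [-0.09 -0.11  2.13 -0.01  1.12 -1.56]
scene0 [293.15, 293.15, None, None, None, 292.69, 292.67, 292.71, 292.68, 292.62, None, None]
s14 [291.99, 291.88, 291.79, 291.73, 291.69, 291.6, 291.57, 291.54, 291.39, 291.33, None, None]
s23 [285.02, 284.86, 284.78, 284.76, 284.77, 284.75, 284.63, 284.43, 284.34, 284.32, 284.27, 284.11]
s33 [287.04, 287.03, 286.89, 286.96, 286.98, 286.75, 286.47, 286.37, 286.27, 286.19, 286.13, None]
[430.05931682 285.43555331] [ 0.70496736 -4.60452206]
```

View pics/c34.png

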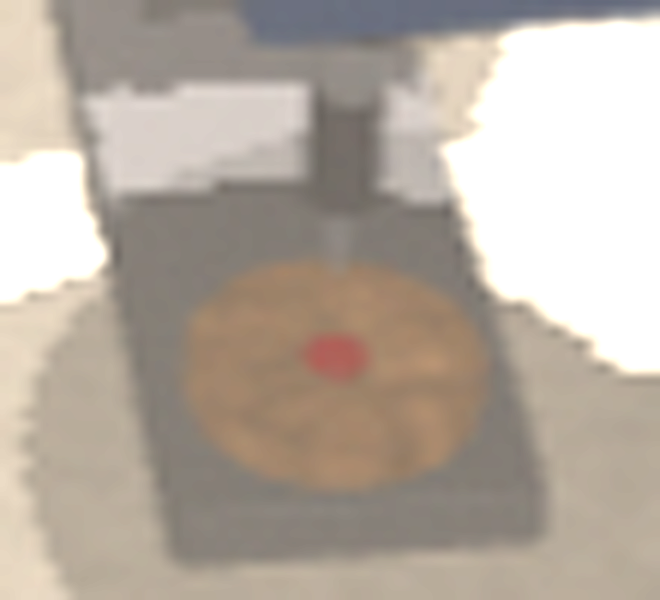

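Call:
move_arm(rows=[{"tx": 0,"ty": -0.001,"tz": 0,"ax": 0,"ay": 0,"az": 0,"jaw": 255},{"tx": 0,"ty": 0,"tz": 0,"ax": 0,"ay": 0,"az": 0,"jaw": 255},{"tx": 0,"ty": 0,"tz": 0,"ax": 0,"ay": 0,"az": 0,"jaw": 100},{"tx": 0,"ty": 0,"tz": 0,"ax": 0,"ay": 0,"az": 0,"jaw": 100},{"tx": 0,"ty": 0,"tz": 0,"ax": 0,"ay": 0,"az": 0,"jaw": 100},{"tx": 0,"ty": 0,"tz": -0.02,"ax": 0,"ay": 0,"az": 0,"jaw": 100},{"tx": 0,"ty": 0,"tz": -0.04,"ax": 0,"ay": 0,"az": 0,"jaw": 100},{"tx": 0,"ty": 0,"tz": -0.045,"ax": 0,"ay": 0,"az": 0,"jaw": 140},{"tx": 0,"ty": 0,"tz": -0.045,"ax": 0,"ay": 0,"az": 0,"jaw": 140},{"tx": 0,"ty": 0,"tz": -0.02,"ax": 0,"ay": 0,"az": 0,"jaw": 140},{"tx": 0,"ty": 0,"tz": 0,"ax": 0,"ay": 0,"az": 0,"jaw": 140}])

```text
time: 35.2
tool_pos: [0.4639, 0.0316, 0.205]
tool_rot: [-0.002, 0.048, 0.999, -0.003]
contact_force: [-0.3, 0.4, -0.8]
gripper_width: 0.452
```

```bash
python3 -c "
from h import *
st();f=snap('scene','s35');print(ptr(f))
plan([.4853,-.3653,.2],math.radians(180),jaw=140)
im=f['color'][:,:,::-1]; c=cv2.resize(im[305:355,330:385],None,fx=12,fy=12,interpolation=cv2.INTER_CUBIC)
cv2.imwrite('pics/c35.png',cv2.convertScaleAbs(c,alpha=2))"
```

```text
t 35.2 p [0.4639 0.0316 0.205 ] yaw 174.5 w 0.452 F [-0.3  0.4 -0.8] q [-0.09 -0.33  2.   -0.01  1.47 -1.56]
[287.03, 287.03, 286.9, 286.98, 286.98, 286.77, 286.47, 286.37, 286.28, 286.19, 286.13, None]
[-0.007, -0.044, 0.001, -0.0, -0.0, -0.6, 140]
[-0.006, -0.044, 0.001, -0.0, -0.0, -0.6, 140]
[-0.006, -0.044, 0.001, -0.0, -0.0, -0.6, 140]
[-0.005, -0.044, 0.0, -0.1, -0.1, -0.6, 140]
[-0.005, -0.044, 0.0, -0.0, -0.0, -0.6, 140]
[-0.004, -0.044, 0.001, -0.1, -0.1, -0.6, 140]
[-0.004, -0.044, 0.0, -0.0, -0.0, -0.6, 140]
[-0.004, -0.043, 0.001, -0.1, -0.1, -0.7, 140]
[-0.003, -0.044, -0.0, -0.0, -0.0, -0.6, 140]
d 0.3976 rot 5.5
```

View pics/c35.png

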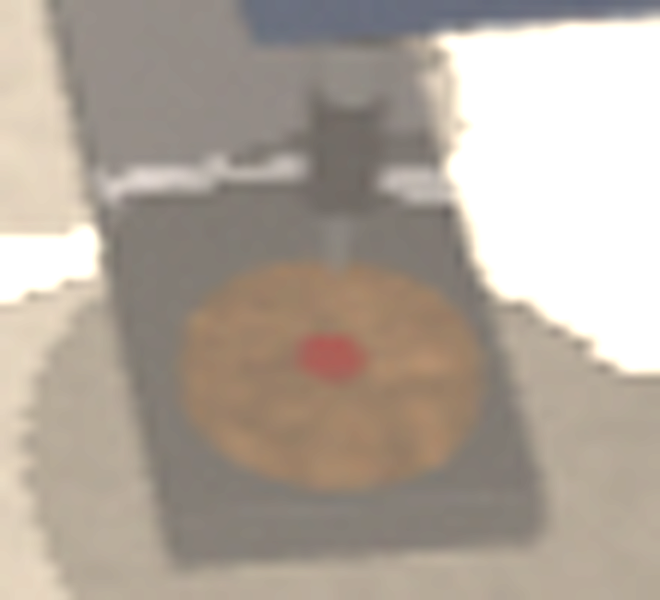

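Dot at (333,357), tip (338,268): aligned. Next small weight.

Call:
move_arm(rows=[{"tx": -0.005,"ty": -0.035,"tz": -0.003,"ax": 0,"ay": 0,"az": -0.6,"jaw": 140},{"tx": -0.006,"ty": -0.043,"tz": -0.003,"ax": 0,"ay": 0,"az": -0.6,"jaw": 140},{"tx": -0.006,"ty": -0.043,"tz": -0.003,"ax": 0,"ay": 0,"az": -0.6,"jaw": 140},{"tx": -0.005,"ty": -0.043,"tz": -0.003,"ax": 0,"ay": 0,"az": -0.6,"jaw": 140},{"tx": -0.005,"ty": -0.043,"tz": -0.003,"ax": 0,"ay": 0,"az": -0.6,"jaw": 140},{"tx": -0.004,"ty": -0.043,"tz": -0.003,"ax": 0,"ay": 0,"az": -0.6,"jaw": 140},{"tx": -0.004,"ty": -0.043,"tz": -0.003,"ax": 0,"ay": 0,"az": -0.6,"jaw": 140},{"tx": -0.004,"ty": -0.04,"tz": 0,"ax": 0,"ay": 0,"az": -0.6,"jaw": 140},{"tx": -0.003,"ty": -0.03,"tz": 0,"ax": 0,"ay": 0,"az": -0.6,"jaw": 140},{"tx": 0,"ty": 0,"tz": 0,"ax": 0,"ay": 0,"az": 0,"jaw": 140},{"tx": 0,"ty": 0,"tz": 0,"ax": 0,"ay": 0,"az": 0,"jaw": 140}])

```text
time: 36.35
tool_pos: [0.4766, -0.3411, 0.1941]
tool_rot: [-0.02, -0.002, 1.0, 0.009]
contact_force: [-0.5, 0.9, -0.8]
gripper_width: 0.45
```

```bash
python3 -c "
from h import *
st();snap('wrist','w36')
plan([.4853,-.3653,.08],math.radians(180),n=5,jaw=140)"
```

```text
t 36.35 p [ 0.4766 -0.3411  0.1941] yaw -179.7 w 0.45 F [-0.5  0.9 -0.8] q [-0.74  0.01  1.72 -0.01  1.45 -2.31]
[-0.003, -0.005, 0.023, 0.2, -0.5, 0.1, 140]
[-0.002, -0.005, 0.023, 0.2, -0.4, 0.0, 140]
[-0.002, -0.005, 0.022, 0.2, -0.5, 0.1, 140]
[-0.002, -0.005, 0.023, 0.2, -0.4, 0.0, 140]
[-0.003, -0.006, 0.022, 0.2, -0.5, 0.1, 140]
d 0.1168 rot 2.5
```

View pics/w36.png

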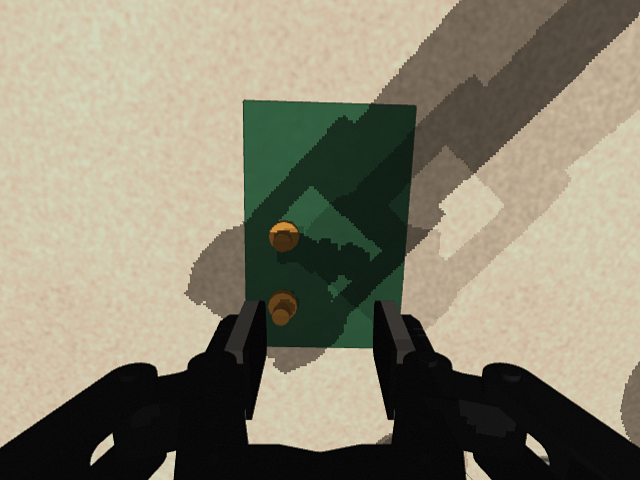

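```bash
python3 -c "
from h import *
f=load('w36');print(ray(f,284,242.5,.033),ray(f,284,236,.012),ray(f,281,318,.033),ray(f,282.5,306,.012))"
```

```text
[ 0.48588414 -0.3642211   0.033     ] [ 0.48576425 -0.3655111   0.012     ] [ 0.54503436 -0.3674749   0.033     ] [ 0.54373956 -0.36767431  0.012     ]
```

Call:
move_arm(rows=[{"tx": -0.004,"ty": -0.011,"tz": 0.015,"ax": 0.4,"ay": -0.8,"az": 0.1,"jaw": 140},{"tx": -0.004,"ty": -0.011,"tz": 0.025,"ax": 0.4,"ay": -0.8,"az": 0.1,"jaw": 140},{"tx": -0.001,"ty": -0.003,"tz": 0.03,"ax": 0.2,"ay": -0.7,"az": 0,"jaw": 140},{"tx": 0,"ty": 0,"tz": 0.03,"ax": 0,"ay": 0,"az": 0,"jaw": 140},{"tx": 0,"ty": 0,"tz": 0,"ax": 0,"ay": 0,"az": 0,"jaw": 140},{"tx": 0,"ty": 0,"tz": 0,"ax": 0,"ay": 0,"az": 0,"jaw": 140}])

```text
time: 37.0
tool_pos: [0.4846, -0.3572, 0.0882]
tool_rot: [0.0, -0.005, 1.0, 0.001]
contact_force: [-0.4, -1.1, 0.9]
gripper_width: 0.45
```

```bash
python3 -c "
from h import *
st()
plan([.4853,-.3653,.04],math.radians(180),n=3,jaw=140)"
```

```text
t 37.0 p [ 0.4846 -0.3572  0.0882] yaw -179.4 w 0.45 F [-0.4 -1.1  0.9] q [-0.76  0.13  1.78  0.    1.23 -2.34]
[-0.0, -0.003, 0.016, 0.0, 0.0, 0.2, 140]
[-0.0, -0.003, 0.016, 0.1, 0.0, 0.2, 140]
[-0.001, -0.002, 0.016, 0.0, 0.0, 0.2, 140]
d 0.0489 rot 0.6
```

Call:
move_arm(rows=[{"tx": 0,"ty": -0.004,"tz": 0.015,"ax": 0,"ay": 0,"az": 0.2,"jaw": 140},{"tx": 0,"ty": -0.003,"tz": 0.017,"ax": 0,"ay": 0,"az": 0.2,"jaw": 140},{"tx": 0,"ty": 0,"tz": 0.017,"ax": 0,"ay": 0,"az": 0,"jaw": 140},{"tx": 0,"ty": 0,"tz": 0.005,"ax": 0,"ay": 0,"az": 0,"jaw": 140},{"tx": 0,"ty": 0,"tz": 0,"ax": 0,"ay": 0,"az": 0,"jaw": 140},{"tx": 0,"ty": 0,"tz": 0,"ax": 0,"ay": 0,"az": 0,"jaw": 140}])

```text
time: 37.6
tool_pos: [0.4877, -0.3661, 0.0354]
tool_rot: [0.003, -0.002, 1.0, -0.002]
contact_force: [0.5, -0.7, -0.1]
gripper_width: 0.46
```

```bash
python3 -c "
from h import *
st()
plan([.4857,-.365,.0175],math.radians(180),n=3,jaw=140)
p=manip.state()['tool_pos'];f=snap('wrist','w37');print(proj(f,[p[0],p[1],.033]))"
```

```text
t 37.6 p [ 0.4877 -0.3661  0.0354] yaw -179.8 w 0.46 F [ 0.5 -0.7 -0.1] q [-0.77  0.21  1.79  0.    1.14 -2.34]
[0.001, 0.0, 0.006, -0.1, 0.1, 0.1, 140]
[0.001, 0.001, 0.006, -0.1, 0.1, 0.1, 140]
[0.0, 0.0, 0.006, -0.0, 0.2, 0.0, 140]
d 0.018 rot 0.5
[320.1049105  318.88616046]
```

View pics/w37.png

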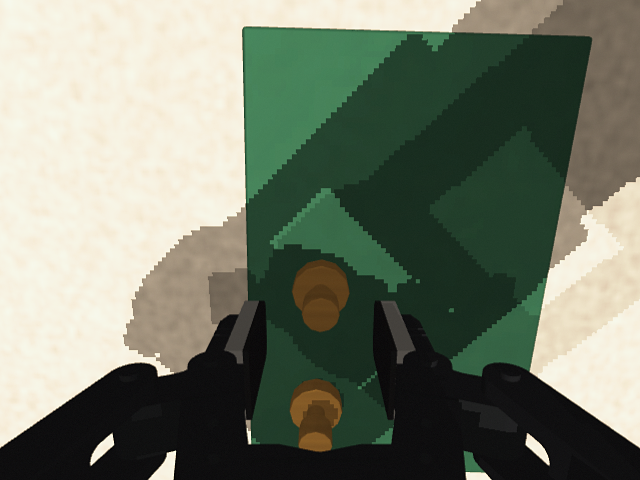

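Knob at (320,314) vs TCP projection (320,319): 1–2 mm. Descend, grip, lift.

Call:
move_arm(rows=[{"tx": 0.002,"ty": 0,"tz": 0.008,"ax": 0,"ay": 0,"az": 0,"jaw": 140},{"tx": 0,"ty": 0,"tz": 0.007,"ax": 0,"ay": 0,"az": 0,"jaw": 140},{"tx": 0,"ty": 0,"tz": 0,"ax": 0,"ay": 0,"az": 0,"jaw": 140},{"tx": 0,"ty": 0,"tz": 0,"ax": 0,"ay": 0,"az": 0,"jaw": 140}])

```text
time: 38.05
tool_pos: [0.4867, -0.3673, 0.0213]
tool_rot: [0.005, -0.002, 1.0, -0.003]
contact_force: [-0.8, 0.2, 0.5]
gripper_width: 0.454
```

Call:
move_arm(rows=[{"tx": 0.001,"ty": 0.002,"tz": 0.004,"ax": 0,"ay": 0.3,"az": 0,"jaw": 140},{"tx": 0,"ty": 0,"tz": 0,"ax": 0,"ay": 0,"az": 0,"jaw": 255},{"tx": 0,"ty": 0,"tz": 0,"ax": 0,"ay": 0,"az": 0,"jaw": 255},{"tx": 0,"ty": 0,"tz": 0,"ax": 0,"ay": 0,"az": 0,"jaw": 255},{"tx": 0,"ty": 0,"tz": 0,"ax": 0,"ay": 0,"az": 0,"jaw": 255},{"tx": 0,"ty": 0,"tz": 0,"ax": 0,"ay": 0,"az": 0,"jaw": 255}])

```text
time: 38.65
tool_pos: [0.486, -0.3654, 0.0175]
tool_rot: [0.002, -0.002, 1.0, -0.004]
contact_force: [0.4, -0.1, -0.8]
gripper_width: 0.128
```

Call:
move_arm(rows=[{"tx": 0,"ty": 0,"tz": -0.015,"ax": 0,"ay": 0,"az": 0,"jaw": 255},{"tx": 0,"ty": 0,"tz": -0.045,"ax": 0,"ay": 0,"az": 0,"jaw": 255},{"tx": 0,"ty": 0,"tz": -0.045,"ax": 0,"ay": 0,"az": 0,"jaw": 255},{"tx": 0,"ty": 0,"tz": -0.045,"ax": 0,"ay": 0,"az": 0,"jaw": 255},{"tx": 0,"ty": 0,"tz": -0.045,"ax": 0,"ay": 0,"az": 0,"jaw": 255},{"tx": 0,"ty": 0,"tz": -0.045,"ax": 0,"ay": 0,"az": 0,"jaw": 255},{"tx": 0,"ty": 0,"tz": -0.02,"ax": 0,"ay": 0,"az": 0,"jaw": 255},{"tx": 0,"ty": 0,"tz": 0,"ax": 0,"ay": 0,"az": 0,"jaw": 255}])

```text
time: 39.45
tool_pos: [0.4837, -0.3623, 0.2943]
tool_rot: [0.003, -0.002, 1.0, -0.004]
contact_force: [0.2, -0.3, 0.3]
gripper_width: 0.124
```

```bash
python3 -c "
from h import *
st()
plan([.585,-.005,.29],math.radians(180),jaw=255)
f=snap('scene','s38');print(ptr(f))"
```

```text
t 39.45 p [ 0.4837 -0.3623  0.2943] yaw -179.8 w 0.124 F [ 0.2 -0.3  0.3] q [-0.76 -0.03  1.59 -0.    1.57 -2.34]
[-0.011, 0.04, 0.0, -0.1, 0.0, 0.0, 255]
[-0.011, 0.04, 0.0, -0.0, 0.0, 0.0, 255]
[-0.012, 0.04, 0.0, -0.1, 0.0, 0.0, 255]
[-0.011, 0.039, 0.0, -0.0, 0.0, 0.0, 255]
[-0.012, 0.04, 0.001, -0.1, 0.1, 0.0, 255]
[-0.011, 0.039, 0.001, -0.0, 0.0, 0.1, 255]
[-0.011, 0.04, 0.0, -0.1, 0.1, 0.0, 255]
[-0.012, 0.04, 0.001, -0.0, 0.0, 0.1, 255]
[-0.011, 0.039, 0.0, -0.1, 0.1, 0.0, 255]
d 0.3714 rot 0.6
[287.04, 287.05, 286.89, 286.94, 286.96, 286.75, 286.48, 286.37, 286.27, 286.19, 286.13, None]
```

View pics/s38.png

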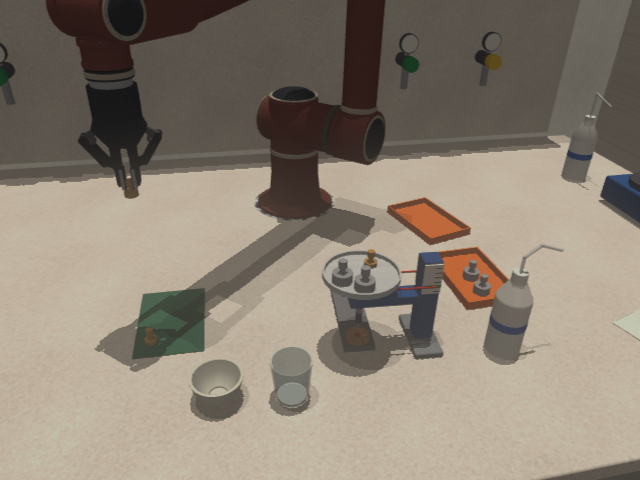

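Call:
move_arm(rows=[{"tx": -0.01,"ty": 0.033,"tz": 0,"ax": 0,"ay": 0,"az": 0,"jaw": 255},{"tx": -0.011,"ty": 0.038,"tz": 0,"ax": 0,"ay": 0,"az": 0,"jaw": 255},{"tx": -0.011,"ty": 0.038,"tz": 0,"ax": 0,"ay": 0,"az": 0,"jaw": 255},{"tx": -0.011,"ty": 0.038,"tz": 0,"ax": 0,"ay": 0,"az": 0,"jaw": 255},{"tx": -0.011,"ty": 0.038,"tz": 0,"ax": 0,"ay": 0,"az": 0,"jaw": 255},{"tx": -0.011,"ty": 0.038,"tz": 0,"ax": 0,"ay": 0,"az": 0,"jaw": 255},{"tx": -0.011,"ty": 0.038,"tz": 0,"ax": 0,"ay": 0,"az": 0,"jaw": 255},{"tx": -0.011,"ty": 0.038,"tz": 0,"ax": 0,"ay": 0,"az": 0,"jaw": 255},{"tx": -0.008,"ty": 0.025,"tz": 0,"ax": 0,"ay": 0,"az": 0,"jaw": 255},{"tx": 0,"ty": 0,"tz": 0,"ax": 0,"ay": 0,"az": 0,"jaw": 255},{"tx": 0,"ty": 0,"tz": 0,"ax": 0,"ay": 0,"az": 0,"jaw": 255}])

```text
time: 40.6
tool_pos: [0.5702, -0.0228, 0.2645]
tool_rot: [-0.016, -0.0, 1.0, 0.003]
contact_force: [-0.6, -0.0, 0.2]
gripper_width: 0.126
```

```bash
python3 -c "
from h import *
st()
plan([.585,-.010,.2],math.radians(180),n=3,jaw=255)"
```

```text
t 40.6 p [ 0.5702 -0.0228  0.2645] yaw -180.0 w 0.126 F [-0.6 -0.   0.2] q [-0.17 -0.07  1.68  0.    1.57 -1.74]
[-0.006, 0.004, 0.021, 0.1, -0.6, 0.0, 255]
[-0.005, 0.004, 0.022, 0.1, -0.6, 0.0, 255]
[-0.005, 0.004, 0.021, 0.2, -0.7, 0.0, 255]
d 0.0674 rot 1.9
```

Call:
move_arm(rows=[{"tx": -0.006,"ty": 0.006,"tz": 0.01,"ax": 0.1,"ay": -0.6,"az": 0,"jaw": 255},{"tx": -0.006,"ty": 0.005,"tz": 0.02,"ax": 0.1,"ay": -0.6,"az": 0,"jaw": 255},{"tx": 0,"ty": 0,"tz": 0.02,"ax": 0.2,"ay": -0.6,"az": 0,"jaw": 255},{"tx": 0,"ty": 0,"tz": 0.01,"ax": 0,"ay": 0,"az": 0,"jaw": 255},{"tx": 0,"ty": 0,"tz": 0,"ax": 0,"ay": 0,"az": 0,"jaw": 255},{"tx": 0,"ty": 0,"tz": 0,"ax": 0,"ay": 0,"az": 0,"jaw": 255}])

```text
time: 41.2
tool_pos: [0.5796, -0.0154, 0.1962]
tool_rot: [-0.003, 0.004, 1.0, -0.0]
contact_force: [0.0, -0.0, 0.5]
gripper_width: 0.129
```

```bash
python3 -c "
from h import *
st()
plan([.586,-.010,.18],math.radians(180),n=3,jaw=255)
f=snap('wrist','w39')"
```

```text
t 41.2 p [ 0.5796 -0.0154  0.1962] yaw 179.6 w 0.129 F [ 0.  -0.   0.5] q [-0.15 -0.03  1.75 -0.    1.42 -1.72]
[-0.002, 0.002, 0.005, -0.0, -0.1, -0.1, 255]
[-0.002, 0.002, 0.006, -0.0, -0.1, -0.2, 255]
[-0.002, 0.001, 0.005, -0.0, -0.1, -0.1, 255]
d 0.0182 rot 0.5
```

View pics/w39.png

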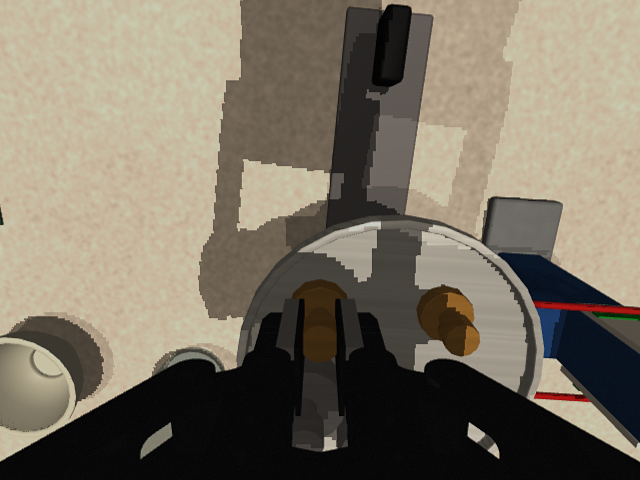

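Call:
move_arm(rows=[{"tx": -0.002,"ty": 0.002,"tz": 0.007,"ax": 0,"ay": 0,"az": 0,"jaw": 255},{"tx": -0.001,"ty": 0.001,"tz": 0.008,"ax": 0,"ay": 0,"az": 0,"jaw": 255},{"tx": 0,"ty": 0,"tz": 0.003,"ax": 0,"ay": 0,"az": 0,"jaw": 255},{"tx": 0,"ty": 0,"tz": 0,"ax": 0,"ay": 0,"az": 0,"jaw": 255},{"tx": 0,"ty": 0,"tz": 0,"ax": 0,"ay": 0,"az": 0,"jaw": 255}])

```text
time: 41.75
tool_pos: [0.5845, -0.0127, 0.1797]
tool_rot: [-0.0, 0.004, 1.0, -0.001]
contact_force: [-0.7, 1.2, -0.9]
gripper_width: 0.124
```

```bash
python3 -c "
from h import *
st()
f=snap('scene','s40');print(ptr(f))
cv2.imwrite('pics/c40.png',cv2.resize(f['color'][230:310,300:450,::-1],None,fx=5,fy=5,interpolation=cv2.INTER_CUBIC))"
```

```text
t 41.75 p [ 0.5845 -0.0127  0.1797] yaw 179.5 w 0.124 F [-0.7  1.2 -0.9] q [-0.15 -0.01  1.76 -0.    1.39 -1.71]
[287.04, 287.05, 286.87, 286.95, 286.98, 286.77, 286.48, 286.37, 286.27, 286.2, 286.13, None]
```

View pics/c40.png

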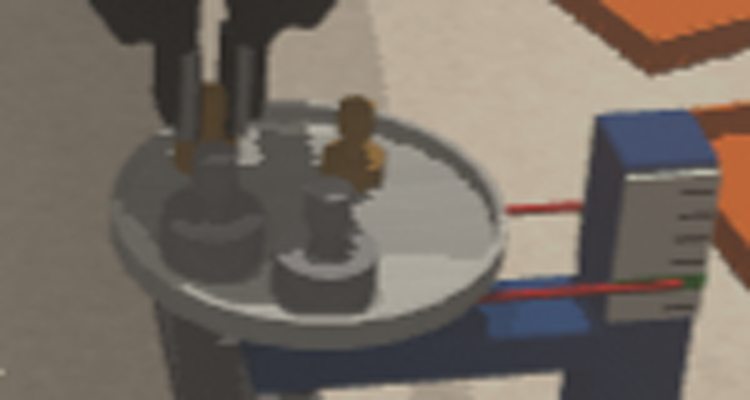

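Call:
move_arm(rows=[{"tx": 0,"ty": 0,"tz": 0.005,"ax": 0,"ay": 0,"az": 0,"jaw": 255},{"tx": 0,"ty": 0,"tz": 0.002,"ax": 0,"ay": 0,"az": 0,"jaw": 255},{"tx": 0,"ty": 0,"tz": 0,"ax": 0,"ay": 0,"az": 0,"jaw": 255},{"tx": 0,"ty": 0,"tz": 0,"ax": 0,"ay": 0,"az": 0,"jaw": 180},{"tx": 0,"ty": 0,"tz": 0,"ax": 0,"ay": 0,"az": 0,"jaw": 150},{"tx": 0,"ty": 0,"tz": 0,"ax": 0,"ay": 0,"az": 0,"jaw": 150},{"tx": 0,"ty": 0,"tz": 0,"ax": 0,"ay": 0,"az": 0,"jaw": 150},{"tx": 0,"ty": 0,"tz": -0.015,"ax": 0,"ay": 0,"az": 0,"jaw": 150},{"tx": 0,"ty": 0,"tz": -0.03,"ax": 0,"ay": 0,"az": 0,"jaw": 150},{"tx": 0,"ty": 0,"tz": -0.04,"ax": 0,"ay": 0,"az": 0,"jaw": 150},{"tx": 0,"ty": 0,"tz": -0.02,"ax": 0,"ay": 0,"az": 0,"jaw": 150},{"tx": 0,"ty": 0,"tz": 0,"ax": 0,"ay": 0,"az": 0,"jaw": 150}])

```text
time: 43.0
tool_pos: [0.5846, -0.0125, 0.2854]
tool_rot: [0.001, 0.004, 1.0, -0.001]
contact_force: [-0.3, -0.8, 0.4]
gripper_width: 0.414
```

```bash
python3 -c "
from h import *
st()
f=snap('scene','s41');print(ptr(f))
plan([.544,-.367,.2],math.radians(180),jaw=140)
cv2.imwrite('pics/c41.png',cv2.resize(f['color'][230:370,300:450,::-1],None,fx=4.2,fy=4.2,interpolation=cv2.INTER_CUBIC))"
```

```text
t 43.0 p [ 0.5846 -0.0125  0.2854] yaw 179.5 w 0.414 F [-0.3 -0.8  0.4] q [-0.15 -0.07  1.65 -0.    1.56 -1.71]
[288.81, 288.55, 288.47, 288.67, 288.65, 288.42, 288.21, 288.14, 288.15, 288.13, 288.11, None]
[0.004, -0.039, 0.009, -0.0, 0.0, -0.1, 140]
[0.004, -0.039, 0.009, -0.0, 0.0, -0.0, 140]
[0.004, -0.04, 0.01, -0.0, 0.0, -0.1, 140]
[0.004, -0.039, 0.009, -0.0, 0.0, -0.0, 140]
[0.004, -0.04, 0.01, -0.0, 0.0, -0.1, 140]
[0.005, -0.039, 0.009, -0.0, 0.0, -0.0, 140]
[0.005, -0.04, 0.01, -0.0, 0.0, -0.1, 140]
[0.004, -0.039, 0.009, -0.0, 0.0, -0.0, 140]
[0.005, -0.04, 0.01, -0.1, 0.0, -0.1, 140]
d 0.3666 rot 0.5
```

View pics/c41.png

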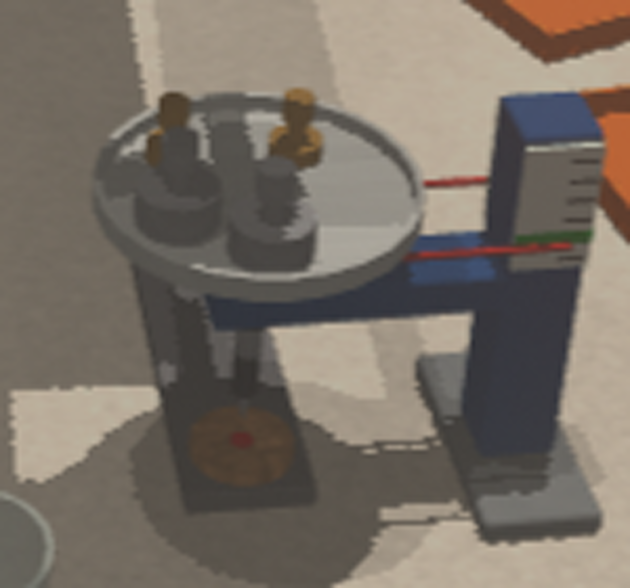

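```bash
python3 -c "
from h import *
for t in ['s35','s41']:
    f=load(t);im=f['color'][:,:,::-1]; c=cv2.resize(im[315:350,340:380],None,fx=16,fy=16,interpolation=cv2.INTER_CUBIC)
    cv2.imwrite('pics/z'+t+'.png',cv2.convertScaleAbs(c,alpha=2.2))
a=cv2.imread('pics/zs35.png');b=cv2.imread('pics/zs41.png')
cv2.imwrite('pics/zz.png',cv2.resize(np.hstack([a,b]),(800,350)))
f=load('s41');im=f['color'][:,:,::-1]
cv2.imwrite('pics/zp.png',cv2.resize(im[262:302,415:447],None,fx=15,fy=15,interpolation=cv2.INTER_CUBIC))
for sink in (.036,.039,.042):print(sink,proj(f,[.618,.0165,.072-sink]))
"
```

```text
0.036 [358.0718     327.75645222]
0.039 [357.9880866  328.98134754]
0.042 [357.90463814 330.2023664 ]
```

View pics/zz.png

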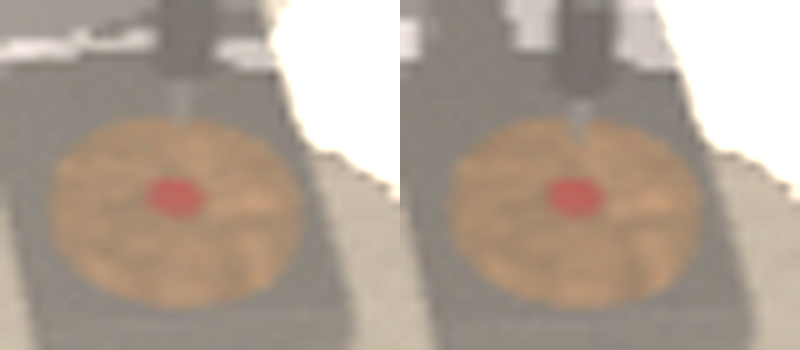

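View pics/zp.png

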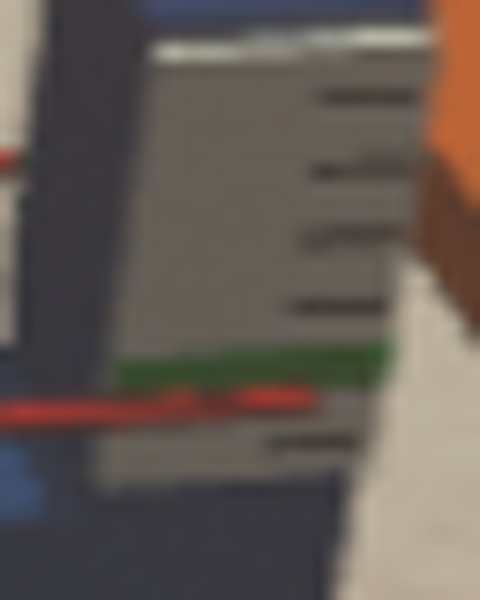

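Call:
move_arm(rows=[{"tx": 0.004,"ty": -0.033,"tz": 0,"ax": 0,"ay": 0,"az": 0,"jaw": 140},{"tx": 0.004,"ty": -0.039,"tz": 0,"ax": 0,"ay": 0,"az": 0,"jaw": 140},{"tx": 0.004,"ty": -0.039,"tz": 0,"ax": 0,"ay": 0,"az": 0,"jaw": 140},{"tx": 0.004,"ty": -0.039,"tz": 0.004,"ax": 0,"ay": 0,"az": 0,"jaw": 140},{"tx": 0.004,"ty": -0.039,"tz": 0.006,"ax": 0,"ay": 0,"az": 0,"jaw": 140},{"tx": 0.004,"ty": -0.039,"tz": 0.006,"ax": 0,"ay": 0,"az": 0,"jaw": 140},{"tx": 0.004,"ty": -0.039,"tz": 0.006,"ax": 0,"ay": 0,"az": 0,"jaw": 140},{"tx": 0.003,"ty": -0.036,"tz": 0.006,"ax": 0,"ay": 0,"az": 0,"jaw": 140},{"tx": 0.003,"ty": -0.025,"tz": 0.006,"ax": 0,"ay": 0,"az": 0,"jaw": 140},{"tx": 0,"ty": 0,"tz": 0,"ax": 0,"ay": 0,"az": 0,"jaw": 140},{"tx": 0,"ty": 0,"tz": 0,"ax": 0,"ay": 0,"az": 0,"jaw": 140}])

```text
time: 44.15
tool_pos: [0.5403, -0.3482, 0.2308]
tool_rot: [-0.009, 0.002, 1.0, 0.006]
contact_force: [0.7, 0.1, -0.5]
gripper_width: 0.453
```

```bash
python3 -c "
from h import *
st();snap('wrist','w42')
plan([.544,-.367,.09],math.radians(180),n=4,jaw=140)"
```

```text
t 44.15 p [ 0.5403 -0.3482  0.2308] yaw 179.7 w 0.453 F [ 0.7  0.1 -0.5] q [-0.69  0.11  1.55 -0.    1.5  -2.25]
[-0.002, -0.005, 0.035, 0.2, -0.3, -0.1, 140]
[-0.001, -0.005, 0.035, 0.2, -0.3, -0.1, 140]
[-0.001, -0.005, 0.035, 0.2, -0.2, -0.0, 140]
[-0.001, -0.005, 0.035, 0.1, -0.3, -0.1, 140]
d 0.1419 rot 1.3
```

View pics/w42.png

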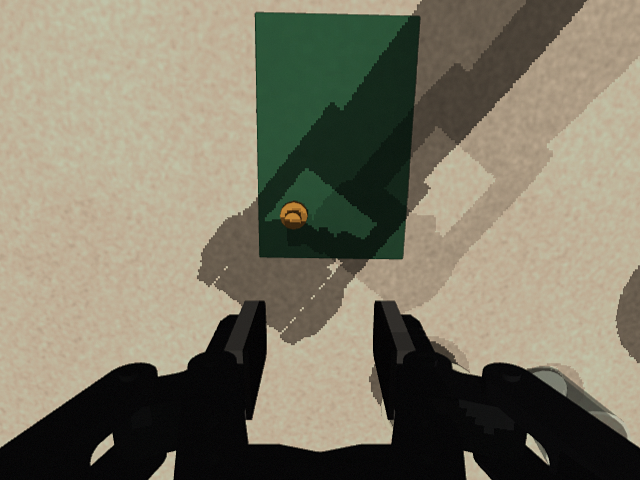

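```bash
python3 -c "
from h import *
f=load('w42');print(ray(f,292.5,219,.033),ray(f,293.5,214.5,.012))"
```

```text
[ 0.54294984 -0.36750997  0.033     ] [ 0.54336197 -0.36765613  0.012     ]
```

Call:
move_arm(rows=[{"tx": -0.002,"ty": -0.008,"tz": 0.025,"ax": 0.3,"ay": -0.5,"az": -0.1,"jaw": 140},{"tx": -0.002,"ty": -0.008,"tz": 0.035,"ax": 0.3,"ay": -0.5,"az": -0.1,"jaw": 140},{"tx": 0,"ty": -0.002,"tz": 0.035,"ax": 0,"ay": 0,"az": 0,"jaw": 140},{"tx": 0,"ty": 0,"tz": 0.035,"ax": 0,"ay": 0,"az": 0,"jaw": 140},{"tx": 0,"ty": 0,"tz": 0,"ax": 0,"ay": 0,"az": 0,"jaw": 140},{"tx": 0,"ty": 0,"tz": 0,"ax": 0,"ay": 0,"az": 0,"jaw": 140}])

```text
time: 44.8
tool_pos: [0.5477, -0.3593, 0.1006]
tool_rot: [0.002, -0.004, 1.0, -0.001]
contact_force: [-0.1, 0.8, -0.3]
gripper_width: 0.456
```

```bash
python3 -c "
from h import *
st()
plan([.5442,-.367,.04],math.radians(180),n=3,jaw=140)"
```

```text
t 44.8 p [ 0.5477 -0.3593  0.1006] yaw -179.5 w 0.456 F [-0.1  0.8 -0.3] q [-0.7   0.23  1.65  0.    1.26 -2.27]
[0.001, -0.003, 0.02, -0.0, 0.1, 0.2, 140]
[0.001, -0.002, 0.02, -0.0, 0.1, 0.1, 140]
[0.002, -0.003, 0.021, -0.1, 0.1, 0.2, 140]
d 0.0612 rot 0.5
```

Call:
move_arm(rows=[{"tx": 0.003,"ty": -0.004,"tz": 0.017,"ax": 0,"ay": 0.1,"az": 0.2,"jaw": 140},{"tx": 0.002,"ty": -0.004,"tz": 0.02,"ax": 0,"ay": 0.1,"az": 0.2,"jaw": 140},{"tx": 0,"ty": 0,"tz": 0.02,"ax": 0,"ay": 0,"az": 0,"jaw": 140},{"tx": 0,"ty": 0,"tz": 0.005,"ax": 0,"ay": 0,"az": 0,"jaw": 140},{"tx": 0,"ty": 0,"tz": 0,"ax": 0,"ay": 0,"az": 0,"jaw": 140},{"tx": 0,"ty": 0,"tz": 0,"ax": 0,"ay": 0,"az": 0,"jaw": 140}])

```text
time: 45.4
tool_pos: [0.5485, -0.3711, 0.0465]
tool_rot: [0.007, -0.002, 1.0, -0.006]
contact_force: [0.1, -0.3, -0.8]
gripper_width: 0.449
```

```bash
python3 -c "
from h import *
st()
plan([.5435,-.3675,.0175],math.radians(180),n=3,jaw=140)
p=manip.state()['tool_pos'];f=snap('wrist','w43');print(proj(f,[p[0],p[1],.033]))"
```

```text
t 45.4 p [ 0.5485 -0.3711  0.0465] yaw -179.8 w 0.449 F [ 0.1 -0.3 -0.8] q [-0.71  0.3   1.66 -0.    1.16 -2.28]
[0.002, 0.001, 0.01, -0.2, 0.3, 0.1, 140]
[0.002, 0.001, 0.009, -0.3, 0.2, 0.0, 140]
[0.001, 0.002, 0.01, -0.2, 0.3, 0.1, 140]
d 0.0296 rot 1.1
[320.46404573 305.92391512]
```

View pics/w43.png

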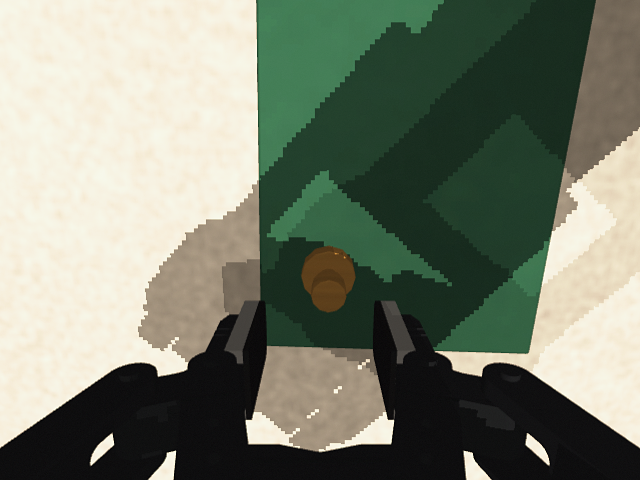

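Call:
move_arm(rows=[{"tx": 0.003,"ty": 0.002,"tz": 0.009,"ax": -0.3,"ay": 0.4,"az": 0.1,"jaw": 140},{"tx": 0.002,"ty": 0.002,"tz": 0.01,"ax": -0.3,"ay": 0.4,"az": 0,"jaw": 140},{"tx": 0,"ty": 0,"tz": 0.007,"ax": 0,"ay": 0,"az": 0,"jaw": 140},{"tx": 0,"ty": 0,"tz": 0,"ax": 0,"ay": 0,"az": 0,"jaw": 140},{"tx": 0,"ty": 0,"tz": 0,"ax": 0,"ay": 0,"az": 0,"jaw": 140}])

```text
time: 45.95
tool_pos: [0.5446, -0.368, 0.0209]
tool_rot: [0.001, -0.001, 1.0, -0.002]
contact_force: [-0.5, 0.4, 0.5]
gripper_width: 0.453
```

```bash
python3 -c "
from h import *
st()
plan([.5435,-.3675,.0175],math.radians(180),n=1,jaw=140)
p=manip.state()['tool_pos'];f=snap('wrist','w44');print(proj(f,[p[0],p[1],.033]))"
```

```text
t 45.95 p [ 0.5446 -0.368   0.0209] yaw -179.9 w 0.453 F [-0.5  0.4  0.5] q [-0.71  0.33  1.67 -0.    1.14 -2.28]
[0.001, 0.001, 0.003, -0.2, 0.1, 0.1, 140]
d 0.0037 rot 0.3
[320.01737107 338.00918074]
```

View pics/w44.png

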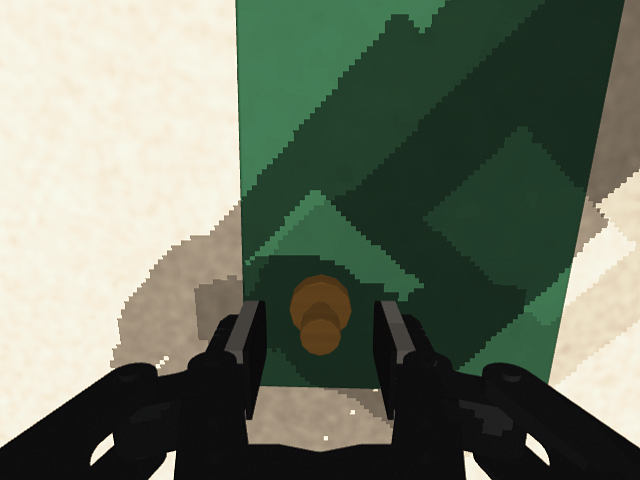

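Call:
move_arm(rows=[{"tx": 0.001,"ty": 0.001,"tz": 0.003,"ax": 0,"ay": 0,"az": 0,"jaw": 140},{"tx": 0,"ty": 0,"tz": 0,"ax": 0,"ay": 0,"az": 0,"jaw": 255},{"tx": 0,"ty": 0,"tz": 0,"ax": 0,"ay": 0,"az": 0,"jaw": 255},{"tx": 0,"ty": 0,"tz": 0,"ax": 0,"ay": 0,"az": 0,"jaw": 255},{"tx": 0,"ty": 0,"tz": 0,"ax": 0,"ay": 0,"az": 0,"jaw": 255},{"tx": 0,"ty": 0,"tz": 0,"ax": 0,"ay": 0,"az": 0,"jaw": 255}])

```text
time: 46.6
tool_pos: [0.5439, -0.3673, 0.0185]
tool_rot: [0.001, -0.001, 1.0, -0.002]
contact_force: [-0.8, -0.6, -1.2]
gripper_width: 0.127
```

Call:
move_arm(rows=[{"tx": 0,"ty": 0,"tz": -0.015,"ax": 0,"ay": 0,"az": 0,"jaw": 255},{"tx": 0,"ty": 0,"tz": -0.045,"ax": 0,"ay": 0,"az": 0,"jaw": 255},{"tx": 0,"ty": 0,"tz": -0.045,"ax": 0,"ay": 0,"az": 0,"jaw": 255},{"tx": 0,"ty": 0,"tz": -0.045,"ax": 0,"ay": 0,"az": 0,"jaw": 255},{"tx": 0,"ty": 0,"tz": -0.045,"ax": 0,"ay": 0,"az": 0,"jaw": 255},{"tx": 0,"ty": 0,"tz": -0.03,"ax": 0,"ay": 0,"az": 0,"jaw": 255},{"tx": 0,"ty": 0,"tz": 0,"ax": 0,"ay": 0,"az": 0,"jaw": 255}])

```text
time: 47.3
tool_pos: [0.5424, -0.3653, 0.2572]
tool_rot: [0.001, -0.001, 1.0, -0.002]
contact_force: [1.0, -0.8, 0.3]
gripper_width: 0.13
```

```bash
python3 -c "
from h import *
st()
plan([.405,.328,.27],math.radians(180),jaw=255);snap('scene','s45')"
```

```text
t 47.3 p [ 0.5424 -0.3653  0.2572] yaw -179.9 w 0.13 F [ 1.  -0.8  0.3] q [-0.71  0.1   1.52 -0.    1.52 -2.28]
[0.009, 0.043, -0.001, -0.0, 0.0, 0.0, 255]
[0.008, 0.043, -0.001, -0.0, 0.0, 0.0, 255]
[0.009, 0.043, -0.001, -0.0, 0.0, 0.0, 255]
[0.008, 0.043, -0.001, -0.0, 0.0, 0.0, 255]
[0.009, 0.043, -0.001, -0.0, 0.0, 0.0, 255]
[0.008, 0.044, -0.001, -0.0, 0.0, 0.0, 255]
[0.009, 0.043, -0.001, -0.0, 0.0, 0.0, 255]
[0.008, 0.044, -0.001, -0.0, 0.0, 0.0, 255]
[0.009, 0.043, -0.001, -0.0, 0.0, 0.0, 255]
[0.008, 0.044, -0.001, -0.0, 0.0, 0.0, 255]
[0.009, 0.043, -0.001, -0.0, 0.0, 0.0, 255]
[0.008, 0.044, -0.001, -0.1, 0.0, 0.0, 255]
[0.009, 0.043, -0.001, -0.0, 0.0, 0.0, 255]
[0.008, 0.044, -0.001, -0.1, 0.0, 0.0, 255]
[0.009, 0.043, -0.001, -0.0, 0.1, 0.1, 255]
[0.008, 0.044, -0.001, -0.1, 0.0, 0.0, 255]
d 0.7069 rot 0.3
```

View pics/s45.png

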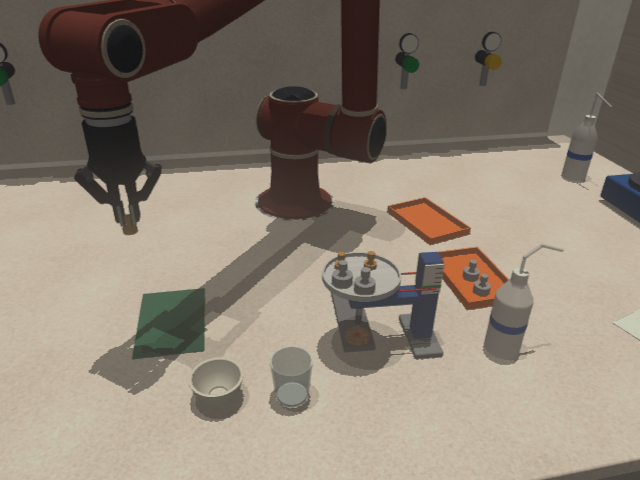

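Call:
move_arm(rows=[{"tx": 0.015,"ty": 0.033,"tz": -0.004,"ax": 0,"ay": 0,"az": 0,"jaw": 255},{"tx": 0.016,"ty": 0.038,"tz": -0.004,"ax": 0,"ay": 0,"az": 0,"jaw": 255},{"tx": 0.016,"ty": 0.038,"tz": -0.004,"ax": 0,"ay": 0,"az": 0,"jaw": 255},{"tx": 0.014,"ty": 0.04,"tz": -0.004,"ax": 0,"ay": 0,"az": 0,"jaw": 255},{"tx": 0.012,"ty": 0.042,"tz": -0.004,"ax": 0,"ay": 0,"az": 0,"jaw": 255},{"tx": 0.01,"ty": 0.042,"tz": -0.004,"ax": 0,"ay": 0,"az": 0,"jaw": 255},{"tx": 0.008,"ty": 0.042,"tz": -0.004,"ax": 0,"ay": 0,"az": 0,"jaw": 255},{"tx": 0.008,"ty": 0.042,"tz": -0.004,"ax": 0,"ay": 0,"az": 0,"jaw": 255},{"tx": 0.006,"ty": 0.042,"tz": -0.004,"ax": 0,"ay": 0,"az": 0,"jaw": 255},{"tx": 0.006,"ty": 0.042,"tz": -0.004,"ax": 0,"ay": 0,"az": 0,"jaw": 255},{"tx": 0.004,"ty": 0.042,"tz": -0.004,"ax": 0,"ay": 0,"az": 0,"jaw": 255},{"tx": 0.004,"ty": 0.035,"tz": 0,"ax": 0,"ay": 0,"az": 0,"jaw": 255}])

```text
time: 48.55
tool_pos: [0.4087, 0.1292, 0.28]
tool_rot: [-0.016, 0.004, 1.0, 0.005]
contact_force: [-0.3, 0.2, -1.1]
gripper_width: 0.133
```

```bash
python3 -c "
from h import *
st()
plan([.405,.328,.2],math.radians(180),jaw=255)"
```

```text
t 48.55 p [0.4087 0.1292 0.28  ] yaw 179.5 w 0.133 F [-0.3  0.2 -1.1] q [ 0.12 -0.45  1.96  0.01  1.65 -1.44]
[0.001, 0.04, 0.016, 0.1, -0.4, -0.1, 255]
[0.001, 0.04, 0.016, 0.1, -0.3, -0.1, 255]
[0.0, 0.039, 0.017, 0.1, -0.4, -0.1, 255]
[0.001, 0.04, 0.016, 0.2, -0.3, -0.1, 255]
[0.0, 0.039, 0.016, 0.1, -0.4, -0.1, 255]
d 0.2143 rot 2.0
```

Call:
move_arm(rows=[{"tx": 0,"ty": 0.037,"tz": 0.01,"ax": 0.1,"ay": -0.4,"az": -0.1,"jaw": 255},{"tx": 0,"ty": 0.037,"tz": 0.01,"ax": 0.1,"ay": -0.4,"az": -0.1,"jaw": 255},{"tx": 0,"ty": 0.037,"tz": 0.01,"ax": 0.1,"ay": -0.4,"az": -0.1,"jaw": 255},{"tx": 0,"ty": 0.037,"tz": 0.015,"ax": 0.1,"ay": -0.4,"az": -0.1,"jaw": 255},{"tx": 0,"ty": 0.027,"tz": 0.015,"ax": 0.1,"ay": -0.4,"az": -0.1,"jaw": 255},{"tx": 0,"ty": 0,"tz": 0,"ax": 0,"ay": 0,"az": 0,"jaw": 255},{"tx": 0,"ty": 0,"tz": 0,"ax": 0,"ay": 0,"az": 0,"jaw": 255}])

```text
time: 49.25
tool_pos: [0.3994, 0.313, 0.2064]
tool_rot: [-0.006, -0.004, 1.0, -0.004]
contact_force: [0.0, 0.8, -0.8]
gripper_width: 0.126
```

```bash
python3 -c "
from h import *
st();snap('wrist','w46')
plan([.405,.328,.06],math.radians(180),n=4,jaw=255)"
```

```text
t 49.25 p [0.3994 0.313  0.2064] yaw -179.5 w 0.126 F [ 0.   0.8 -0.8] q [ 0.52 -0.21  1.9  -0.    1.46 -1.06]
[-0.002, 0.004, 0.036, -0.1, -0.2, 0.1, 255]
[-0.002, 0.004, 0.037, -0.1, -0.2, 0.1, 255]
[-0.001, 0.004, 0.037, -0.1, -0.1, 0.1, 255]
[-0.002, 0.004, 0.036, -0.1, -0.2, 0.1, 255]
d 0.1471 rot 0.9
```

View pics/w46.png

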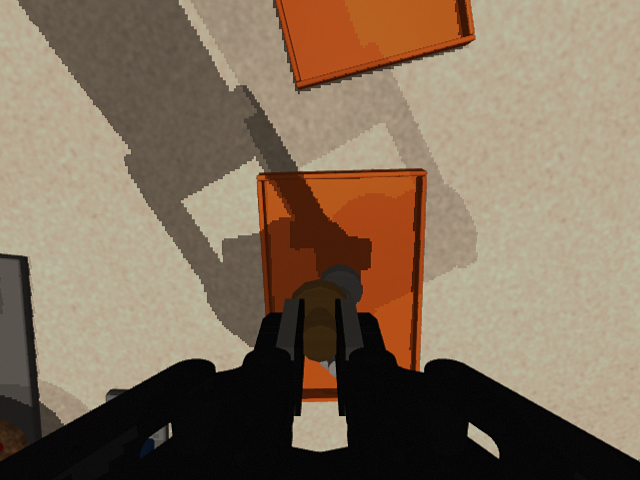

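Call:
move_arm(rows=[{"tx": 0,"ty": 0.006,"tz": 0.03,"ax": -0.1,"ay": -0.3,"az": 0.1,"jaw": 255},{"tx": 0,"ty": 0.006,"tz": 0.035,"ax": -0.1,"ay": -0.3,"az": 0.1,"jaw": 255},{"tx": 0,"ty": 0,"tz": 0.035,"ax": 0,"ay": 0,"az": 0,"jaw": 255},{"tx": 0,"ty": 0,"tz": 0.025,"ax": 0,"ay": 0,"az": 0,"jaw": 255},{"tx": 0,"ty": 0,"tz": 0,"ax": 0,"ay": 0,"az": 0,"jaw": 255},{"tx": 0,"ty": 0,"tz": 0,"ax": 0,"ay": 0,"az": 0,"jaw": 255}])

```text
time: 49.9
tool_pos: [0.4031, 0.3196, 0.082]
tool_rot: [0.003, 0.003, 1.0, -0.0]
contact_force: [-0.2, -0.1, 0.6]
gripper_width: 0.129
```

```bash
python3 -c "
from h import *
st();snap('wrist','w47')
plan([.403,.328,.022],math.radians(180),n=4,jaw=255)"
```

```text
t 49.9 p [0.4031 0.3196 0.082 ] yaw 179.7 w 0.129 F [-0.2 -0.1  0.6] q [ 0.53 -0.07  2.   -0.    1.21 -1.04]
[0.0, 0.002, 0.015, -0.0, 0.1, -0.1, 255]
[0.0, 0.002, 0.015, -0.0, 0.1, -0.1, 255]
[0.0, 0.002, 0.015, -0.0, 0.1, -0.1, 255]
[0.0, 0.002, 0.015, -0.1, 0.1, -0.0, 255]
d 0.0606 rot 0.5
```

View pics/w47.png

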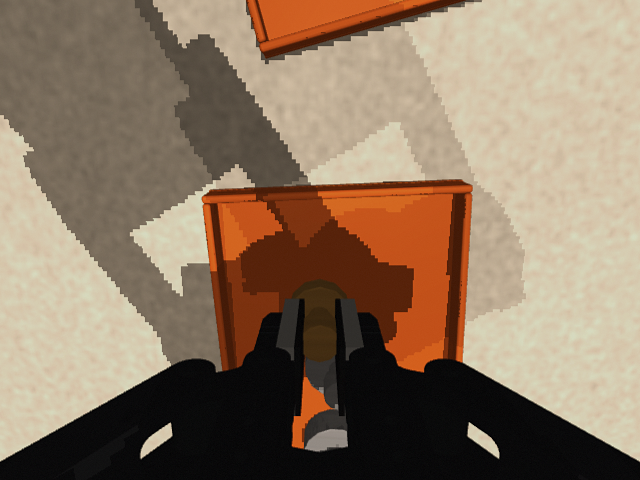

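Call:
move_arm(rows=[{"tx": 0.001,"ty": 0.003,"tz": 0.014,"ax": 0,"ay": 0,"az": 0,"jaw": 255},{"tx": 0.001,"ty": 0.002,"tz": 0.015,"ax": 0,"ay": 0,"az": 0,"jaw": 255},{"tx": 0,"ty": 0,"tz": 0.015,"ax": 0,"ay": 0,"az": 0,"jaw": 255},{"tx": 0,"ty": 0,"tz": 0.01,"ax": 0,"ay": 0,"az": 0,"jaw": 255},{"tx": 0,"ty": 0,"tz": 0,"ax": 0,"ay": 0,"az": 0,"jaw": 255},{"tx": 0,"ty": 0,"tz": 0,"ax": 0,"ay": 0,"az": 0,"jaw": 255}])

```text
time: 50.55
tool_pos: [0.4072, 0.3278, 0.033]
tool_rot: [0.01, 0.004, 1.0, 0.004]
contact_force: [0.4, -0.6, -0.9]
gripper_width: 0.126
```

Call:
move_arm(rows=[{"tx": 0.003,"ty": 0,"tz": 0.007,"ax": 0,"ay": 0.5,"az": 0,"jaw": 255},{"tx": 0.001,"ty": 0,"tz": 0.003,"ax": 0,"ay": 0.5,"az": 0,"jaw": 255},{"tx": 0,"ty": 0,"tz": 0,"ax": 0,"ay": 0,"az": 0,"jaw": 255}])

```text
time: 50.85
tool_pos: [0.4043, 0.3288, 0.0241]
tool_rot: [0.002, 0.004, 1.0, 0.005]
contact_force: [0.2, -0.5, 0.1]
gripper_width: 0.131
```

```bash
python3 -c "
from h import *
st();snap('wrist','w48')"
```

```text
t 50.85 p [0.4043 0.3288 0.0241] yaw 179.6 w 0.131 F [ 0.2 -0.5  0.1] q [ 0.54  0.03  2.01  0.01  1.1  -1.03]
```

View pics/w48.png

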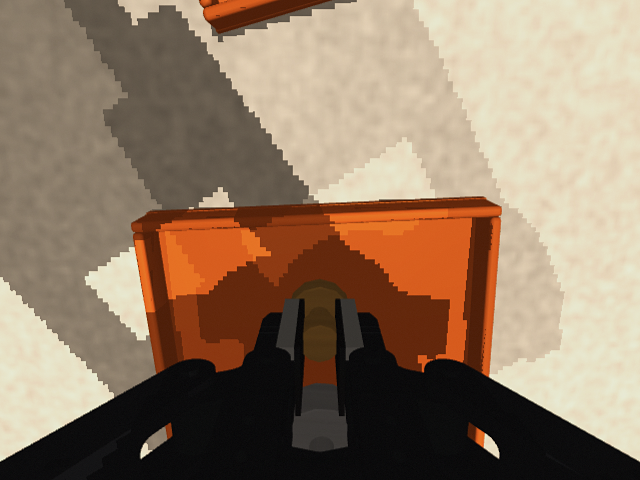

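Lower 3 mm, release, lift.

Call:
move_arm(rows=[{"tx": 0,"ty": 0,"tz": 0.003,"ax": 0,"ay": 0,"az": 0,"jaw": 255},{"tx": 0,"ty": 0,"tz": 0.001,"ax": 0,"ay": 0,"az": 0,"jaw": 255},{"tx": 0,"ty": 0,"tz": 0,"ax": 0,"ay": 0,"az": 0,"jaw": 180},{"tx": 0,"ty": 0,"tz": 0,"ax": 0,"ay": 0,"az": 0,"jaw": 140},{"tx": 0,"ty": 0,"tz": 0,"ax": 0,"ay": 0,"az": 0,"jaw": 140},{"tx": 0,"ty": 0,"tz": 0,"ax": 0,"ay": 0,"az": 0,"jaw": 140},{"tx": 0,"ty": 0,"tz": -0.02,"ax": 0,"ay": 0,"az": 0,"jaw": 140},{"tx": 0,"ty": 0,"tz": -0.045,"ax": 0,"ay": 0,"az": 0,"jaw": 140},{"tx": 0,"ty": 0,"tz": -0.045,"ax": 0,"ay": 0,"az": 0,"jaw": 140},{"tx": 0,"ty": 0,"tz": -0.045,"ax": 0,"ay": 0,"az": 0,"jaw": 140},{"tx": 0,"ty": 0,"tz": -0.045,"ax": 0,"ay": 0,"az": 0,"jaw": 140},{"tx": 0,"ty": 0,"tz": 0,"ax": 0,"ay": 0,"az": 0,"jaw": 140}])

```text
time: 52.1
tool_pos: [0.4025, 0.3263, 0.2265]
tool_rot: [0.0, 0.004, 1.0, 0.004]
contact_force: [0.7, -0.0, 0.6]
gripper_width: 0.453
```

```bash
python3 -c "
from h import *
st();snap('wrist','w49');t=snap('top','t49');f=snap('scene','s49');print(ptr(f))
cv2.imwrite('pics/c49.png',cv2.resize(f['color'][230:370,300:520,::-1],None,fx=3.6,fy=3.6,interpolation=cv2.INTER_CUBIC))
c=cv2.resize(f['color'][305:355,330:385,::-1],None,fx=12,fy=12,interpolation=cv2.INTER_CUBIC)
cv2.imwrite('pics/c50.png',cv2.convertScaleAbs(c,alpha=2))"
```

```text
t 52.1 p [0.4025 0.3263 0.2265] yaw 179.6 w 0.453 F [ 0.7 -0.   0.6] q [ 0.53 -0.21  1.87  0.01  1.48 -1.03]
[288.82, 288.56, 288.47, 288.67, 288.64, 288.43, 288.2, 288.14, 288.13, 288.12, 288.11, None]
```

View pics/c49.png

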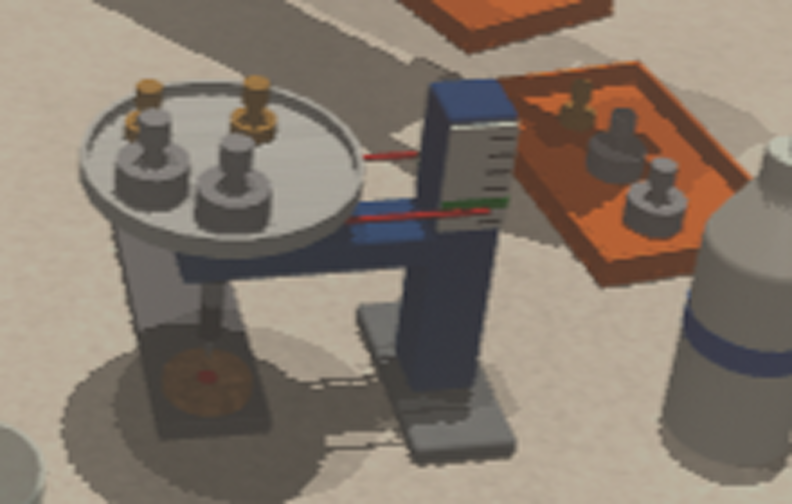

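View pics/w49.png

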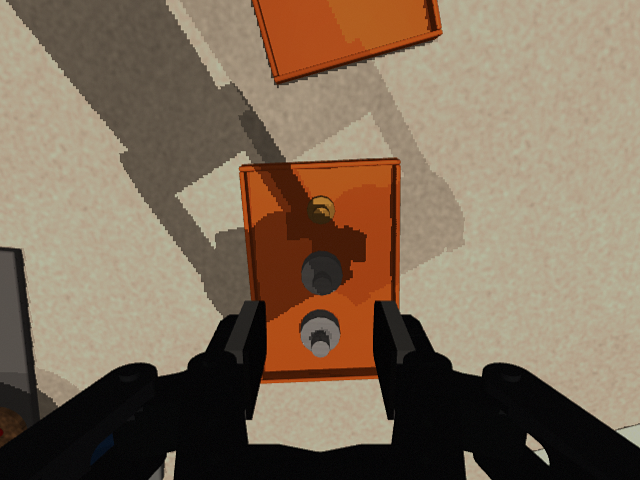

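View pics/t49.png

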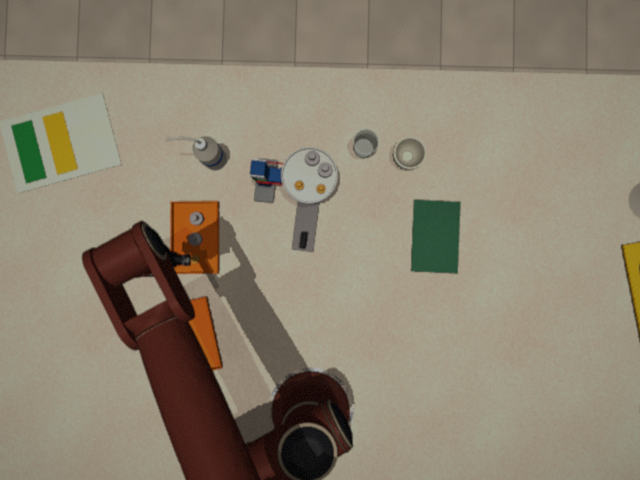

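View pics/c50.png

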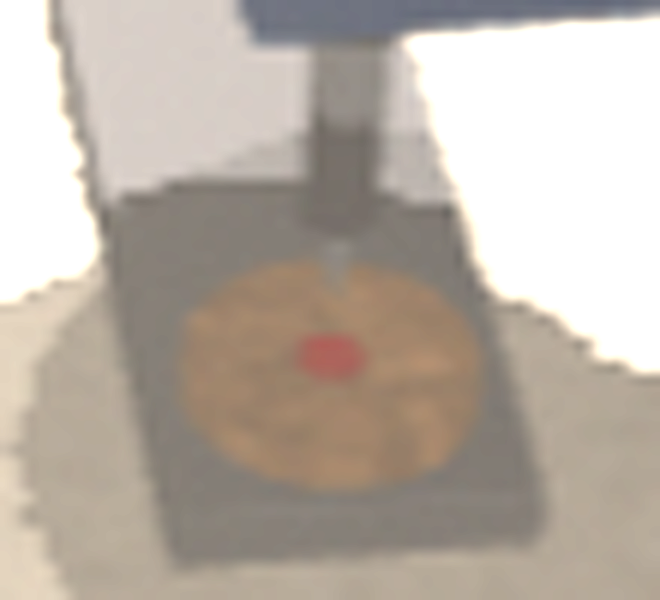

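```bash
python3 -c "
from h import *
print(manip.job_done()); st()"
```

```text
the job is handed in; nothing more can be done
None
the job is handed in; nothing more can be done
```

I slid the carrier under the needle, set the pan weights and handed the job in at about 52 s. No verdict is reported, so the results below come from my own checks.

- **Carrier:** I slid it by its rib until the red dot was under the needle. It was knocked a few centimetres aside partway through, so I gripped it again and slid it back. In the last picture the dot is within about 1 mm of the needle axis.
- **Pan:** It started with four large weights and sat on its stop. It now holds two large and two small weights.
- **Orange tray:** The other two large weights and the third small one stand in the tray farthest from the base. The mat is empty.
- **Bystanders:** The wash bottle, beaker and mortar look unmoved in the last overhead picture.

**Pointer check:** One reading disagreed. In the raw scene picture the pointer looks slightly below the green band. That camera looks down and the pointer stands off the scale, so I took the known 50 mm stop as reference instead. That gives a sink of about 40.3 mm. The needle tip height gives about 40.4 mm and the nominal weights 39.4 mm. All three lie inside 36 to 42 mm, but I did not take a level view of the scale to confirm.

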